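# Close up and load the bench tube roller

## Task

Get the tube roller ready for the night: while its bed is still empty, turn the speed dial fully back to its stop and press the yellow belt guard down over the drive opening until both sprung tabs click home. Then lay every cartridge from the ribbed tray on the rollers, lengthwise in a groove between two of them, setting each down gently enough that it does not roll off or send the rollers spinning, and leave the other things on the bench alone.

Things in the scene. Friction and masses are not known exactly. Their poses are not given: they have to be found in the camera images.
- machine: Bench tube roller, fixed, 320 mm (its x) x 328 mm (its y); origin at the centre of its underside. Ten grey rollers along y lie between two blue end housings (flat tops 95 mm up; y 104 to 164 and -104 to -164 mm) and two white side rails (112 mm up; x 152 to 160 and -152 to -160 mm). The +y housing carries the speed dial (its switch and lamp are for show), the -y one the belt opening.
- bed (a point): Middle of the roller bed, 75 mm up at the height of the axles; axes as the machine's. Free-turning rollers, 24 mm thick, 208 mm long along y, axles at x = -135, -105 .. 105, 135 mm. A cartridge in a groove (x = -120, -90 .. 90, 120 mm) has its axis 28.3 mm above this point. To leave room for fingers use the grooves at x = -90, 0, 90, two cartridges end to end in each, at y = -52 and 52 mm.
- opening (a point): Centre of the belt opening, level with the drive housing's flat top, 95 mm up; axes as the machine's. The opening is 116 mm (x) by 45 mm (y); below its two short edges are ledges 18 mm thick, hollow underneath. The fitted guard's origin lies at this point, its x along this x (either way round).
- dial (a joint): Speed dial on the +y housing: 0 = stop (white pointer on the bar's top towards the machine's -x, at the red mark); the value grows as the dial is turned clockwise seen from above, up to 4.7 rad. It stays where it is left.
- dial_grip (a point): On the dial's upright axis, 132 mm up, the height to grip. The grip is an upright bar 30 mm long, 14 mm thick, from 109 to 139 mm above the bench, its length along this frame's x axis, which turns with the dial; the disc below it has a radius of 16 mm, its base one of 28 mm.
- guard: Yellow clip-in belt guard, 90 g: plate 132 (x) x 60 (y) x 4 mm; origin at the centre of the plate's underside, z up. Below it four lugs 39 mm long (play 2.5 mm in y, 1.5 in x) and an orange sprung tab at each short end. It stands on its lugs on the bench. Pressed down into the opening, the tabs meet the ledges 34 mm above the seat, bend, and spring out at the end (5 to 20 N).
- guard_grip (a point): Centre of the guard's grip rib, 18 mm above the guard's origin, axes as the guard's. The rib is 70 mm long (x), 12 mm thick (y), standing from 4 to 26 mm above the origin on the plate.
- tab_far (a joint): Sprung tab on the guard's +x end: 0 = sprung out (free, or caught behind the ledge), up to about 0.2 rad = bent inward while it passes the ledge.
- tab_near (a joint): The same on the guard's -x end.
- tray: Black ribbed tray, fixed, 216 mm (its x) x 312 mm (its y); origin at the centre of its underside. Ten grey ribs along its x, 33.3 mm apart, tops 14 mm above the bench, floor between them 6 mm. Cartridges start in the grooves at y = -100, 0, 100 mm, up to two end to end, centres at x = -52 and 52 mm, nozzles either way; axes 27 mm above the bench.
- cart1: Filled adhesive cartridge, present or absent: white round barrel with an orange band and a red nozzle, 40 mm in diameter, 84 mm long with round shoulders, plus the 8 mm nozzle at its +y end; about 140 g, firm. Origin on its axis at the barrel's middle, y along the axis. Starts lying in the ribbed tray.
- cart2: Filled adhesive cartridge, present or absent: white round barrel with an orange band and a red nozzle, 40 mm in diameter, 84 mm long with round shoulders, plus the 8 mm nozzle at its +y end; about 140 g, firm. Origin on its axis at the barrel's middle, y along the axis. Starts lying in the ribbed tray.
- cart3: Filled adhesive cartridge, present or absent: white round barrel with an orange band and a red nozzle, 40 mm in diameter, 84 mm long with round shoulders, plus the 8 mm nozzle at its +y end; about 140 g, firm. Origin on its axis at the barrel's middle, y along the axis. Starts lying in the ribbed tray.
- cart4: Filled adhesive cartridge, present or absent: white round barrel with an orange band and a red nozzle, 40 mm in diameter, 84 mm long with round shoulders, plus the 8 mm nozzle at its +y end; about 140 g, firm. Origin on its axis at the barrel's middle, y along the axis. Starts lying in the ribbed tray.
- cart5: Filled adhesive cartridge, present or absent: white round barrel with an orange band and a red nozzle, 40 mm in diameter, 84 mm long with round shoulders, plus the 8 mm nozzle at its +y end; about 140 g, firm. Origin on its axis at the barrel's middle, y along the axis. Starts lying in the ribbed tray.
- cart6: Filled adhesive cartridge, present or absent: white round barrel with an orange band and a red nozzle, 40 mm in diameter, 84 mm long with round shoulders, plus the 8 mm nozzle at its +y end; about 140 g, firm. Origin on its axis at the barrel's middle, y along the axis. Starts lying in the ribbed tray.
- flux: Bystander: clear flux bottle, 38 mm in diameter, 115 mm high; leave alone.
- jar: Bystander: white plastic jar with a green lid, 62 mm in diameter, 60 mm high; leave alone.
- tape: Bystander: roll of amber tape lying flat, 68 mm in diameter, 19 mm high; leave alone.
- driver: Bystander: red-handled screwdriver, 170 mm long, lying on the bench; leave alone.
- board: Bystander: green circuit board, 100 x 70 mm, lying flat; leave alone.
There are look-alikes about, which are no part of the job. Leave any purple look-alike of the guard alone.

How it is judged (in metres and radians):
On the way:
1. with no cartridge on the bed yet, the dial is at its stop and the guard is clicked home (value of joint dial below 0.12 rad and z of guard in the frame of machine between 0.092 and 0.098 m and x of guard in the frame of machine between -0.005 and 0.005 m and y of guard in the frame of machine between -0.139 and -0.129 m and value of joint each of tab_far, tab_near below 0.05 rad and horizontal distance between each of cart1, cart2, cart3, cart4, cart5, cart6 and machine above 0.17 m), for 0.2 s.
At the end, for the whole second after the job is handed in: The dial is within 0.12 rad of its stop; the guard sits flat (within 3 mm in height, 5 mm sideways) with both tabs sprung out under the ledges; every cartridge that is present lies at rest in a groove between two rollers, wholly on the rollers and parallel to them within 0.12 rad (value of joint dial below 0.12 rad and z of guard in the frame of machine between 0.092 and 0.098 m and x of guard in the frame of machine between -0.005 and 0.005 m and y of guard in the frame of machine between -0.139 and -0.129 m and value of joint each of tab_far, tab_near below 0.05 rad and z of cart1 in the frame of machine between 0.1 and 0.1055 m and x of cart1 in the frame of machine between -0.132 and 0.132 m and y of cart1 in the frame of machine between -0.066 and 0.066 m and angle between the y axis of each of cart1, cart2, cart3, cart4, cart5, cart6 and the y axis of machine, either way round below 0.12 rad and linear speed of each of cart1, cart2, cart3, cart4, cart5, cart6 below 0.02 m/s and angular speed of each of cart1, cart2, cart3, cart4, cart5, cart6 below 0.25 rad/s and z of cart2 in the frame of machine between 0.1 and 0.1055 m and x of cart2 in the frame of machine between -0.132 and 0.132 m and y of cart2 in the frame of machine between -0.066 and 0.066 m and z of cart3 in the frame of machine between 0.1 and 0.1055 m and x of cart3 in the frame of machine between -0.132 and 0.132 m and y of cart3 in the frame of machine between -0.066 and 0.066 m and z of cart4 in the frame of machine between 0.1 and 0.1055 m and x of cart4 in the frame of machine between -0.132 and 0.132 m and y of cart4 in the frame of machine between -0.066 and 0.066 m and z of cart5 in the frame of machine between 0.1 and 0.1055 m and x of cart5 in the frame of machine between -0.132 and 0.132 m and y of cart5 in the frame of machine between -0.066 and 0.066 m and z of cart6 in the frame of machine between 0.1 and 0.1055 m and x of cart6 in the frame of machine between -0.132 and 0.132 m and y of cart6 in the frame of machine between -0.066 and 0.066 m); the robot touches nothing.
It fails at once if a cartridge is let roll or drop on the bed by the gripper: it turns faster than once a second (6.3 rad/s) within 90 mm of the tool point ((angular speed of cart1 above 6.3 rad/s and distance between cart1 and the grasp point below 0.09 m and z of cart1 in the frame of machine between 0.09 and 0.112 m and x of cart1 in the frame of machine between -0.16 and 0.16 m and y of cart1 in the frame of machine between -0.1 and 0.1 m) or (angular speed of cart2 above 6.3 rad/s and distance between cart2 and the grasp point below 0.09 m and z of cart2 in the frame of machine between 0.09 and 0.112 m and x of cart2 in the frame of machine between -0.16 and 0.16 m and y of cart2 in the frame of machine between -0.1 and 0.1 m) or (angular speed of cart3 above 6.3 rad/s and distance between cart3 and the grasp point below 0.09 m and z of cart3 in the frame of machine between 0.09 and 0.112 m and x of cart3 in the frame of machine between -0.16 and 0.16 m and y of cart3 in the frame of machine between -0.1 and 0.1 m) or (angular speed of cart4 above 6.3 rad/s and distance between cart4 and the grasp point below 0.09 m and z of cart4 in the frame of machine between 0.09 and 0.112 m and x of cart4 in the frame of machine between -0.16 and 0.16 m and y of cart4 in the frame of machine between -0.1 and 0.1 m) or (angular speed of cart5 above 6.3 rad/s and distance between cart5 and the grasp point below 0.09 m and z of cart5 in the frame of machine between 0.09 and 0.112 m and x of cart5 in the frame of machine between -0.16 and 0.16 m and y of cart5 in the frame of machine between -0.1 and 0.1 m) or (angular speed of cart6 above 6.3 rad/s and distance between cart6 and the grasp point below 0.09 m and z of cart6 in the frame of machine between 0.09 and 0.112 m and x of cart6 in the frame of machine between -0.16 and 0.16 m and y of cart6 in the frame of machine between -0.1 and 0.1 m)).
It fails at once if a bystander is shifted by more than 40 mm (distance of any of flux, jar, tape, driver, board from where it was at the start of the episode above 0.04 m).
It fails at once if the flux bottle or the jar is knocked over (angle between any of flux, jar's own z axis and vertical above 0.6 rad).
Of cart1, cart2, cart3, cart4, cart5, cart6 only 4 to 6 are there at a start; the rules pass over those that are not, and their reading is None.
At some moment in a run one of guard, cart1, cart2, cart3, cart4, cart5, cart6 may be knocked a few centimetres aside while the robot is not near it.
It also fails if it takes over 210 s, if anything falls off the work surface, if the arm or the gripper's body presses on something with over 40 N, if the wrist force passes 120 N, or if a joint passes its speed limit or range.

## Robot

A 6-joint arm with a two-finger parallel gripper is mounted at the origin on the work surface. World frame = base frame: x ahead of the robot, y to its left, z up, the work surface at z = 0. Lengths are in m, angles in degrees, forces in N, time in s.
With the tool pointing down it reaches from about 0.35 to 0.875 m from the base axis. Payload 4.2 kg.
Tool frame: the origin (TCP) lies between the finger pads, 19 mm behind the fingertips; this is the grasp point; x points along the fingers, y is the direction in which the jaws open and shut, and the axes are right-handed (so a half turn about x gives the same grasp; the last joint's range is limited). The gripper opens to 87 mm and grips with 3 to 60 N. Pads are 19 mm wide; open, the fingers measure 117 mm over their backs; the gripper's body (75 mm by 190 mm) begins 51 mm behind the grasp point.
Start: joints at [78.358, 22.042, 0.453, 0, -68.411, -14.817], TCP at [0.278, 0.56, 0.241] pointing down, gripper open.
Joint ranges: [-179.83, 179.83], [-69.29, 118.12], [-61.27, 80.66], [-181.25, 117.63], [-171.15, -9.14], [-177.46, 177.46]. Speed limits (degrees/s): [159.86, 159.86, 180, 180, 180, 180].

## Interface

Orientations are given as a 3x3 rotation matrix whose columns are the frame's x, y, z axes.
In Python, from station import r, viewer, job, spotter gives the robot as it stands.
- The arm moves only by the tool play_rows, never from a script. Its argument "commands" is a list of rows, each an object of numbers: "fingers": the gripper command: -1 is fully open, 1 is shut, values between are in proportion; "tx", "ty", "tz": the shift along the tool's x, y, z normalised to -1 to 1, where 1 is 750 mm; "ax", "ay", "az": the turn, a rotation vector about the tool's x, y, z normalised to -1 to 1, where 1 is pi rad. In form: [{"fingers": .., "tx": .., "ty": .., "tz": .., "ax": .., "ay": .., "az": ..}, ...]. A call has 1 to 5 rows; each row is the pose to reach, as a shift and turn from the pose commanded when the call began, along the tool's axes at that moment, turning the shorter way round; what a row does not reach only later rows make up. A row lasts 1/12 s, in which the tool goes at most 41.7 mm and 7.16 degrees, less where a joint would pass 70% of its speed; a pose out of reach is approached as far as the arm can. A call with a number of a shift or a turn outside -1 to 1 is refused whole. A call with a gripper value outside its range is refused whole. The fingers move at their own pace and stop on an object; the grip force is fixed at half the most. Time passes only in rows, so rows that repeat a pose let the fingers close. It gives the time, the measured TCP pose, the force and the opening at its end, in the units of the state.
- r.sense(): the state, without advancing time (a new reading comes with each control period).
- viewer.capture(name): name is "scene" or "top"; returns a dict with "image" (420x560x3 uint8, red, green, blue), "fx", "fy", "cx", "cy" (pixels), "R" (3x3) and "t" (3): a world point X has camera coordinates R X + t. Camera axes: x right, y down, z forward; pixel columns grow to the right and rows downward; lengths in m; the calibration is good to about 2 mm. A picture is of the moment at which its call begins. There is no depth.
- job.finish_job(): hands the job in, once; it reports no verdict.
Trained networks look in a picture, given as the dict that the camera call returned (one of the last four; its "shot" number tells which), for a name from the list of things; names that differ only in an ending like _2 or _b are one class to them, and where a whole thing is asked for, a point or a joint stands for the part that bears it (a point fixed in the world has none). Each returns a list of dicts, best first, with "score" (0 to 1); they miss things now and then, are a little off and sometimes report something else, mostly with a low value. They report only what shows in the picture. A call takes as long as a camera call. They do not tell look-alikes from the thing itself.
- spotter.find_in(name, picture): "uv" ([column, row] in pixels, amid what is visible of it).
- spotter.silhouettes(name, picture): "region" (420x560 bool, what is visible of it) and "uv" ([column, row] in pixels, amid what is visible of it).
The state is a dict: "time_s": time; "joints": joint angles; "joint_velocities": joint speeds; "effort": joint torques, N m; "tcp_pos": TCP position; "ee_rot": TCP orientation; "wrist_force": force on the tool from outside, world axes, zero at the start; "moment": the same for the moment, N m; "gripper_width": opening from 0.0 (shut) to 1.0 (fully open).
Only numpy, scipy, OpenCV 4.12 (cv2) and the standard library are available. Lean on these libraries where they do the work, as an engineer would, in place of code of your own. Each camera call takes 0.05 s, during which the arm holds its last target. There are 200 camera calls.

## Working session

There is one attempt and no reset: what is moved stays moved. The work goes in short steps, Python scripts to look and compute and a tool call to move; the robot and the scene stay as the last step left them, time stands still between calls to the robot, and variables do not carry over. Pictures are saved under pics/ and viewed, about 12 in all and at most 16, crops included, and the job is handed in when it is done.

Besides the shell and the picture viewer there is one more tool, called in YAML: its name, and indented under it one key for each argument. play_rows: Moves the arm, as the interface text tells. Its arguments: {"type":"object","properties":{"commands":{"type":"array"}},"required":["commands"]}

```bash
mkdir -p pics; ls
python3 - <<'E'
from station import r, viewer, job, spotter
import cv2,numpy as np
s=r.sense();print(s)
ims=[]
for n in("scene","top"):
    c=viewer.capture(n);print(n,c["fx"],c["cx"],c["cy"],c["R"],c["t"])
    cv2.imwrite(f"pics/{n}0.png",cv2.resize(c["image"][:,:,::-1],(800,600),interpolation=cv2.INTER_CUBIC))
    if n=="top":
        for k in["machine","dial","guard","tray","cart1","flux","jar","tape","driver","board"]:
            print(k,[(round(d["score"],2),[round(float(v)) for v in d["uv"]]) for d in spotter.find_in(k,c)])
E
```

```text
pics
{'time_s': 0.0, 'joints': array([ 7.83582423e+01,  2.20902366e+01,  3.79911225e-01, -3.16369424e-02,
       -6.84110041e+01, -1.48168426e+01]), 'joint_velocities': array([ 0.03861814, -0.08696238,  0.01222834,  0.05318061, -0.05525051,
        0.0343183 ]), 'effort': array([-7.56940426e-04, -3.90657842e+01,  1.87406677e+01,  4.21979249e+00,
        1.09954688e-02, -1.90768842e-04]), 'tcp_pos': array([0.27818518, 0.55904281, 0.24015913]), 'ee_rot': array([[-9.30173598e-04, -4.45732403e-01, -8.95165772e-01],
       [-1.97037698e-03, -8.95163605e-01,  4.45733372e-01],
       [-9.99997626e-01,  2.17842344e-03, -4.56033155e-05]]), 'wrist_force': array([-0.57167782, -0.95750155,  0.21907224]), 'moment': array([0.0358052 , 0.02239941, 0.00311619]), 'gripper_width': 1.0039468377886689}
scene 441.4254838793243 287.88387286130575 205.2553785316623 [[-0.41815616  0.90837416 -0.00134487]
 [ 0.70595032  0.32404102 -0.62978692]
 [-0.57164637 -0.26429869 -0.77676678]] [ 0.24080926 -0.27972446  1.57254682]
top 414.86624539964293 277.9879406469476 206.39999092491522 [[ 0.01609645 -0.99985579  0.00541263]
 [-0.99168798 -0.01665562 -0.12758348]
 [ 0.12765523 -0.003314   -0.99181307]] [-0.02552346  0.50047413  1.30427934]
machine [(0.83, [169, 198])]
dial [(0.45, [126, 194])]
guard [(0.88, [388, 258]), (0.84, [154, 288]), (0.59, [253, 171])]
tray [(0.81, [336, 195]), (0.43, [126, 192])]
cart1 [(0.87, [369, 175]), (0.85, [369, 207]), (0.71, [337, 176]), (0.6, [307, 203]), (0.54, [309, 174])]
flux [(0.69, [204, 128])]
jar [(0.69, [241, 136]), (0.35, [252, 170])]
tape [(0.61, [254, 245])]
driver [(0.71, [368, 204]), (0.63, [307, 124])]
board [(0.96, [411, 217])]
```

View pics/scene0.png

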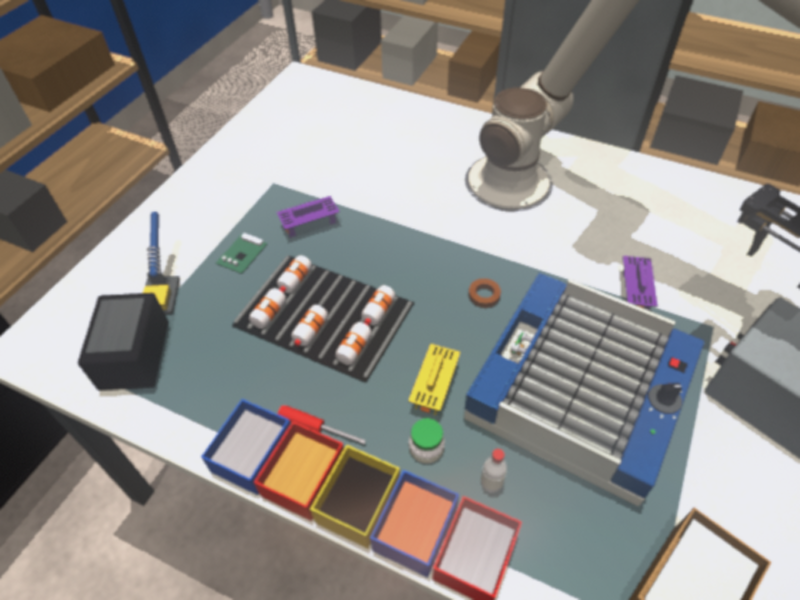

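View pics/top0.png

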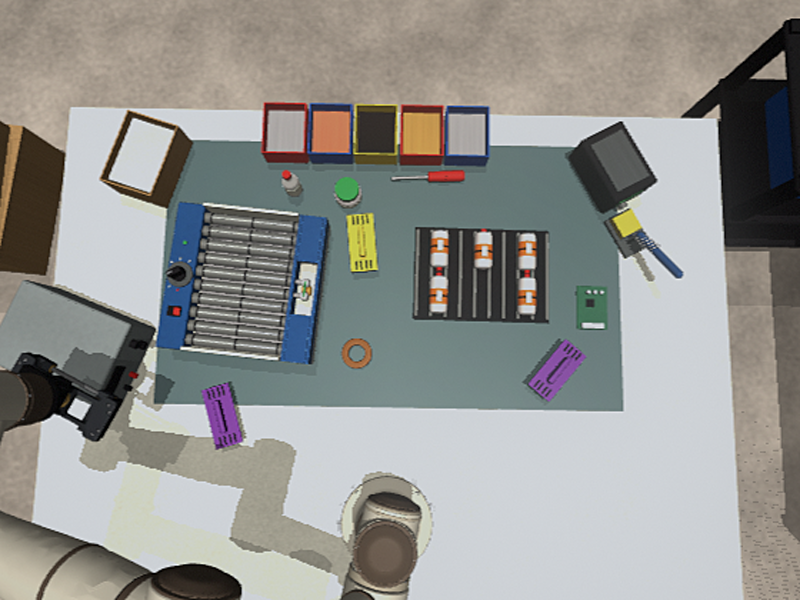

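The yellow guard (top 800×600 view at 361,243) is the one to use. The purple copies at (222,415) and (556,370) are look-alikes. There are 5 cartridges in the tray: (440,248), (438,295), (484,250), (528,251) and (527,295). Next I fit poses from colour masks.

```bash
cat > h.py <<'E'
import numpy as np,cv2
from scipy.optimize import minimize
from station import r,viewer,job,spotter
def proj(c,P):
    q=np.atleast_2d(P)@np.array(c["R"]).T+np.array(c["t"]); return np.c_[c["fx"]*q[:,0]/q[:,2]+c["cx"],c["fy"]*q[:,1]/q[:,2]+c["cy"]]
def ray(c,uv,z):
    R=np.array(c["R"]);o=-R.T@np.array(c["t"]);d=R.T@np.array([(uv[0]-c["cx"])/c["fx"],(uv[1]-c["cy"])/c["fy"],1]);return o+d*(z-o[2])/d[2]
def T(p,P):
    P=np.atleast_2d(P).astype(float);a=p[2];return np.c_[p[0]+np.cos(a)*P[:,0]-np.sin(a)*P[:,1],p[1]+np.sin(a)*P[:,0]+np.cos(a)*P[:,1],P[:,2]]
def box(x0,x1,y0,y1,z0,z1): return [[x,y,z] for x in(x0,x1) for y in(y0,y1) for z in(z0,z1)]
S=4
def render(c,p,add,sub=()):
    m=np.zeros((420*S,560*S),np.uint8)
    for L,v in((add,1),(sub,0)):
        for b in L:
            h=cv2.convexHull((((proj(c,T(p,b))+.5)*S-.5)*16).astype(np.int32)); cv2.fillConvexPoly(m,h,v,shift=4)
    return m
def fit(cs,masks,p0,add,sub=(),steps=(.01,.01,.06)):
    M=[cv2.resize(m.astype(np.uint8),None,fx=S,fy=S,interpolation=cv2.INTER_LINEAR if 0 else cv2.INTER_NEAREST) for m in masks]
    def f(p):
        e=0
        for c,m in zip(cs,M):
            q=render(c,p,add,sub); e+=1-(q&m).sum()/max(1,(q|m).sum())
        return e
    p0=np.array(p0,float)
    sim=np.array([p0]+[p0+np.eye(3)[i]*steps[i] for i in range(3)])
    o=minimize(f,p0,method="Nelder-Mead",options=dict(initial_simplex=sim,xatol=1e-4,fatol=1e-4,maxiter=150))
    o=minimize(f,o.x,method="Nelder-Mead",options=dict(initial_simplex=np.array([o.x]+[o.x+np.eye(3)[i]*steps[i]/3 for i in range(3)]),xatol=1e-4,fatol=1e-4,maxiter=150))
    return o.x,o.fun
def hsv(c,lo,hi):
    return cv2.inRange(cv2.cvtColor(c["image"],cv2.COLOR_RGB2HSV),np.array(lo),np.array(hi))>0
def near(m,uv,rad):
    k=np.zeros(m.shape,np.uint8);cv2.circle(k,(int(uv[0]),int(uv[1])),rad,1,-1);return m&(k>0)
GUARD=[box(-.066,.066,-.03,.03,.039,.043)]
HOUS=[box(-.152,.152,.104,.164,.05,.095),box(-.152,.152,-.164,-.104,.05,.095)]
def save(c,name,u0,v0,w,h,pts=(),s=None):
    s=s or min(800/w,600/h);im=c["image"][v0:v0+h,u0:u0+w,::-1];im=cv2.resize(im,None,fx=s,fy=s,interpolation=cv2.INTER_CUBIC)
    for q in pts:
        cv2.circle(im,(int((q[0]-u0+.5)*s),int((q[1]-v0+.5)*s)),2,(255,0,255),-1)
    cv2.imwrite(f"pics/{name}.png",im)
E
python3 - <<'E'
from h import *
ct=viewer.capture("top");cs=viewer.capture("scene")
# guard
g0=ray(ct,(361*.7,243*.7),.04);print("g0",g0)
gm=[near(hsv(c,(22,110,90),(36,255,255)),proj(c,g0)[0],50) for c in(ct,cs)]
print([m.sum() for m in gm])
for k in([0],[1],[0,1]):
    print("guard",k,fit([[ct,cs][i] for i in k],[gm[i] for i in k],[g0[0],g0[1],0.1],GUARD))
# machine: blue tops
m0=ray(ct,(243*.7,283*.7),.095);print("m0",m0)
bm=[]
for c in(ct,cs):
    m=hsv(c,(100,120,60),(122,255,255));k=np.zeros(m.shape,np.uint8);cv2.fillConvexPoly(k,cv2.convexHull(proj(c,T([m0[0],m0[1],-.14],box(-.19,.19,-.19,.19,.05,.11))).astype(np.int32)),1);bm.append(m&(k>0))
print([m.sum() for m in bm])
def quad(y0,y1):return [[x,y,.095] for x in(-.152,.152) for y in(y0,y1)]
op=[[x,y,.095] for x in(-.058,.058) for y in(-.1565,-.1115)]
np.savez("c.npz",**{f"m{i}":b for i,b in enumerate(bm)})
R={}
for k in([0],[1],[0,1]):
    R[str(k)]=fit([[ct,cs][i] for i in k],[bm[i] for i in k],[m0[0],m0[1],-.14],HOUS,[op]);print("mach",k,R[str(k)])
p=R["[0, 1]"][0]
d=[]
for y0,y1 in((.104,.164),(-.164,-.104)): d+=quad(y0,y1)
d+=op+[[0,.134,.095]]
pts=T(p,d)
save(ct,"m1t",100,130,140,135,proj(ct,pts));save(cs,"m1s",320,180,180,180,proj(cs,pts))
for k in["dial","dial_grip"]: print(k,[(round(q["score"],2),q["uv"]) for q in spotter.find_in(k,ct)[:3]])
im=cv2.hconcat([cv2.resize(cv2.imread("pics/m1t.png"),(400,386)),cv2.resize(cv2.imread("pics/m1s.png"),(400,386))])
for i,(a,b) in enumerate(zip(bm,gm)): print(i,[np.argwhere(x).min(0).tolist()+np.argwhere(x).max(0).tolist() for x in (a,b)])
E
```

```text
g0 [0.61691295 0.066503   0.04      ]
[np.int64(712), np.int64(1001)]
guard [0] (array([0.62011434, 0.06550631, 0.10346779]), np.float64(0.07487765089722676))
guard [1] (array([0.61851314, 0.06734341, 0.1081359 ]), np.float64(0.03680233975140146))
guard [0, 1] (array([0.61908922, 0.0665341 , 0.10442069]), np.float64(0.1320343673608244))
m0 [0.51287262 0.31472743 0.095     ]
[np.int64(3068), np.int64(3498)]
mach [0] (array([ 0.51761071,  0.31779289, -0.09369891]), np.float64(0.3125130437375153))
mach [1] (array([ 0.51129123,  0.32086337, -0.0871028 ]), np.float64(0.3395329341317366))
mach [0, 1] (array([ 0.51435031,  0.31874414, -0.08666807]), np.float64(0.6651346347376167))
dial [(0.61, [122.8, 190.3])]
dial_grip [(0.74, [169.5, 198.0])]
0 [[142, 110, 254, 228], [149, 243, 189, 263]]
1 [[193, 327, 339, 491], [241, 286, 287, 321]]
```

View pics/m1t.png

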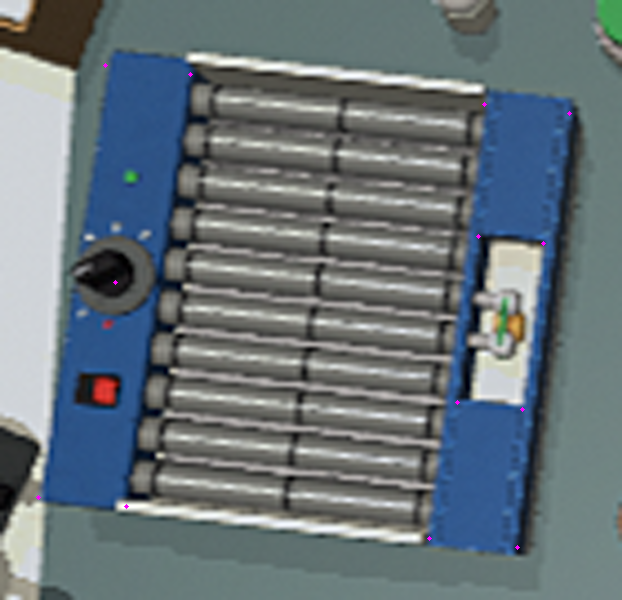

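View pics/m1s.png

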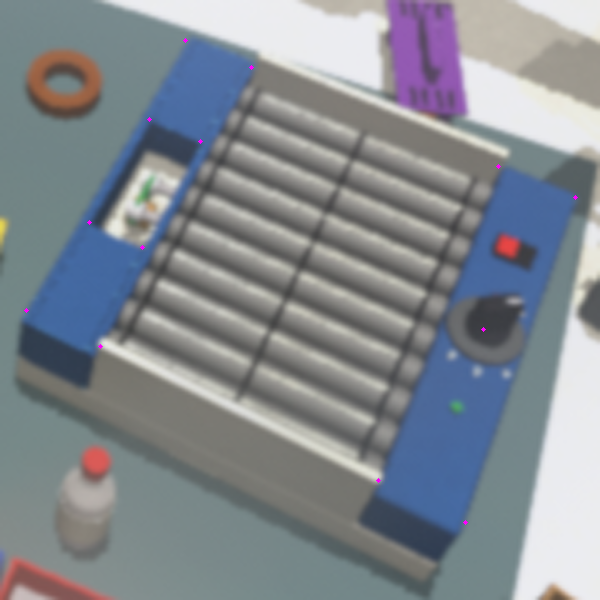

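```bash
cat >> h.py <<'E'
def quad(x0,x1,y0,y1,z=.095):return [[x,y,z] for x in(x0,x1) for y in(y0,y1)]
TOPS=[quad(-.16,.16,.104,.164),quad(-.16,.16,-.164,-.104)]
OPN=quad(-.058,.058,-.1565,-.1115)
DIAL=[[.03*np.cos(a),.134+.03*np.sin(a),z] for a in np.arange(0,6.3,.3) for z in(.1,)]+[[0,.134,.139]]
E
python3 - <<'E'
from h import *
ct=viewer.capture("top");cs=viewer.capture("scene")
p0=[.514,.318,-.12]
for c in(ct,cs):
    h=cv2.cvtColor(c["image"],cv2.COLOR_RGB2HSV);q=proj(c,T(p0,[[.11,.134,.095],[.1,-.134,.095],[-.1,-.134,.095]])).astype(int);print([h[v,u] for u,v in q])
bm=[]
for c in(ct,cs):
    v=np.median([cv2.cvtColor(c["image"],cv2.COLOR_RGB2HSV)[b,a,2] for a,b in proj(c,T(p0,[[.11,.134,.095],[.1,-.134,.095],[-.1,-.134,.095]])).astype(int)])
    m=hsv(c,(100,120,int(v*.75)),(122,255,255));k=np.zeros(m.shape,np.uint8);cv2.fillConvexPoly(k,cv2.convexHull(proj(c,T(p0,box(-.18,.18,-.18,.18,.09,.1))).astype(np.int32)),1);bm.append(m&(k>0))
R={}
for k in([0],[1],[0,1]):
    R[str(k)]=fit([[ct,cs][i] for i in k],[bm[i] for i in k],p0,TOPS,[OPN,DIAL]);print("mach",k,R[str(k)])
p=R["[0, 1]"][0]
pts=T(p,sum(TOPS,[])+OPN+[[0,.134,.139]])
a=ct["image"];save(ct,"a",100,130,140,135,proj(ct,pts),s=2.85);save(cs,"b",320,180,180,180,proj(cs,pts),s=2.2)
save(ct,"d",112,178,28,28,[],s=14)
A,B,D=[cv2.imread(f"pics/{x}.png") for x in"abd"]
W=np.zeros((790,800,3),np.uint8)
W=np.zeros((600,800,3),np.uint8);W[:A.shape[0],:A.shape[1]]=A;W[:B.shape[0],400:400+B.shape[1]]=B[:,:400];W[396:600,100:304]=cv2.resize(D,(204,204))
save(cs,"d",450,262,34,34,[],s=6);W[396:600,450:654]=cv2.imread("pics/d.png");cv2.imwrite("pics/m2.png",W)
E
```

```text
[array([108, 168, 132], dtype=uint8), array([107, 159, 138], dtype=uint8), array([107, 166, 143], dtype=uint8)]
[array([109, 137, 155], dtype=uint8), array([108, 147, 161], dtype=uint8), array([109, 136, 165], dtype=uint8)]
mach [0] (array([ 0.51809103,  0.31791682, -0.09626158]), np.float64(0.12630272952853594))
mach [1] (array([ 0.51750299,  0.3204928 , -0.08862817]), np.float64(0.1795218295218295))
mach [0, 1] (array([ 0.51733459,  0.31855863, -0.09161999]), np.float64(0.32425981054326447))
```

View pics/m2.png

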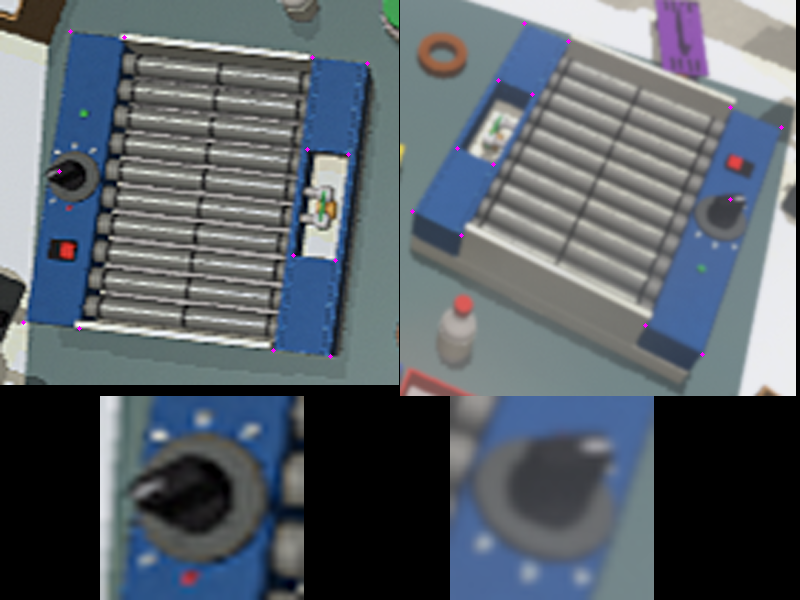

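Run:
```python
from h import *
ct=viewer.capture("top");cs=viewer.capture("scene")
M=[.5178,.3190,-.093]
def inm(P):
    d=np.array(P)-[M[0],M[1],0];c,s=np.cos(M[2]),np.sin(M[2]);return np.round([c*d[0]+s*d[1],-s*d[0]+c*d[1],d[2]],4)
print("disc top",inm(ray(ct,(125.6,191.2),.1)),inm(ray(cs,(467,277.7),.1)))
print("pointer",inm(ray(ct,(118.4,190.4),.139)),inm(ray(cs,(474.5,270.5),.139)))
for n,c in(("top",ct),("scene",cs)):
    L=spotter.silhouettes("cart1",c)
    for q in L:
        if q["score"]<.3: continue
        m=q["region"];uv=np.argwhere(m).mean(0)[::-1];ys=np.argwhere(m)
        X=np.array([ray(c,(b,a),.027)[:2] for a,b in ys]);w,v=np.linalg.eigh(np.cov(X.T));print(n,round(q["score"],2),m.sum(),uv.round(1),ray(c,uv,.027).round(4),"ax",round(np.degrees(np.arctan2(v[1,1],v[0,1]))%180,1),(np.sqrt(w)).round(4))
```

```text
disc top [0.0011 0.1323 0.1   ] [-0.0051  0.1377  0.1   ]
pointer [-0.0037  0.139   0.139 ] [-0.0049  0.1433  0.139 ]
top 0.9 338 [367.9 176.2] [ 0.6059 -0.3097  0.027 ] ax 178.7 [0.0118 0.0253]
top 0.88 334 [306.2 205.6] [ 0.5057 -0.1085  0.027 ] ax 178.9 [0.0113 0.0251]
top 0.79 342 [307.  174.7] [ 0.6074 -0.1105  0.027 ] ax 179.7 [0.0118 0.0254]
top 0.63 337 [367.9 206.8] [ 0.505  -0.3085  0.027 ] ax 179.3 [0.0116 0.0248]
top 0.53 331 [337.5 174.5] [ 0.6098 -0.21    0.027 ] ax 177.1 [0.0113 0.026 ]
scene 0.92 397 [246.8 240.3] [ 0.6096 -0.1107  0.027 ] ax 179.5 [0.0114 0.0266]
scene 0.8 301 [205.8 191.2] [ 0.5019 -0.3098  0.027 ] ax 3.2 [0.0116 0.0262]
scene 0.74 442 [186.4 215.8] [ 0.6068 -0.3115  0.027 ] ax 5.2 [0.0138 0.0279]
scene 0.58 400 [215.9 228.2] [ 0.6096 -0.2103  0.027 ] ax 2.2 [0.0123 0.0265]
scene 0.54 322 [263.9 213.9] [ 0.5063 -0.1091  0.027 ] ax 1.2 [0.0108 0.026 ]
```

Run:
```python
from h import *
ct=viewer.capture("top");cs=viewer.capture("scene")
Ms=[[.5181,.3179,-.093],[.5175,.3205,-.093]]
ims=[]
for c,M in((ct,Ms[0]),(cs,Ms[1])):
    ctr=T(M,[[0,.134,.125]])[0];uv=proj(c,ctr)[0]
    g=cv2.cvtColor(c["image"],cv2.COLOR_RGB2GRAY);m=near(g<58,uv,11);print(m.sum())
    best=[]
    for a in range(0,180,10):
        e=1
        for dx in(-.003,0,.003):
            for dy in(-.003,0,.003):
                q=[ctr[0]+dx,ctr[1]+dy,M[2]+np.radians(a)]
                R=render(c,q,[box(-.015,.015,-.007,.007,.109,.139)]);mm=cv2.resize(m.astype(np.uint8),None,fx=S,fy=S,interpolation=0)
                e=min(e,1-(R&mm).sum()/(R|mm).sum())
        best.append((round(float(e),3),a))
    print(sorted(best)[:5])
    u,v=int(uv[0])-13,int(uv[1])-13
    pts=proj(c,T([ctr[0],ctr[1],M[2]],[[0,0,.139],[-.015,0,.139],[0,.015,.139],[0,0,.109]]))
    save(c,"x",u,v,28,28,pts,s=14);ims.append(cv2.imread("pics/x.png"))
cv2.imwrite("pics/dial.png",cv2.hconcat(ims))
```

```text
99
[(0.243, 150), (0.25, 160), (0.256, 140), (0.277, 170), (0.298, 130)]
0
[(1.0, 0), (1.0, 10), (1.0, 20), (1.0, 30), (1.0, 40)]
```

View pics/dial.png

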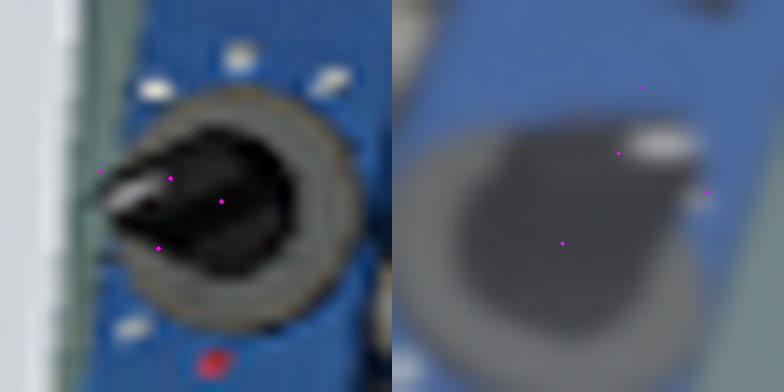

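```bash
cat >> h.py <<'E'
import json,os,math
from scipy.spatial.transform import Rotation as Ro
def Rh(h):
    h=np.radians(h);y=np.array([np.cos(h),np.sin(h),0]);x=np.array([0,0,-1.]);return np.c_[x,y,np.cross(x,y)]
def load(): d=json.load(open("cmd.json"));return np.array(d["p"]),np.array(d["R"])
def plan(wps):
    """wps: (x,y,z,heading of tool y,n_calls or 0)"""
    p,R=load()
    for x,y,z,h,n in wps:
        t=np.array([x,y,z]);h0=np.degrees(np.arctan2(R[1,1],R[0,1]));dh=(h-h0+90)%180-90
        if n>=100: dh=(h-h0+180)%360-180;n-=100
        D=np.linalg.norm(t-p);n=max(n,math.ceil(D/.15),math.ceil(abs(dh)/27),1);p0=p.copy()
        for i in range(1,n+1):
            g=p0+(t-p0)*i/n;Rg=Rh(h0+dh*i/n)
            s=np.round(R.T@(g-p)/.75,4);a=np.round(Ro.from_matrix(R.T@Rg).as_rotvec()/np.pi,4)
            print("t",s.tolist(),"a",a.tolist(),"->",g.round(4).tolist())
            p=p+R@s*.75;R=R@Ro.from_rotvec(a*np.pi).as_matrix()
        q1=np.degrees(np.arctan2(p[1],p[0]));h2=np.degrees(np.arctan2(R[1,1],R[0,1]));print("   q6",round((h2-180-q1+180)%360-180,1))
    json.dump(dict(p=p.tolist(),R=R.tolist()),open("cmd.json","w"))
def where():
    s=r.sense();p,R=load();h=lambda R:round(float(np.degrees(np.arctan2(R[1,1],R[0,1]))),2)
    print("t",round(s["time_s"],2),"tcp",s["tcp_pos"].round(4),"cmd",p.round(4),"h",h(s["ee_rot"]),h(R),"tilt",s["ee_rot"][:2,0].round(4),"F",s["wrist_force"].round(1),"M",s["moment"].round(2),"w",round(s["gripper_width"],3),"j",s["joints"].round(0))
E
python3 - <<'E'
from h import *
json.dump(dict(p=[.278,.56,.241],R=Rh(243.54).tolist()),open("cmd.json","w"))
where()
plan([(.5302,.4524,.20,27,0),(.5302,.4524,.132,27,0)])
E
```

```text
t 1.2 tcp [0.2785 0.5595 0.2413] cmd [0.278 0.56  0.241] h -116.46 -116.46 tilt [0. 0.] F [-0.3  0.1  1.5] M [-0.01  0.03  0.02] w 0.998 j [ 78.  22.   0.   0. -68. -15.]
t [0.0273, -0.0107, -0.1825] a [0.1015, 0.0, 0.0] -> [0.4041, 0.5062, 0.2205]
t [0.0274, -0.0674, -0.1699] a [0.1015, 0.0, 0.0] -> [0.5302, 0.4524, 0.2]
   q6 -13.5
t [0.0906, 0.0, -0.0] a [-0.0, 0.0, 0.0] -> [0.5302, 0.4524, 0.132]
   q6 -13.5
```

play_rows:
  commands:
    - {"fingers":-1,"tx":0.0273,"ty":-0.0107,"tz":-0.1825,"ax":0.1015,"ay":0,"az":0}
    - {"fingers":-1,"tx":0.0273,"ty":-0.0107,"tz":-0.1825,"ax":0.1015,"ay":0,"az":0}
    - {"fingers":-1,"tx":0.0273,"ty":-0.0107,"tz":-0.1825,"ax":0.1015,"ay":0,"az":0}
    - {"fingers":-1,"tx":0.0273,"ty":-0.0107,"tz":-0.1825,"ax":0.1015,"ay":0,"az":0}
    - {"fingers":-1,"tx":0.0273,"ty":-0.0107,"tz":-0.1825,"ax":0.1015,"ay":0,"az":0}

```text
time_s: 1.62
tcp_pos: [0.4073, 0.5037, 0.2196]
ee_rot: [[-0.001, -0.707, -0.708], [-0.002, -0.708, 0.707], [-1.0, 0.002, -0.001]]
wrist_force: [-0.7, -0.7, -0.3]
gripper_width: 0.997
```

play_rows:
  commands:
    - {"fingers":-1,"tx":0.0274,"ty":-0.0674,"tz":-0.1699,"ax":0.1015,"ay":0,"az":0}
    - {"fingers":-1,"tx":0.0274,"ty":-0.0674,"tz":-0.1699,"ax":0.1015,"ay":0,"az":0}
    - {"fingers":-1,"tx":0.0274,"ty":-0.0674,"tz":-0.1699,"ax":0.1015,"ay":0,"az":0}
    - {"fingers":-1,"tx":0.0274,"ty":-0.0674,"tz":-0.1699,"ax":0.1015,"ay":0,"az":0}
    - {"fingers":-1,"tx":0.0274,"ty":-0.0674,"tz":-0.1699,"ax":0.1015,"ay":0,"az":0}

```text
time_s: 2.03
tcp_pos: [0.5326, 0.4505, 0.1988]
ee_rot: [[-0.001, -0.892, -0.452], [-0.001, -0.452, 0.892], [-1.0, 0.001, -0.001]]
wrist_force: [-0.5, -0.3, 0.4]
gripper_width: 0.999
```

```bash
python3 -c "
from h import *
where()"
```

```text
t 2.03 tcp [0.5326 0.4505 0.1988] cmd [0.5302 0.4524 0.132 ] h -153.14 -153.0 tilt [-0.001  -0.0014] F [-0.5 -0.3  0.4] M [ 0.12 -0.02  0.04] w 0.999 j [ 53.  31.   9.   0. -68. -27.]
```

play_rows:
  commands:
    - {"fingers":-1,"tx":0.045,"ty":0,"tz":0,"ax":0,"ay":0,"az":0}
    - {"fingers":-1,"tx":0.0906,"ty":0,"tz":0,"ax":0,"ay":0,"az":0}
    - {"fingers":-1,"tx":0.0906,"ty":0,"tz":0,"ax":0,"ay":0,"az":0}
    - {"fingers":-1,"tx":0.0906,"ty":0,"tz":0,"ax":0,"ay":0,"az":0}
    - {"fingers":-1,"tx":0.0906,"ty":0,"tz":0,"ax":0,"ay":0,"az":0}

```text
time_s: 2.45
tcp_pos: [0.5307, 0.4537, 0.1346]
ee_rot: [[0.003, -0.89, -0.456], [0.002, -0.456, 0.89], [-1.0, -0.003, 0.0]]
wrist_force: [-0.4, -0.4, 0.3]
gripper_width: 1.001
```

Run:
```python
from h import *
where()
c=viewer.capture("scene");c2=viewer.capture("top")
save(c,"a",430,235,70,70,s=5.7);save(c2,"b",90,155,70,70,s=5.7)
cv2.imwrite("pics/dial2.png",cv2.hconcat([cv2.imread("pics/a.png"),cv2.imread("pics/b.png")]));where()
```

```text
t 2.45 tcp [0.5307 0.4537 0.1346] cmd [0.5302 0.4524 0.132 ] h -152.84 -153.0 tilt [0.0028 0.0018] F [-0.4 -0.4  0.3] M [ 0.13 -0.04  0.01] w 1.001 j [ 54.  34.   4.   0. -60. -27.]
t 2.55 tcp [0.5312 0.4537 0.1355] cmd [0.5302 0.4524 0.132 ] h -152.9 -153.0 tilt [0.0037 0.0037] F [-0.2  0.4  0.3] M [ 0.1  -0.05 -0.04] w 1.001 j [ 54.  34.   4.   0. -60. -27.]
```

View pics/dial2.png

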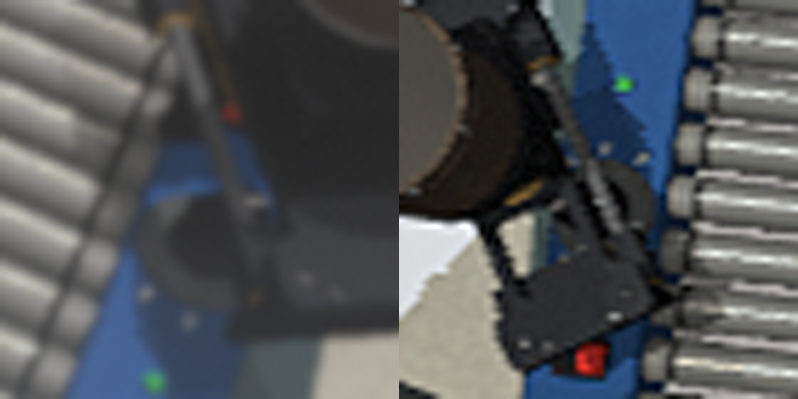

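The picture shows the jaws straddling the dial bar (left panel about 200,240). Next: close and turn.

play_rows:
  commands:
    - {"fingers":1,"tx":0,"ty":0,"tz":0,"ax":0,"ay":0,"az":0}
    - {"fingers":1,"tx":0,"ty":0,"tz":0,"ax":0,"ay":0,"az":0}
    - {"fingers":1,"tx":0,"ty":0,"tz":0,"ax":0,"ay":0,"az":0}
    - {"fingers":1,"tx":0,"ty":0,"tz":0,"ax":0,"ay":0,"az":0}
    - {"fingers":1,"tx":0,"ty":0,"tz":0,"ax":0,"ay":0,"az":0}

```text
time_s: 2.97
tcp_pos: [0.5307, 0.4519, 0.1325]
ee_rot: [[0.0, -0.891, -0.454], [0.0, -0.454, 0.891], [-1.0, -0.0, 0.0]]
wrist_force: [0.7, 0.3, -0.3]
gripper_width: 0.705
```

play_rows:
  commands:
    - {"fingers":1,"tx":0,"ty":0,"tz":0,"ax":0,"ay":0,"az":0}
    - {"fingers":1,"tx":0,"ty":0,"tz":0,"ax":0,"ay":0,"az":0}
    - {"fingers":1,"tx":0,"ty":0,"tz":0,"ax":0,"ay":0,"az":0}
    - {"fingers":1,"tx":0,"ty":0,"tz":0,"ax":0,"ay":0,"az":0}
    - {"fingers":1,"tx":0,"ty":0,"tz":0,"ax":0,"ay":0,"az":0}

```text
time_s: 3.38
tcp_pos: [0.5307, 0.4519, 0.1322]
ee_rot: [[-0.0, -0.891, -0.454], [-0.0, -0.454, 0.891], [-1.0, 0.0, -0.0]]
wrist_force: [0.8, 0.6, 0.0]
gripper_width: 0.326
```

Run:
```python
from h import *
where()
plan([(.5302,.4524,.132,49,101),(.5302,.4524,.132,71,101)])
```

```text
t 3.38 tcp [0.5307 0.4519 0.1322] cmd [0.5302 0.4524 0.132 ] h -153.0 -153.0 tilt [-0.0001 -0.0001] F [0.8 0.6 0. ] M [ 0.02 -0.03  0.02] w 0.326 j [ 54.  34.   4.  -0. -60. -27.]
t [0.0, 0.0, -0.0] a [0.1463, 0.0, 0.0] -> [0.5302, 0.4524, 0.132]
t [0.0, 0.0, -0.0] a [0.1463, 0.0, 0.0] -> [0.5302, 0.4524, 0.132]
t [0.0, -0.0, -0.0] a [0.1463, 0.0, 0.0] -> [0.5302, 0.4524, 0.132]
t [0.0, -0.0, -0.0] a [0.1463, 0.0, 0.0] -> [0.5302, 0.4524, 0.132]
t [0.0, -0.0, -0.0] a [0.1463, 0.0, 0.0] -> [0.5302, 0.4524, 0.132]
t [0.0, -0.0, -0.0] a [0.1463, 0.0, 0.0] -> [0.5302, 0.4524, 0.132]
   q6 -171.5
t [0.0, -0.0, 0.0] a [-0.1222, 0.0, 0.0] -> [0.5302, 0.4524, 0.132]
   q6 -149.5
```

play_rows:
  commands:
    - {"fingers":1,"tx":0,"ty":0,"tz":0,"ax":0,"ay":0,"az":0}
    - {"fingers":1,"tx":0,"ty":0,"tz":0,"ax":0,"ay":0,"az":0}
    - {"fingers":1,"tx":0,"ty":0,"tz":0,"ax":0,"ay":0,"az":0}
    - {"fingers":1,"tx":0,"ty":0,"tz":0,"ax":0,"ay":0,"az":0}
    - {"fingers":1,"tx":0,"ty":0,"tz":0,"ax":0,"ay":0,"az":0}

```text
time_s: 3.8
tcp_pos: [0.5309, 0.4521, 0.1323]
ee_rot: [[0.001, -0.891, -0.454], [0.0, -0.454, 0.891], [-1.0, -0.001, 0.0]]
wrist_force: [2.3, 0.3, -1.8]
gripper_width: 0.156
```

play_rows:
  commands:
    - {"fingers":1,"tx":0,"ty":0,"tz":0,"ax":-0.03,"ay":0,"az":0}
    - {"fingers":1,"tx":0,"ty":0,"tz":0,"ax":-0.06,"ay":0,"az":0}
    - {"fingers":1,"tx":0,"ty":0,"tz":0,"ax":-0.09,"ay":0,"az":0}
    - {"fingers":1,"tx":0,"ty":0,"tz":0,"ax":-0.12,"ay":0,"az":0}
    - {"fingers":1,"tx":0,"ty":0,"tz":0,"ax":-0.15,"ay":0,"az":0}

```text
time_s: 4.22
tcp_pos: [0.5314, 0.4525, 0.1323]
ee_rot: [[0.002, -0.584, -0.812], [0.001, -0.812, 0.584], [-1.0, -0.002, -0.0]]
wrist_force: [2.9, 1.3, -2.1]
gripper_width: 0.157
```

Run:
```python
from h import *
json.dump(dict(p=[.5302,.4524,.132],R=Rh(-126).tolist()),open("cmd.json","w"))
where()
```

```text
t 4.22 tcp [0.5314 0.4525 0.1323] cmd [0.5302 0.4524 0.132 ] h -125.74 -126.0 tilt [0.0016 0.0014] F [ 2.9  1.3 -2.1] M [ 0.35 -0.87  0.01] w 0.157 j [ 54.  34.   4.   0. -60.   1.]
```

play_rows:
  commands:
    - {"fingers":1,"tx":0,"ty":0,"tz":0,"ax":-0.03,"ay":0,"az":0}
    - {"fingers":1,"tx":0,"ty":0,"tz":0,"ax":-0.06,"ay":0,"az":0}
    - {"fingers":1,"tx":0,"ty":0,"tz":0,"ax":-0.09,"ay":0,"az":0}
    - {"fingers":1,"tx":0,"ty":0,"tz":0,"ax":-0.12,"ay":0,"az":0}
    - {"fingers":1,"tx":0,"ty":0,"tz":0,"ax":-0.15,"ay":0,"az":0}

```text
time_s: 4.63
tcp_pos: [0.5317, 0.4531, 0.1323]
ee_rot: [[0.002, -0.152, -0.988], [0.003, -0.988, 0.152], [-1.0, -0.003, -0.002]]
wrist_force: [3.0, 2.2, -2.5]
gripper_width: 0.154
```

play_rows:
  commands:
    - {"fingers":1,"tx":0,"ty":0,"tz":0,"ax":-0.01,"ay":0,"az":0}
    - {"fingers":1,"tx":0,"ty":0,"tz":0,"ax":-0.02,"ay":0,"az":0}
    - {"fingers":1,"tx":0,"ty":0,"tz":0,"ax":-0.026,"ay":0,"az":0}
    - {"fingers":1,"tx":0,"ty":0,"tz":0,"ax":-0.033,"ay":0,"az":0}
    - {"fingers":1,"tx":0,"ty":0,"tz":0,"ax":-0.033,"ay":0,"az":0}

```text
time_s: 5.05
tcp_pos: [0.5316, 0.4531, 0.1323]
ee_rot: [[0.002, -0.055, -0.998], [0.003, -0.998, 0.055], [-1.0, -0.003, -0.002]]
wrist_force: [4.4, 3.6, -3.4]
gripper_width: 0.162
```

Run:
```python
from h import *
json.dump(dict(p=[.5302,.4524,.132],R=Rh(-93.06).tolist()),open("cmd.json","w"))
where()
```

```text
t 5.05 tcp [0.5316 0.4531 0.1323] cmd [0.5302 0.4524 0.132 ] h -93.17 -93.06 tilt [0.0021 0.0034] F [ 4.4  3.6 -3.4] M [ 0.93 -1.2  -0.72] w 0.162 j [ 54.  34.   4.  -0. -60.  33.]
```

Run:
```python
from h import *
plan([(.5302,.4524,.235,-90,0),(.46,.22,.30,-84,0)])
```

```text
t [-0.1373, 0.0, 0.0] a [-0.017, 0.0, 0.0] -> [0.5302, 0.4524, 0.235]
   q6 49.5
t [-0.0433, 0.1549, 0.0468] a [-0.0167, 0.0, 0.0] -> [0.4951, 0.3362, 0.2675]
t [-0.0434, 0.1523, 0.0549] a [-0.0166, 0.0, 0.0] -> [0.46, 0.22, 0.3]
   q6 70.4
```

play_rows:
  commands:
    - {"fingers":-1,"tx":0,"ty":0,"tz":0,"ax":0,"ay":0,"az":0}
    - {"fingers":-1,"tx":0,"ty":0,"tz":0,"ax":0,"ay":0,"az":0}
    - {"fingers":-1,"tx":0,"ty":0,"tz":0,"ax":0,"ay":0,"az":0}
    - {"fingers":-1,"tx":0,"ty":0,"tz":0,"ax":0,"ay":0,"az":0}
    - {"fingers":-1,"tx":0,"ty":0,"tz":0,"ax":0,"ay":0,"az":0}

```text
time_s: 5.47
tcp_pos: [0.5303, 0.4516, 0.1323]
ee_rot: [[-0.001, -0.053, -0.999], [-0.001, -0.999, 0.053], [-1.0, 0.001, 0.001]]
wrist_force: [-0.3, -0.8, 0.4]
gripper_width: 0.455
```

play_rows:
  commands:
    - {"fingers":-1,"tx":-0.07,"ty":0,"tz":0,"ax":0,"ay":0,"az":0}
    - {"fingers":-1,"tx":-0.1373,"ty":0,"tz":0,"ax":-0.017,"ay":0,"az":0}
    - {"fingers":-1,"tx":-0.1373,"ty":0,"tz":0,"ax":-0.017,"ay":0,"az":0}
    - {"fingers":-1,"tx":-0.1373,"ty":0,"tz":0,"ax":-0.017,"ay":0,"az":0}
    - {"fingers":-1,"tx":-0.1373,"ty":0,"tz":0,"ax":-0.017,"ay":0,"az":0}

```text
time_s: 5.88
tcp_pos: [0.5308, 0.4523, 0.2375]
ee_rot: [[0.002, 0.0, -1.0], [0.003, -1.0, -0.0], [-1.0, -0.003, -0.002]]
wrist_force: [-0.0, 0.9, -0.6]
gripper_width: 0.833
```

play_rows:
  commands:
    - {"fingers":-1,"tx":-0.0433,"ty":0.1549,"tz":0.0468,"ax":-0.0167,"ay":0,"az":0}
    - {"fingers":-1,"tx":-0.0433,"ty":0.1549,"tz":0.0468,"ax":-0.0167,"ay":0,"az":0}
    - {"fingers":-1,"tx":-0.0433,"ty":0.1549,"tz":0.0468,"ax":-0.0167,"ay":0,"az":0}
    - {"fingers":-1,"tx":-0.0433,"ty":0.1549,"tz":0.0468,"ax":-0.0167,"ay":0,"az":0}
    - {"fingers":-1,"tx":-0.0433,"ty":0.1549,"tz":0.0468,"ax":-0.0167,"ay":0,"az":0}

```text
time_s: 6.3
tcp_pos: [0.4948, 0.3337, 0.268]
ee_rot: [[-0.001, 0.051, -0.999], [-0.0, -0.999, -0.051], [-1.0, 0.0, 0.001]]
wrist_force: [-0.3, 0.1, 0.0]
gripper_width: 0.993
```

play_rows:
  commands:
    - {"fingers":-1,"tx":-0.0434,"ty":0.1523,"tz":0.0549,"ax":-0.0166,"ay":0,"az":0}
    - {"fingers":-1,"tx":-0.0434,"ty":0.1523,"tz":0.0549,"ax":-0.0166,"ay":0,"az":0}
    - {"fingers":-1,"tx":-0.0434,"ty":0.1523,"tz":0.0549,"ax":-0.0166,"ay":0,"az":0}
    - {"fingers":-1,"tx":-0.0434,"ty":0.1523,"tz":0.0549,"ax":-0.0166,"ay":0,"az":0}
    - {"fingers":-1,"tx":-0.0434,"ty":0.1523,"tz":0.0549,"ax":-0.0166,"ay":0,"az":0}

```text
time_s: 6.72
tcp_pos: [0.4602, 0.2188, 0.3003]
ee_rot: [[0.0, 0.103, -0.995], [0.0, -0.995, -0.103], [-1.0, -0.0, -0.0]]
wrist_force: [0.5, -0.1, -0.7]
gripper_width: 1.001
```

Run:
```python
from h import *
ct=viewer.capture("top");cs=viewer.capture("scene")
for c in(ct,cs):
    m=near(hsv(c,(22,110,90),(36,255,255)),proj(c,[.619,.0665,.04])[0],50);print(m.sum(),fit([c],[m],[.619,.0665,.105],GUARD))
ims=[]
for c,M in((ct,[.5181,.3179,-.093]),(cs,[.5175,.3205,-.093])):
    ctr=T(M,[[0,.134,.125]])[0];u,v=(proj(c,ctr)[0]-13).astype(int)
    save(c,"x",u,v,28,28,proj(c,T([ctr[0],ctr[1],M[2]],[[0,0,.139],[-.015,0,.139]])),s=14);ims.append(cv2.imread("pics/x.png"))
cv2.imwrite("pics/dial3.png",cv2.hconcat(ims))
where()
```

```text
711 (array([0.6200444 , 0.06561231, 0.09663232]), np.float64(0.07556099551203588))
1001 (array([0.61867588, 0.06725008, 0.1063476 ]), np.float64(0.037850666342116424))
t 6.82 tcp [0.4605 0.2203 0.2992] cmd [0.46 0.22 0.3 ] h -83.99 -84.01 tilt [-0.0015 -0.0007] F [-1.3  0.9 -0.7] M [-0.04 -0.01 -0.02] w 1.004 j [ 44.   9. -10.  -0. -72.  52.]
```

View pics/dial3.png

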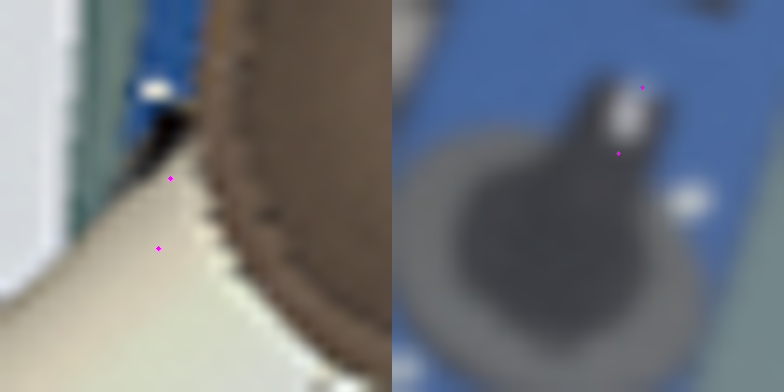

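Dial pointer is at the stop now (scene panel 625,115, pointing along machine -x). Next, grasp the guard.

Run:
```python
from h import *
plan([(.6193,.0666,.15,-84,0),(.6193,.0666,.0655,-84,0)])
```

```text
t [0.1, 0.1128, -0.095] a [-0.0, 0.0, 0.0] -> [0.5396, 0.1433, 0.225]
t [0.1, 0.1128, -0.0949] a [-0.0, 0.0, 0.0] -> [0.6193, 0.0666, 0.15]
   q6 89.9
t [0.1127, -0.0, -0.0] a [-0.0, 0.0, 0.0] -> [0.6193, 0.0666, 0.0655]
   q6 89.9
```

play_rows:
  commands:
    - {"fingers":-1,"tx":0.1,"ty":0.1128,"tz":-0.095,"ax":0,"ay":0,"az":0}
    - {"fingers":-1,"tx":0.1,"ty":0.1128,"tz":-0.095,"ax":0,"ay":0,"az":0}
    - {"fingers":-1,"tx":0.1,"ty":0.1128,"tz":-0.095,"ax":0,"ay":0,"az":0}
    - {"fingers":-1,"tx":0.1,"ty":0.1128,"tz":-0.095,"ax":0,"ay":0,"az":0}
    - {"fingers":-1,"tx":0.1,"ty":0.1128,"tz":-0.095,"ax":0,"ay":0,"az":0}

```text
time_s: 7.23
tcp_pos: [0.5405, 0.142, 0.2207]
ee_rot: [[-0.007, 0.102, -0.995], [-0.004, -0.995, -0.102], [-1.0, 0.003, 0.008]]
wrist_force: [-0.4, 0.0, -0.1]
gripper_width: 0.999
```

play_rows:
  commands:
    - {"fingers":-1,"tx":0.1,"ty":0.1128,"tz":-0.0949,"ax":0,"ay":0,"az":0}
    - {"fingers":-1,"tx":0.1,"ty":0.1128,"tz":-0.0949,"ax":0,"ay":0,"az":0}
    - {"fingers":-1,"tx":0.1,"ty":0.1128,"tz":-0.0949,"ax":0,"ay":0,"az":0}
    - {"fingers":-1,"tx":0.1,"ty":0.1128,"tz":-0.0949,"ax":0,"ay":0,"az":0}
    - {"fingers":-1,"tx":0.1,"ty":0.1128,"tz":-0.0949,"ax":0,"ay":0,"az":0}

```text
time_s: 7.65
tcp_pos: [0.6199, 0.0659, 0.1474]
ee_rot: [[-0.005, 0.103, -0.995], [-0.002, -0.995, -0.103], [-1.0, 0.001, 0.005]]
wrist_force: [-0.7, -0.4, -0.5]
gripper_width: 0.999
```

play_rows:
  commands:
    - {"fingers":-1,"tx":0.04,"ty":0,"tz":0,"ax":0,"ay":0,"az":0}
    - {"fingers":-1,"tx":0.07,"ty":0,"tz":0,"ax":0,"ay":0,"az":0}
    - {"fingers":-1,"tx":0.095,"ty":0,"tz":0,"ax":0,"ay":0,"az":0}
    - {"fingers":-1,"tx":0.1127,"ty":0,"tz":0,"ax":0,"ay":0,"az":0}
    - {"fingers":-1,"tx":0.1127,"ty":0,"tz":0,"ax":0,"ay":0,"az":0}

```text
time_s: 8.07
tcp_pos: [0.6179, 0.068, 0.0642]
ee_rot: [[-0.004, 0.107, -0.994], [-0.001, -0.994, -0.107], [-1.0, 0.0, 0.004]]
wrist_force: [0.3, 0.2, -0.2]
gripper_width: 0.997
```

play_rows:
  commands:
    - {"fingers":1,"tx":0,"ty":0,"tz":0,"ax":0,"ay":0,"az":0}
    - {"fingers":1,"tx":0,"ty":0,"tz":0,"ax":0,"ay":0,"az":0}
    - {"fingers":1,"tx":0,"ty":0,"tz":0,"ax":0,"ay":0,"az":0}
    - {"fingers":1,"tx":0,"ty":0,"tz":0,"ax":0,"ay":0,"az":0}
    - {"fingers":1,"tx":0,"ty":0,"tz":0,"ax":0,"ay":0,"az":0}

```text
time_s: 8.48
tcp_pos: [0.6202, 0.0665, 0.0669]
ee_rot: [[0.002, 0.105, -0.995], [0.001, -0.995, -0.105], [-1.0, -0.0, -0.002]]
wrist_force: [-0.2, -1.0, 0.0]
gripper_width: 0.712
```

play_rows:
  commands:
    - {"fingers":1,"tx":0,"ty":0,"tz":0,"ax":0,"ay":0,"az":0}
    - {"fingers":1,"tx":0,"ty":0,"tz":0,"ax":0,"ay":0,"az":0}
    - {"fingers":1,"tx":0,"ty":0,"tz":0,"ax":0,"ay":0,"az":0}
    - {"fingers":1,"tx":0,"ty":0,"tz":0,"ax":0,"ay":0,"az":0}
    - {"fingers":1,"tx":0,"ty":0,"tz":0,"ax":0,"ay":0,"az":0}

```text
time_s: 8.9
tcp_pos: [0.6197, 0.0661, 0.0657]
ee_rot: [[-0.0, 0.104, -0.995], [-0.0, -0.995, -0.104], [-1.0, 0.0, 0.0]]
wrist_force: [0.2, -0.1, 0.2]
gripper_width: 0.323
```

play_rows:
  commands:
    - {"fingers":1,"tx":0,"ty":0,"tz":0,"ax":0,"ay":0,"az":0}
    - {"fingers":1,"tx":0,"ty":0,"tz":0,"ax":0,"ay":0,"az":0}
    - {"fingers":1,"tx":0,"ty":0,"tz":0,"ax":0,"ay":0,"az":0}
    - {"fingers":1,"tx":0,"ty":0,"tz":0,"ax":0,"ay":0,"az":0}
    - {"fingers":1,"tx":0,"ty":0,"tz":0,"ax":0,"ay":0,"az":0}

```text
time_s: 9.32
tcp_pos: [0.6196, 0.0661, 0.0655]
ee_rot: [[-0.0, 0.104, -0.995], [-0.0, -0.995, -0.104], [-1.0, 0.0, 0.0]]
wrist_force: [-0.1, -0.1, -1.3]
gripper_width: 0.134
```

Run:
```python
from h import *
where()
o=T([.5178,.3190,-.093],[[0,-.134,0]])[0];print(o)
plan([(.6193,.0666,.20,-84,0),(o[0],o[1],.20,-95.3,0)])
```

```text
t 9.32 tcp [0.6196 0.0661 0.0655] cmd [0.6193 0.0666 0.0655] h -84.01 -84.01 tilt [-0.0004 -0.0001] F [-0.1 -0.1 -1.3] M [-0.02 -0.06 -0.01] w 0.134 j [ 21.  31. -12.  -0. -47.  75.]
[0.50535596 0.18557907 0.        ]
t [-0.1794, -0.0, -0.0] a [-0.0, 0.0, 0.0] -> [0.6193, 0.0666, 0.2]
   q6 89.9
t [0.0, -0.0868, 0.0673] a [0.0314, 0.0, 0.0] -> [0.5623, 0.1261, 0.2]
t [0.0, -0.0798, 0.0754] a [0.0313, 0.0, 0.0] -> [0.5054, 0.1856, 0.2]
   q6 64.5
```

play_rows:
  commands:
    - {"fingers":1,"tx":-0.03,"ty":0,"tz":0,"ax":0,"ay":0,"az":0}
    - {"fingers":1,"tx":-0.075,"ty":0,"tz":0,"ax":0,"ay":0,"az":0}
    - {"fingers":1,"tx":-0.12,"ty":0,"tz":0,"ax":0,"ay":0,"az":0}
    - {"fingers":1,"tx":-0.16,"ty":0,"tz":0,"ax":0,"ay":0,"az":0}
    - {"fingers":1,"tx":-0.1794,"ty":0,"tz":0,"ax":0,"ay":0,"az":0}

```text
time_s: 9.73
tcp_pos: [0.6215, 0.0664, 0.2051]
ee_rot: [[0.007, 0.105, -0.994], [0.001, -0.994, -0.105], [-1.0, -0.001, -0.007]]
wrist_force: [1.1, 0.3, -0.0]
gripper_width: 0.139
```

play_rows:
  commands:
    - {"fingers":1,"tx":0,"ty":-0.02,"tz":0.0155,"ax":0.007,"ay":0,"az":0}
    - {"fingers":1,"tx":0,"ty":-0.04,"tz":0.031,"ax":0.014,"ay":0,"az":0}
    - {"fingers":1,"tx":0,"ty":-0.06,"tz":0.0465,"ax":0.021,"ay":0,"az":0}
    - {"fingers":1,"tx":0,"ty":-0.0868,"tz":0.0673,"ax":0.0314,"ay":0,"az":0}
    - {"fingers":1,"tx":0,"ty":-0.0868,"tz":0.0673,"ax":0.0314,"ay":0,"az":0}

```text
time_s: 10.15
tcp_pos: [0.5601, 0.1274, 0.2003]
ee_rot: [[-0.002, 0.008, -1.0], [0.001, -1.0, -0.008], [-1.0, -0.001, 0.002]]
wrist_force: [-0.3, -0.1, -1.8]
gripper_width: 0.134
```

play_rows:
  commands:
    - {"fingers":1,"tx":0,"ty":-0.02,"tz":0.019,"ax":0.008,"ay":0,"az":0}
    - {"fingers":1,"tx":0,"ty":-0.04,"tz":0.038,"ax":0.016,"ay":0,"az":0}
    - {"fingers":1,"tx":0,"ty":-0.06,"tz":0.057,"ax":0.024,"ay":0,"az":0}
    - {"fingers":1,"tx":0,"ty":-0.0798,"tz":0.0754,"ax":0.0313,"ay":0,"az":0}
    - {"fingers":1,"tx":0,"ty":-0.0798,"tz":0.0754,"ax":0.0313,"ay":0,"az":0}

```text
time_s: 10.57
tcp_pos: [0.5041, 0.1865, 0.2003]
ee_rot: [[-0.001, -0.09, -0.996], [0.0, -0.996, 0.09], [-1.0, -0.0, 0.001]]
wrist_force: [-0.1, 0.4, -0.8]
gripper_width: 0.132
```

play_rows:
  commands:
    - {"fingers":1,"tx":0,"ty":0,"tz":0,"ax":0,"ay":0,"az":0}
    - {"fingers":1,"tx":0,"ty":0,"tz":0,"ax":0,"ay":0,"az":0}
    - {"fingers":1,"tx":0,"ty":0,"tz":0,"ax":0,"ay":0,"az":0}
    - {"fingers":1,"tx":0,"ty":0,"tz":0,"ax":0,"ay":0,"az":0}
    - {"fingers":1,"tx":0,"ty":0,"tz":0,"ax":0,"ay":0,"az":0}

```text
time_s: 10.98
tcp_pos: [0.5063, 0.1846, 0.2001]
ee_rot: [[-0.0, -0.093, -0.996], [-0.0, -0.996, 0.093], [-1.0, 0.0, 0.0]]
wrist_force: [-0.3, 0.2, -0.9]
gripper_width: 0.137
```

Run:
```python
from h import *
where()
ct=viewer.capture("top");cs=viewer.capture("scene")
z0=.20-.0655  # lift of guard over bench stance at cmd
G=[box(-.066,.066,-.03,.03,.174,.178)]
for c in(ct,cs):
    m=near(hsv(c,(22,110,90),(36,255,255)),proj(c,[.5054,.1856,.175])[0],50);print(m.sum(),fit([c],[m],[.5054,.1856,-.093],G))
pts=T([.5054,.1856,-.093],quad(-.066,.066,-.03,.03,.178))
a=proj(ct,[.5054,.1856,.17])[0].astype(int)-40;b=proj(cs,[.5054,.1856,.15])[0].astype(int)-40
save(ct,"a",a[0],a[1],80,80,proj(ct,pts),s=5);save(cs,"b",b[0],b[1],80,80,proj(cs,pts),s=5)
cv2.imwrite("pics/g1.png",cv2.hconcat([cv2.imread("pics/a.png"),cv2.imread("pics/b.png")]))
```

```text
t 10.98 tcp [0.5063 0.1846 0.2001] cmd [0.5054 0.1856 0.2   ] h -95.35 -95.29 tilt [-0.0002 -0.0002] F [-0.3  0.2 -0.9] M [-0.04 -0.   -0.03] w 0.137 j [ 37.  16. -15.   0. -59.  47.]
350 (array([ 0.5058713 ,  0.18324192, -0.10160386]), np.float64(0.6475227373910831))
693 (array([ 0.50699558,  0.18463152, -0.09879881]), np.float64(0.35580852305896093))
```

View pics/g1.png

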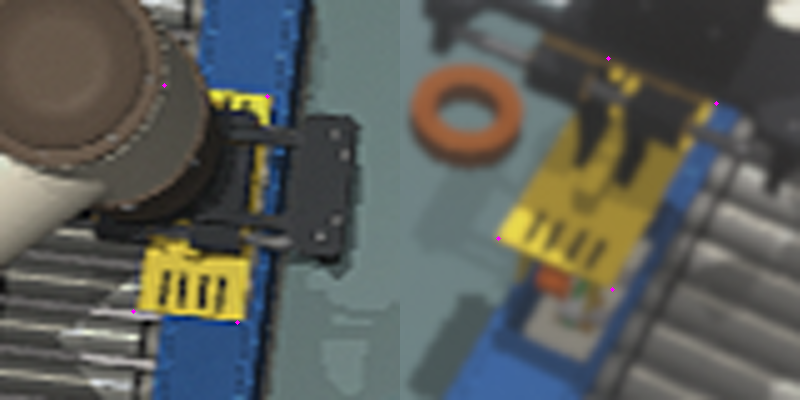

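```bash
cat > gf.py <<'E'
from h import *
ct=viewer.capture("top");cs=viewer.capture("scene")
p,_=load();zz=p[2]-.026
G=[box(-.066,.066,-.03,.03,zz,zz+.004)]
for n,c,M in(("top",ct,(.5181,.3179,-.0945)),("scene",cs,(.5175,.3205,-.0905))):
    o=T(M,[[0,-.134,0]])[0]
    uv=proj(c,[p[0],p[1],zz])[0];y=near(hsv(c,(20,90,70),(38,255,255)),uv,45)
    h=cv2.cvtColor(c["image"],cv2.COLOR_RGB2HSV);dark=(h[:,:,2]<85)|((h[:,:,1]<110)&(h[:,:,0]<25))
    if n=="scene": dark=h[:,:,2]<85
    # only large dark things (gripper), not the slots
    lab,k,st,_=cv2.connectedComponentsWithStats((dark&~y).astype(np.uint8))[0:4] if 0 else (None,)*4
    nn,L,st,_=cv2.connectedComponentsWithStats((dark&~y).astype(np.uint8),connectivity=4)
    ig=np.isin(L,[i for i in range(1,nn) if st[i,4]>60]);ig=cv2.dilate(ig.astype(np.uint8),np.ones((3,3)))
    y=cv2.morphologyEx(y.astype(np.uint8),cv2.MORPH_CLOSE,np.ones((3,3)))
    U=lambda a:cv2.resize(a,None,fx=S,fy=S,interpolation=0)
    Y,I=U(y),U(ig);K=1-I
    def f(q):
        R=render(c,q,G);return ((R^Y)&K).sum()/Y.sum()
    best=None
    for s in((0,0),(.004,0),(-.004,0),(0,.004),(0,-.004)):
        q0=np.array([p[0]+s[0],p[1]+s[1],-.093]);r0=minimize(f,q0,method="Nelder-Mead",options=dict(initial_simplex=np.array([q0]+[q0+np.eye(3)[i]*[.004,.004,.04][i] for i in range(3)]),xatol=1e-4,fatol=1e-4,maxiter=120))
        if best is None or r0.fun<best.fun:best=r0
    a=M[2];d=best.x[:2]-o[:2];e=[np.cos(a)*d[0]+np.sin(a)*d[1],-np.sin(a)*d[0]+np.cos(a)*d[1]]
    print(n,best.x.round(4),round(best.fun,3),"world err mm",(d*1e3).round(1),"machine-frame err",(np.array(e)*1e3).round(1))
where()
E
python3 gf.py
```

```text
top [ 0.5062  0.1838 -0.0923] 0.04 world err mm [ 0.8 -0.7] machine-frame err [ 0.8 -0.6]
scene [ 0.5048  0.1847 -0.09  ] 0.063 world err mm [-0.6 -2.3] machine-frame err [-0.4 -2.3]
t 11.18 tcp [0.506  0.1849 0.2002] cmd [0.5054 0.1856 0.2   ] h -95.32 -95.29 tilt [-0.0001 -0.0001] F [ 0.1 -0.4 -1.6] M [-0.07 -0.    0.01] w 0.139 j [ 37.  16. -15.   0. -59.  47.]
```

Run:
```python
from h import *
plan([(.5054,.1868,.164,-95.3,0)])
```

```text
t [0.048, -0.0016, 0.0001] a [0.0, 0.0, 0.0] -> [0.5054, 0.1868, 0.164]
   q6 64.4
```

play_rows:
  commands:
    - {"fingers":1,"tx":0.024,"ty":-0.0016,"tz":0.0001,"ax":0,"ay":0,"az":0}
    - {"fingers":1,"tx":0.048,"ty":-0.0016,"tz":0.0001,"ax":0,"ay":0,"az":0}
    - {"fingers":1,"tx":0.048,"ty":-0.0016,"tz":0.0001,"ax":0,"ay":0,"az":0}
    - {"fingers":1,"tx":0.048,"ty":-0.0016,"tz":0.0001,"ax":0,"ay":0,"az":0}
    - {"fingers":1,"tx":0.048,"ty":-0.0016,"tz":0.0001,"ax":0,"ay":0,"az":0}

```text
time_s: 11.6
tcp_pos: [0.5066, 0.1866, 0.1652]
ee_rot: [[0.001, -0.092, -0.996], [0.0, -0.996, 0.092], [-1.0, -0.0, -0.001]]
wrist_force: [-0.4, -0.4, -0.8]
gripper_width: 0.132
```

play_rows:
  commands:
    - {"fingers":1,"tx":0,"ty":0,"tz":0,"ax":0,"ay":0,"az":0}
    - {"fingers":1,"tx":0,"ty":0,"tz":0,"ax":0,"ay":0,"az":0}
    - {"fingers":1,"tx":0,"ty":0,"tz":0,"ax":0,"ay":0,"az":0}
    - {"fingers":1,"tx":0,"ty":0,"tz":0,"ax":0,"ay":0,"az":0}
    - {"fingers":1,"tx":0,"ty":0,"tz":0,"ax":0,"ay":0,"az":0}

```text
time_s: 12.02
tcp_pos: [0.506, 0.1864, 0.1646]
ee_rot: [[0.001, -0.092, -0.996], [0.0, -0.996, 0.092], [-1.0, -0.0, -0.0]]
wrist_force: [0.2, -0.1, -0.4]
gripper_width: 0.133
```

```bash
python3 gf.py
```

```text
top [ 0.5062  0.1857 -0.0924] 0.032 world err mm [0.7 1.2] machine-frame err [0.6 1.3]
scene [ 0.505   0.186  -0.0809] 0.051 world err mm [-0.4 -1. ] machine-frame err [-0.3 -1. ]
t 12.12 tcp [0.5059 0.1864 0.1644] cmd [0.5054 0.1868 0.164 ] h -95.29 -95.29 tilt [0.0001 0.0001] F [ 0.5  0.7 -1.6] M [-0.05  0.02 -0.01] w 0.134 j [ 37.  18. -18.  -0. -54.  47.]
```

play_rows:
  commands:
    - {"fingers":1,"tx":0.004,"ty":0,"tz":0,"ax":0,"ay":0,"az":0}
    - {"fingers":1,"tx":0.008,"ty":0,"tz":0,"ax":0,"ay":0,"az":0}
    - {"fingers":1,"tx":0.012,"ty":0,"tz":0,"ax":0,"ay":0,"az":0}
    - {"fingers":1,"tx":0.016,"ty":0,"tz":0,"ax":0,"ay":0,"az":0}
    - {"fingers":1,"tx":0.016,"ty":0,"tz":0,"ax":0,"ay":0,"az":0}

```text
time_s: 12.53
tcp_pos: [0.5056, 0.1862, 0.1516]
ee_rot: [[-0.001, -0.092, -0.996], [-0.001, -0.996, 0.092], [-1.0, 0.001, 0.001]]
wrist_force: [-0.2, -0.7, -2.0]
gripper_width: 0.137
```

play_rows:
  commands:
    - {"fingers":1,"tx":0.003,"ty":0,"tz":0,"ax":0,"ay":0,"az":0}
    - {"fingers":1,"tx":0.006,"ty":0,"tz":0,"ax":0,"ay":0,"az":0}
    - {"fingers":1,"tx":0.009,"ty":0,"tz":0,"ax":0,"ay":0,"az":0}
    - {"fingers":1,"tx":0.012,"ty":0,"tz":0,"ax":0,"ay":0,"az":0}
    - {"fingers":1,"tx":0.015,"ty":0,"tz":0,"ax":0,"ay":0,"az":0}

```text
time_s: 12.95
tcp_pos: [0.5062, 0.1867, 0.1419]
ee_rot: [[0.001, -0.092, -0.996], [0.001, -0.996, 0.092], [-1.0, -0.001, -0.001]]
wrist_force: [-0.9, 0.3, 1.2]
gripper_width: 0.135
```

play_rows:
  commands:
    - {"fingers":1,"tx":0.003,"ty":0,"tz":0,"ax":0,"ay":0,"az":0}
    - {"fingers":1,"tx":0.006,"ty":0,"tz":0,"ax":0,"ay":0,"az":0}
    - {"fingers":1,"tx":0.009,"ty":0,"tz":0,"ax":0,"ay":0,"az":0}
    - {"fingers":1,"tx":0.012,"ty":0,"tz":0,"ax":0,"ay":0,"az":0}
    - {"fingers":1,"tx":0.012,"ty":0,"tz":0,"ax":0,"ay":0,"az":0}

```text
time_s: 13.37
tcp_pos: [0.5057, 0.1863, 0.1313]
ee_rot: [[-0.001, -0.092, -0.996], [-0.0, -0.996, 0.092], [-1.0, 0.0, 0.001]]
wrist_force: [-0.2, 1.2, -0.6]
gripper_width: 0.133
```

play_rows:
  commands:
    - {"fingers":1,"tx":0.0025,"ty":0,"tz":0,"ax":0,"ay":0,"az":0}
    - {"fingers":1,"tx":0.005,"ty":0,"tz":0,"ax":0,"ay":0,"az":0}
    - {"fingers":1,"tx":0.0075,"ty":0,"tz":0,"ax":0,"ay":0,"az":0}
    - {"fingers":1,"tx":0.01,"ty":0,"tz":0,"ax":0,"ay":0,"az":0}
    - {"fingers":1,"tx":0.0125,"ty":0,"tz":0,"ax":0,"ay":0,"az":0}

```text
time_s: 13.78
tcp_pos: [0.5057, 0.1863, 0.1222]
ee_rot: [[-0.0, -0.092, -0.996], [0.0, -0.996, 0.092], [-1.0, 0.0, 0.0]]
wrist_force: [-1.0, -1.0, -1.4]
gripper_width: 0.134
```

play_rows:
  commands:
    - {"fingers":1,"tx":0.002,"ty":0,"tz":0,"ax":0,"ay":0,"az":0}
    - {"fingers":1,"tx":0.004,"ty":0,"tz":0,"ax":0,"ay":0,"az":0}
    - {"fingers":1,"tx":0.004,"ty":0,"tz":0,"ax":0,"ay":0,"az":0}
    - {"fingers":1,"tx":0.004,"ty":0,"tz":0,"ax":0,"ay":0,"az":0}
    - {"fingers":1,"tx":0.004,"ty":0,"tz":0,"ax":0,"ay":0,"az":0}

```text
time_s: 14.2
tcp_pos: [0.5056, 0.1863, 0.1214]
ee_rot: [[-0.0, -0.091, -0.996], [-0.001, -0.996, 0.091], [-1.0, 0.001, -0.0]]
wrist_force: [-5.3, 0.2, 12.5]
gripper_width: 0.139
```

Run:
```python
from h import *
where()
ct=viewer.capture("top");cs=viewer.capture("scene")
pts=T([.5054,.1856,-.093],quad(-.066,.066,-.03,.03,.099))
a=proj(ct,[.5054,.1856,.1])[0].astype(int)-40;b=proj(cs,[.5054,.1856,.1])[0].astype(int)-40
save(ct,"a",a[0],a[1],80,80,proj(ct,pts),s=5);save(cs,"b",b[0],b[1],80,80,proj(cs,pts),s=5)
cv2.imwrite("pics/g2.png",cv2.hconcat([cv2.imread("pics/a.png"),cv2.imread("pics/b.png")]))
```

```text
t 14.2 tcp [0.5056 0.1863 0.1214] cmd [0.5054 0.1868 0.164 ] h -95.24 -95.29 tilt [-0.0001 -0.0006] F [-5.3  0.2 12.5] M [-0.12  1.58 -0.  ] w 0.139 j [ 37.  21. -21.   0. -48.  47.]
```

View pics/g2.png

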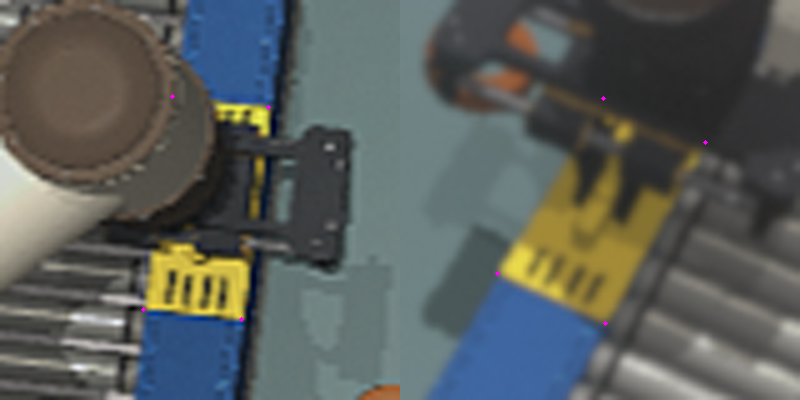

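The guard plate lies at the housing top (scene corners 498,272 and 605,322 match the seated height). I press a bit further to make sure of the click.

play_rows:
  commands:
    - {"fingers":1,"tx":0.0015,"ty":0,"tz":0,"ax":0,"ay":0,"az":0}
    - {"fingers":1,"tx":0.003,"ty":0,"tz":0,"ax":0,"ay":0,"az":0}
    - {"fingers":1,"tx":0.003,"ty":0,"tz":0,"ax":0,"ay":0,"az":0}
    - {"fingers":1,"tx":0.003,"ty":0,"tz":0,"ax":0,"ay":0,"az":0}
    - {"fingers":1,"tx":0.003,"ty":0,"tz":0,"ax":0,"ay":0,"az":0}

```text
time_s: 14.72
tcp_pos: [0.5056, 0.1863, 0.1213]
ee_rot: [[0.001, -0.091, -0.996], [-0.001, -0.996, 0.091], [-1.0, 0.001, -0.001]]
wrist_force: [-10.3, -0.9, 23.5]
gripper_width: 0.132
```

play_rows:
  commands:
    - {"fingers":1,"tx":-0.004,"ty":0,"tz":0,"ax":0,"ay":0,"az":0}
    - {"fingers":1,"tx":-0.007,"ty":0,"tz":0,"ax":0,"ay":0,"az":0}
    - {"fingers":1,"tx":-0.007,"ty":0,"tz":0,"ax":0,"ay":0,"az":0}
    - {"fingers":1,"tx":-0.007,"ty":0,"tz":0,"ax":0,"ay":0,"az":0}
    - {"fingers":1,"tx":-0.007,"ty":0,"tz":0,"ax":0,"ay":0,"az":0}

```text
time_s: 15.13
tcp_pos: [0.5056, 0.1861, 0.1218]
ee_rot: [[-0.001, -0.092, -0.996], [-0.001, -0.996, 0.092], [-1.0, 0.001, 0.001]]
wrist_force: [-0.6, -0.3, -0.3]
gripper_width: 0.135
```

play_rows:
  commands:
    - {"fingers":1,"tx":-0.0025,"ty":0,"tz":0,"ax":0,"ay":0,"az":0}
    - {"fingers":1,"tx":-0.0025,"ty":0,"tz":0,"ax":0,"ay":0,"az":0}
    - {"fingers":1,"tx":-0.0025,"ty":0,"tz":0,"ax":0,"ay":0,"az":0}
    - {"fingers":1,"tx":-0.0025,"ty":0,"tz":0,"ax":0,"ay":0,"az":0}
    - {"fingers":1,"tx":-0.0025,"ty":0,"tz":0,"ax":0,"ay":0,"az":0}

```text
time_s: 15.55
tcp_pos: [0.5052, 0.186, 0.1231]
ee_rot: [[-0.002, -0.093, -0.996], [-0.001, -0.996, 0.093], [-1.0, 0.001, 0.002]]
wrist_force: [1.9, 0.2, -13.1]
gripper_width: 0.136
```

The pull test gives -13 N, so the tabs hold. Now I reseat, release and lift off.

play_rows:
  commands:
    - {"fingers":1,"tx":0.004,"ty":0,"tz":0,"ax":0,"ay":0,"az":0}
    - {"fingers":1,"tx":0.004,"ty":0,"tz":0,"ax":0,"ay":0,"az":0}
    - {"fingers":1,"tx":0.004,"ty":0,"tz":0,"ax":0,"ay":0,"az":0}
    - {"fingers":-0.3,"tx":0.004,"ty":0,"tz":0,"ax":0,"ay":0,"az":0}
    - {"fingers":-0.3,"tx":0.004,"ty":0,"tz":0,"ax":0,"ay":0,"az":0}

```text
time_s: 15.97
tcp_pos: [0.5066, 0.1868, 0.1227]
ee_rot: [[0.002, -0.092, -0.996], [0.001, -0.996, 0.092], [-1.0, -0.001, -0.002]]
wrist_force: [0.3, 0.4, 0.2]
gripper_width: 0.209
```

play_rows:
  commands:
    - {"fingers":-0.3,"tx":0,"ty":0,"tz":0,"ax":0,"ay":0,"az":0}
    - {"fingers":-0.3,"tx":0,"ty":0,"tz":0,"ax":0,"ay":0,"az":0}
    - {"fingers":-0.3,"tx":0,"ty":0,"tz":0,"ax":0,"ay":0,"az":0}
    - {"fingers":-0.3,"tx":-0.02,"ty":0,"tz":0,"ax":0,"ay":0,"az":0}
    - {"fingers":-0.3,"tx":-0.04,"ty":0,"tz":0,"ax":0,"ay":0,"az":0}

```text
time_s: 16.38
tcp_pos: [0.5053, 0.1859, 0.1511]
ee_rot: [[-0.002, -0.092, -0.996], [-0.002, -0.996, 0.092], [-1.0, 0.002, 0.002]]
wrist_force: [0.1, -0.2, 0.4]
gripper_width: 0.579
```

play_rows:
  commands:
    - {"fingers":-0.3,"tx":-0.05,"ty":0,"tz":0,"ax":0,"ay":0,"az":0}
    - {"fingers":-0.3,"tx":-0.1,"ty":0,"tz":0,"ax":0,"ay":0,"az":0}
    - {"fingers":-0.3,"tx":-0.1,"ty":0,"tz":0,"ax":0,"ay":0,"az":0}
    - {"fingers":-0.3,"tx":-0.1,"ty":0,"tz":0,"ax":0,"ay":0,"az":0}
    - {"fingers":-0.3,"tx":-0.1,"ty":0,"tz":0,"ax":0,"ay":0,"az":0}

```text
time_s: 16.8
tcp_pos: [0.5054, 0.1862, 0.2262]
ee_rot: [[-0.001, -0.093, -0.996], [0.0, -0.996, 0.093], [-1.0, -0.0, 0.001]]
wrist_force: [-0.1, -0.6, -0.2]
gripper_width: 0.651
```

Run:
```python
from h import *
z=.164-.75*(.016+.015+.012+.0125+.004+.003-.007-.0025+.004-.04-.1);print(z)
d=json.load(open("cmd.json"));d["p"][2]=z;json.dump(d,open("cmd.json","w"));where()
plan([(.50,.05,.26,-91,0)])
```

```text
0.22625
t 16.8 tcp [0.5054 0.1862 0.2262] cmd [0.5054 0.1868 0.2262] h -95.31 -95.29 tilt [-0.0007  0.0003] F [-0.1 -0.6 -0.2] M [0.01 0.05 0.01] w 0.651 j [ 37.  14. -13.  -0. -63.  47.]
t [-0.045, 0.1823, -0.0096] a [-0.0238, 0.0, 0.0] -> [0.5, 0.05, 0.26]
   q6 83.3
```

play_rows:
  commands:
    - {"fingers":-0.3,"tx":-0.045,"ty":0.1823,"tz":-0.0096,"ax":-0.0238,"ay":0,"az":0}
    - {"fingers":-0.3,"tx":-0.045,"ty":0.1823,"tz":-0.0096,"ax":-0.0238,"ay":0,"az":0}
    - {"fingers":-0.3,"tx":-0.045,"ty":0.1823,"tz":-0.0096,"ax":-0.0238,"ay":0,"az":0}
    - {"fingers":-0.3,"tx":-0.045,"ty":0.1823,"tz":-0.0096,"ax":-0.0238,"ay":0,"az":0}
    - {"fingers":-0.3,"tx":-0.045,"ty":0.1823,"tz":-0.0096,"ax":-0.0238,"ay":0,"az":0}

```text
time_s: 17.22
tcp_pos: [0.4997, 0.0466, 0.2599]
ee_rot: [[-0.001, -0.022, -1.0], [-0.001, -1.0, 0.022], [-1.0, 0.001, 0.001]]
wrist_force: [0.4, 0.1, 0.1]
gripper_width: 0.649
```

```bash
cat > carts.py <<'E'
from h import *
def carts(z=.027,cams=("top","scene"),p=True):
    out={}
    for n in cams:
        c=viewer.capture(n);L=[]
        for q in spotter.silhouettes("cart1",c):
            if q["score"]<.3: continue
            m=q["region"];uv=np.argwhere(m).mean(0)[::-1]
            X=np.array([ray(c,(b,a),z)[:2] for a,b in np.argwhere(m)]);w,v=np.linalg.eigh(np.cov(X.T))
            L.append((ray(c,uv,z).round(4)[:2].tolist(),round(np.degrees(np.arctan2(v[1,1],v[0,1]))%180,1),int(m.sum()),round(q["score"],2)))
        out[n]=(c,L)
        if p:
            for l in sorted(L):print(n,*l)
    return out
E
python3 - <<'E'
from h import *
from carts import carts
o=carts();where()
ims=[]
for n,k in(("top",7),("scene",7)):
    c=o[n][0];m=near(hsv(c,(20,90,70),(38,255,255)),proj(c,[.5054,.1856,.1])[0],40)
    print(n,"guard seated fit",fit([c],[m],[.5054,.1856,-.093],[box(-.066,.066,-.03,.03,.095,.099)]))
    a=proj(c,[.5054,.1856,.1])[0].astype(int)-28;save(c,"x",a[0],a[1],56,56,proj(c,T([.5054,.1856,-.093],quad(-.066,.066,-.03,.03,.099))),s=7);ims.append(cv2.imread("pics/x.png"))
cv2.imwrite("pics/g3.png",cv2.hconcat(ims))
E
```

```text
top [0.5039, -0.3082] 177.8 326 0.77
top [0.5046, -0.1083] 178.4 332 0.61
top [0.6061, -0.3099] 179.0 326 0.81
top [0.6071, -0.2104] 178.2 358 0.59
top [0.6101, -0.1102] 178.6 270 0.91
scene [0.5033, -0.3096] 3.7 359 0.76
scene [0.5063, -0.1098] 2.4 355 0.75
scene [0.6073, -0.3108] 1.5 372 0.71
scene [0.6078, -0.2101] 2.5 404 0.9
scene [0.6101, -0.1103] 2.8 393 0.8
t 17.42 tcp [0.5001 0.0501 0.259 ] cmd [0.5  0.05 0.26] h -90.97 -91.01 tilt [-0.0023 -0.0006] F [0.4 0.3 0.3] M [-0.   -0.06  0.01] w 0.654 j [ 24.   9. -15.  -0. -66.  65.]
top guard seated fit (array([ 0.50502937,  0.18338807, -0.11758519]), np.float64(0.7389639476916408))
scene guard seated fit (array([ 0.50439953,  0.18695995, -0.09341437]), np.float64(0.043998237552716035))
```

View pics/g3.png

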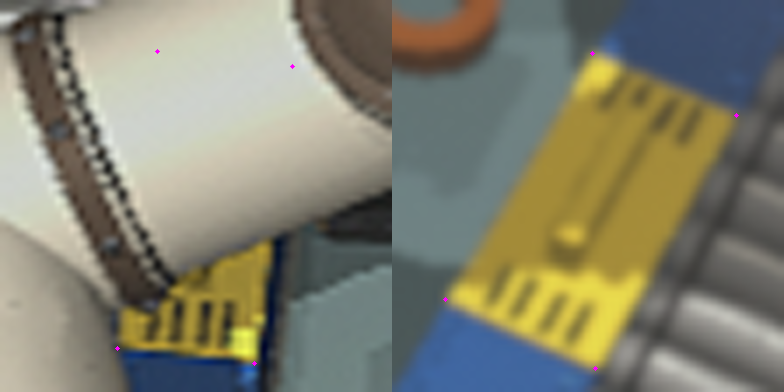

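Run:
```python
from h import *
from carts import carts
o=carts(p=False)
for n in("top","scene"):
    c,L=o[n]
    red=hsv(c,(0,150,60),(5,255,255))|hsv(c,(172,150,60),(180,255,255))
    k,lab,st,ce=cv2.connectedComponentsWithStats(red.astype(np.uint8))
    for i in range(1,k):
        X=ray(c,ce[i],.027)
        if .4<X[0]<.72 and -.38<X[1]<-.05: print(n,"red",st[i,4],X[:2].round(4))
    for q in spotter.silhouettes("cart1",c):
        if q["score"]<.3: continue
        m=q["region"]&~cv2.dilate(red.astype(np.uint8),np.ones((2,2))).astype(bool);X=np.array([ray(c,(b,a),.027)[:2] for a,b in np.argwhere(m)])
        print(n,"barrel",X.mean(0).round(4),"x ext",np.percentile(X[:,0],[3,97]).round(3))
c=o["top"][0];save(c,"tr",285,150,105,85)
```

```text
top red 7 [ 0.6565 -0.2128]
top red 13 [ 0.5634 -0.1107]
top red 20 [ 0.5569 -0.3109]
top red 9 [ 0.5521 -0.1101]
top barrel [ 0.6087 -0.1098] x ext [0.57  0.649]
top barrel [ 0.6062 -0.3099] x ext [0.567 0.646]
top barrel [ 0.5018 -0.107 ] x ext [0.462 0.543]
top barrel [ 0.6077 -0.2099] x ext [0.568 0.648]
scene red 4 [ 0.5471 -0.311 ]
scene red 7 [ 0.5483 -0.1103]
scene red 8 [ 0.6516 -0.2115]
scene barrel [ 0.5022 -0.3103] x ext [0.457 0.547]
scene barrel [ 0.6056 -0.3112] x ext [0.56  0.649]
scene barrel [ 0.6097 -0.1107] x ext [0.563 0.652]
scene barrel [ 0.5041 -0.1095] x ext [0.458 0.547]
scene barrel [ 0.6061 -0.2114] x ext [0.562 0.649]
```

View pics/tr.png

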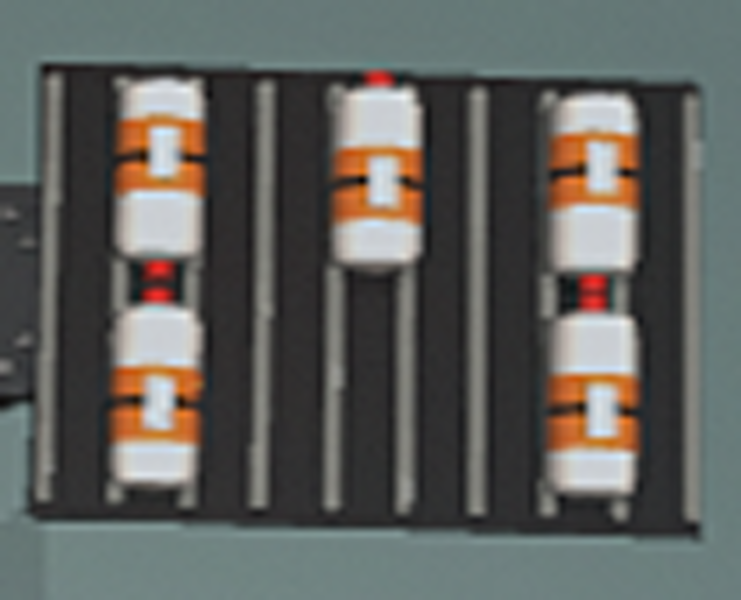

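Run:
```python
from h import *
plan([(.609,-.1102,.13,-91,0),(.609,-.1102,.037,-91,0),(.609,-.1102,.17,-91,0),(.6126,.3647,.19,-5.3,4),(.6126,.3647,.1138,-5.3,0),(.6126,.3647,.20,-5.3,0)])
```

```text
t [0.0867, 0.1055, -0.0745] a [-0.0, 0.0, 0.0] -> [0.5545, -0.0301, 0.195]
t [0.0866, 0.1055, -0.0746] a [-0.0, 0.0, 0.0] -> [0.609, -0.1102, 0.13]
   q6 99.3
t [0.124, -0.0, 0.0] a [-0.0, 0.0, 0.0] -> [0.609, -0.1102, 0.037]
   q6 99.3
t [-0.1773, -0.0, 0.0] a [-0.0, 0.0, 0.0] -> [0.609, -0.1102, 0.17]
   q6 99.3
t [-0.0067, -0.1583, 0.0016] a [-0.119, 0.0, 0.0] -> [0.6099, 0.0085, 0.175]
t [-0.0066, -0.1479, -0.0564] a [-0.1191, 0.0, 0.0] -> [0.6108, 0.1272, 0.18]
t [-0.0067, -0.1172, -0.1065] a [-0.119, 0.0, 0.0] -> [0.6117, 0.246, 0.185]
t [-0.0067, -0.0701, -0.1419] a [-0.1191, 0.0, 0.0] -> [0.6126, 0.3647, 0.19]
   q6 143.9
t [0.1016, -0.0, -0.0] a [0.0, 0.0, 0.0] -> [0.6126, 0.3647, 0.1138]
   q6 143.9
t [-0.1149, -0.0, -0.0] a [0.0, 0.0, 0.0] -> [0.6126, 0.3647, 0.2]
   q6 143.9
```

play_rows:
  commands:
    - {"fingers":-0.3,"tx":0.0867,"ty":0.1055,"tz":-0.0745,"ax":0,"ay":0,"az":0}
    - {"fingers":-0.3,"tx":0.0867,"ty":0.1055,"tz":-0.0745,"ax":0,"ay":0,"az":0}
    - {"fingers":-0.3,"tx":0.0867,"ty":0.1055,"tz":-0.0745,"ax":0,"ay":0,"az":0}
    - {"fingers":-0.3,"tx":0.0867,"ty":0.1055,"tz":-0.0745,"ax":0,"ay":0,"az":0}

```text
time_s: 18.05
tcp_pos: [0.5546, -0.0333, 0.1903]
ee_rot: [[-0.008, -0.021, -1.0], [-0.001, -1.0, 0.021], [-1.0, 0.002, 0.008]]
wrist_force: [-0.3, 0.7, -1.3]
gripper_width: 0.653
```

play_rows:
  commands:
    - {"fingers":-0.3,"tx":0.0866,"ty":0.1055,"tz":-0.0746,"ax":0,"ay":0,"az":0}
    - {"fingers":-0.3,"tx":0.0866,"ty":0.1055,"tz":-0.0746,"ax":0,"ay":0,"az":0}
    - {"fingers":-0.3,"tx":0.0866,"ty":0.1055,"tz":-0.0746,"ax":0,"ay":0,"az":0}
    - {"fingers":-0.3,"tx":0.0866,"ty":0.1055,"tz":-0.0746,"ax":0,"ay":0,"az":0}
    - {"fingers":-0.3,"tx":0.0866,"ty":0.1055,"tz":-0.0746,"ax":0,"ay":0,"az":0}

```text
time_s: 18.47
tcp_pos: [0.6092, -0.1114, 0.1284]
ee_rot: [[-0.004, -0.019, -1.0], [-0.0, -1.0, 0.019], [-1.0, 0.0, 0.004]]
wrist_force: [-0.4, 0.7, 0.1]
gripper_width: 0.651
```

play_rows:
  commands:
    - {"fingers":-0.3,"tx":0.04,"ty":0,"tz":0,"ax":0,"ay":0,"az":0}
    - {"fingers":-0.3,"tx":0.08,"ty":0,"tz":0,"ax":0,"ay":0,"az":0}
    - {"fingers":-0.3,"tx":0.11,"ty":0,"tz":0,"ax":0,"ay":0,"az":0}
    - {"fingers":-0.3,"tx":0.124,"ty":0,"tz":0,"ax":0,"ay":0,"az":0}
    - {"fingers":-0.3,"tx":0.124,"ty":0,"tz":0,"ax":0,"ay":0,"az":0}

```text
time_s: 18.88
tcp_pos: [0.6081, -0.1096, 0.0359]
ee_rot: [[-0.004, -0.016, -1.0], [-0.0, -1.0, 0.016], [-1.0, 0.0, 0.004]]
wrist_force: [-0.5, 0.8, 0.3]
gripper_width: 0.65
```

play_rows:
  commands:
    - {"fingers":1,"tx":0,"ty":0,"tz":0,"ax":0,"ay":0,"az":0}
    - {"fingers":1,"tx":0,"ty":0,"tz":0,"ax":0,"ay":0,"az":0}
    - {"fingers":1,"tx":0,"ty":0,"tz":0,"ax":0,"ay":0,"az":0}
    - {"fingers":1,"tx":0,"ty":0,"tz":0,"ax":0,"ay":0,"az":0}
    - {"fingers":1,"tx":0,"ty":0,"tz":0,"ax":0,"ay":0,"az":0}

```text
time_s: 19.3
tcp_pos: [0.6107, -0.1101, 0.0391]
ee_rot: [[0.004, -0.017, -1.0], [0.0, -1.0, 0.017], [-1.0, -0.001, -0.004]]
wrist_force: [-1.1, 3.7, 5.3]
gripper_width: 0.44
```

play_rows:
  commands:
    - {"fingers":1,"tx":0,"ty":0,"tz":0,"ax":0,"ay":0,"az":0}
    - {"fingers":1,"tx":0,"ty":0,"tz":0,"ax":0,"ay":0,"az":0}
    - {"fingers":1,"tx":0,"ty":0,"tz":0,"ax":0,"ay":0,"az":0}

```text
time_s: 19.55
tcp_pos: [0.6107, -0.1101, 0.0391]
ee_rot: [[0.003, -0.017, -1.0], [0.0, -1.0, 0.017], [-1.0, -0.0, -0.003]]
wrist_force: [-1.2, 3.4, 5.9]
gripper_width: 0.439
```

play_rows:
  commands:
    - {"fingers":1,"tx":-0.03,"ty":0,"tz":0,"ax":0,"ay":0,"az":0}
    - {"fingers":1,"tx":-0.08,"ty":0,"tz":0,"ax":0,"ay":0,"az":0}
    - {"fingers":1,"tx":-0.13,"ty":0,"tz":0,"ax":0,"ay":0,"az":0}
    - {"fingers":1,"tx":-0.1773,"ty":0,"tz":0,"ax":0,"ay":0,"az":0}
    - {"fingers":1,"tx":-0.1773,"ty":0,"tz":0,"ax":0,"ay":0,"az":0}

```text
time_s: 19.97
tcp_pos: [0.6137, -0.1115, 0.179]
ee_rot: [[0.016, -0.016, -1.0], [-0.002, -1.0, 0.016], [-1.0, 0.002, -0.016]]
wrist_force: [1.2, -0.4, -0.3]
gripper_width: 0.445
```

play_rows:
  commands:
    - {"fingers":1,"tx":-0.0067,"ty":-0.1583,"tz":0.0016,"ax":-0.119,"ay":0,"az":0}
    - {"fingers":1,"tx":-0.0067,"ty":-0.1583,"tz":0.0016,"ax":-0.119,"ay":0,"az":0}
    - {"fingers":1,"tx":-0.0067,"ty":-0.1583,"tz":0.0016,"ax":-0.119,"ay":0,"az":0}
    - {"fingers":1,"tx":-0.0067,"ty":-0.1583,"tz":0.0016,"ax":-0.119,"ay":0,"az":0}

```text
time_s: 20.3
tcp_pos: [0.6104, 0.0129, 0.1753]
ee_rot: [[0.001, 0.357, -0.934], [0.001, -0.934, -0.357], [-1.0, -0.001, -0.001]]
wrist_force: [-0.8, -1.0, -1.9]
gripper_width: 0.443
```

play_rows:
  commands:
    - {"fingers":1,"tx":-0.0066,"ty":-0.1479,"tz":-0.0564,"ax":-0.1191,"ay":0,"az":0}
    - {"fingers":1,"tx":-0.0066,"ty":-0.1479,"tz":-0.0564,"ax":-0.1191,"ay":0,"az":0}
    - {"fingers":1,"tx":-0.0066,"ty":-0.1479,"tz":-0.0564,"ax":-0.1191,"ay":0,"az":0}
    - {"fingers":1,"tx":-0.0066,"ty":-0.1479,"tz":-0.0564,"ax":-0.1191,"ay":0,"az":0}

```text
time_s: 20.63
tcp_pos: [0.6115, 0.1321, 0.1799]
ee_rot: [[0.001, 0.674, -0.739], [0.001, -0.739, -0.674], [-1.0, -0.0, -0.002]]
wrist_force: [1.1, -1.4, -0.5]
gripper_width: 0.443
```

play_rows:
  commands:
    - {"fingers":1,"tx":-0.0067,"ty":-0.1172,"tz":-0.1065,"ax":-0.119,"ay":0,"az":0}
    - {"fingers":1,"tx":-0.0067,"ty":-0.1172,"tz":-0.1065,"ax":-0.119,"ay":0,"az":0}
    - {"fingers":1,"tx":-0.0067,"ty":-0.1172,"tz":-0.1065,"ax":-0.119,"ay":0,"az":0}
    - {"fingers":1,"tx":-0.0067,"ty":-0.1172,"tz":-0.1065,"ax":-0.119,"ay":0,"az":0}

```text
time_s: 20.97
tcp_pos: [0.6122, 0.2512, 0.1845]
ee_rot: [[0.001, 0.897, -0.442], [0.001, -0.442, -0.897], [-1.0, 0.001, -0.002]]
wrist_force: [-0.6, 0.9, -1.0]
gripper_width: 0.438
```

play_rows:
  commands:
    - {"fingers":1,"tx":-0.0067,"ty":-0.0701,"tz":-0.1419,"ax":-0.1191,"ay":0,"az":0}
    - {"fingers":1,"tx":-0.0067,"ty":-0.0701,"tz":-0.1419,"ax":-0.1191,"ay":0,"az":0}
    - {"fingers":1,"tx":-0.0067,"ty":-0.0701,"tz":-0.1419,"ax":-0.1191,"ay":0,"az":0}
    - {"fingers":1,"tx":-0.0067,"ty":-0.0701,"tz":-0.1419,"ax":-0.1191,"ay":0,"az":0}
    - {"fingers":1,"tx":-0.0067,"ty":-0.0701,"tz":-0.1419,"ax":-0.1191,"ay":0,"az":0}

```text
time_s: 21.38
tcp_pos: [0.6123, 0.3657, 0.1887]
ee_rot: [[-0.002, 0.996, -0.091], [-0.001, -0.091, -0.996], [-1.0, -0.002, 0.001]]
wrist_force: [-0.4, -0.6, -0.8]
gripper_width: 0.438
```

play_rows:
  commands:
    - {"fingers":1,"tx":0.02,"ty":0,"tz":0,"ax":0,"ay":0,"az":0}
    - {"fingers":1,"tx":0.04,"ty":0,"tz":0,"ax":0,"ay":0,"az":0}
    - {"fingers":1,"tx":0.06,"ty":0,"tz":0,"ax":0,"ay":0,"az":0}
    - {"fingers":1,"tx":0.0733,"ty":0,"tz":0,"ax":0,"ay":0,"az":0}
    - {"fingers":1,"tx":0.0733,"ty":0,"tz":0,"ax":0,"ay":0,"az":0}

```text
time_s: 21.8
tcp_pos: [0.6118, 0.3618, 0.132]
ee_rot: [[-0.005, 0.995, -0.095], [-0.004, -0.095, -0.995], [-1.0, -0.005, 0.004]]
wrist_force: [-0.3, -0.7, -2.0]
gripper_width: 0.442
```

Run:
```python
from h import *
json.dump(dict(p=[.6126,.3647,.135],R=Rh(-5.3).tolist()),open("cmd.json","w"))
where()
cs=viewer.capture("scene");ct=viewer.capture("top")
M=[.5180,.3193,-.093];z=.135-.012
for n,c in(("s",cs),("t",ct)):
    for q in spotter.silhouettes("cart1",c):
        if q["score"]>.25:
            uv=np.argwhere(q["region"]).mean(0)[::-1];X=ray(c,uv,z)
            if X[1]>.1: print(n,X.round(4),q["score"],q["region"].sum())
pts=T(M,[[x,y,z] for x in(.07,.09,.11) for y in(.012,.096)])
b=proj(cs,[.6126,.3647,z])[0].astype(int)-36;a=proj(ct,[.6126,.3647,z])[0].astype(int)-36
save(cs,"b",b[0],b[1],72,72,proj(cs,pts),s=5.5);save(ct,"a",a[0],a[1],72,72,proj(ct,pts),s=5.5)
cv2.imwrite("pics/p1.png",cv2.hconcat([cv2.imread("pics/a.png"),cv2.imread("pics/b.png")]))
```

```text
t 21.8 tcp [0.6118 0.3618 0.132 ] cmd [0.6126 0.3647 0.135 ] h -5.44 -5.3 tilt [-0.0053 -0.0039] F [-0.3 -0.7 -2. ] M [-0.11 -0.1  -0.02] w 0.442 j [ 44.  35.   6.  -0. -62. 131.]
t [0.6105 0.3343 0.123 ] 0.7 115
```

View pics/p1.png

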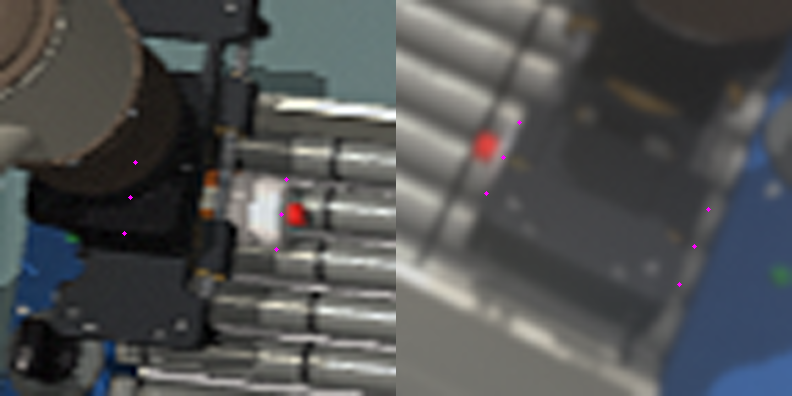

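The cartridge hangs well aligned over groove x=90 (top crop: barrel end at about 280,212, matching the predicted dots). I lower it slowly.

play_rows:
  commands:
    - {"fingers":1,"tx":0.005,"ty":0,"tz":0,"ax":0,"ay":0,"az":0}
    - {"fingers":1,"tx":0.01,"ty":0,"tz":0,"ax":0,"ay":0,"az":0}
    - {"fingers":1,"tx":0.015,"ty":0,"tz":0,"ax":0,"ay":0,"az":0}
    - {"fingers":1,"tx":0.02,"ty":0,"tz":0,"ax":0,"ay":0,"az":0}
    - {"fingers":1,"tx":0.0225,"ty":0,"tz":0,"ax":0,"ay":0,"az":0}

```text
time_s: 22.42
tcp_pos: [0.6127, 0.3641, 0.1175]
ee_rot: [[-0.001, 0.996, -0.092], [-0.001, -0.092, -0.996], [-1.0, -0.001, 0.001]]
wrist_force: [-0.2, -0.1, -1.3]
gripper_width: 0.441
```

play_rows:
  commands:
    - {"fingers":1,"tx":0.0015,"ty":0,"tz":0,"ax":0,"ay":0,"az":0}
    - {"fingers":1,"tx":0.003,"ty":0,"tz":0,"ax":0,"ay":0,"az":0}
    - {"fingers":1,"tx":0.003,"ty":0,"tz":0,"ax":0,"ay":0,"az":0}
    - {"fingers":1,"tx":0.003,"ty":0,"tz":0,"ax":0,"ay":0,"az":0}
    - {"fingers":1,"tx":0.003,"ty":0,"tz":0,"ax":0,"ay":0,"az":0}

```text
time_s: 22.83
tcp_pos: [0.6132, 0.3643, 0.1164]
ee_rot: [[0.0, 0.996, -0.092], [0.0, -0.092, -0.996], [-1.0, 0.0, -0.0]]
wrist_force: [-0.1, -1.2, -1.9]
gripper_width: 0.443
```

play_rows:
  commands:
    - {"fingers":1,"tx":0.0015,"ty":0,"tz":0,"ax":0,"ay":0,"az":0}
    - {"fingers":1,"tx":0.0015,"ty":0,"tz":0,"ax":0,"ay":0,"az":0}
    - {"fingers":1,"tx":0.0015,"ty":0,"tz":0,"ax":0,"ay":0,"az":0}
    - {"fingers":1,"tx":0.0015,"ty":0,"tz":0,"ax":0,"ay":0,"az":0}

```text
time_s: 23.17
tcp_pos: [0.6131, 0.3644, 0.1156]
ee_rot: [[0.0, 0.996, -0.092], [0.0, -0.092, -0.996], [-1.0, 0.0, -0.0]]
wrist_force: [-1.1, 0.2, 1.5]
gripper_width: 0.441
```

play_rows:
  commands:
    - {"fingers":1,"tx":0.0015,"ty":0,"tz":0,"ax":0,"ay":0,"az":0}
    - {"fingers":1,"tx":0.0015,"ty":0,"tz":0,"ax":0,"ay":0,"az":0}
    - {"fingers":1,"tx":0.0015,"ty":0,"tz":0,"ax":0,"ay":0,"az":0}
    - {"fingers":1,"tx":0.0015,"ty":0,"tz":0,"ax":0,"ay":0,"az":0}

```text
time_s: 23.5
tcp_pos: [0.613, 0.3645, 0.1154]
ee_rot: [[0.001, 0.996, -0.092], [0.0, -0.092, -0.996], [-1.0, 0.001, -0.0]]
wrist_force: [-3.1, 0.7, 4.7]
gripper_width: 0.44
```

play_rows:
  commands:
    - {"fingers":1,"tx":-0.002,"ty":0,"tz":0,"ax":0,"ay":0,"az":0}
    - {"fingers":1,"tx":-0.002,"ty":0,"tz":0,"ax":0,"ay":0,"az":0}
    - {"fingers":0.1,"tx":-0.002,"ty":0,"tz":0,"ax":0,"ay":0,"az":0}
    - {"fingers":0.06,"tx":-0.002,"ty":0,"tz":0,"ax":0,"ay":0,"az":0}
    - {"fingers":0.02,"tx":-0.002,"ty":0,"tz":0,"ax":0,"ay":0,"az":0}

```text
time_s: 23.92
tcp_pos: [0.6132, 0.3642, 0.115]
ee_rot: [[-0.0, 0.996, -0.092], [-0.0, -0.092, -0.996], [-1.0, -0.0, 0.0]]
wrist_force: [-0.3, -0.3, -0.4]
gripper_width: 0.476
```

play_rows:
  commands:
    - {"fingers":-0.05,"tx":0,"ty":0,"tz":0,"ax":0,"ay":0,"az":0}
    - {"fingers":-0.15,"tx":0,"ty":0,"tz":0,"ax":0,"ay":0,"az":0}
    - {"fingers":-0.25,"tx":0,"ty":0,"tz":0,"ax":0,"ay":0,"az":0}
    - {"fingers":-0.3,"tx":0,"ty":0,"tz":0,"ax":0,"ay":0,"az":0}
    - {"fingers":-0.3,"tx":0,"ty":0,"tz":0,"ax":0,"ay":0,"az":0}

```text
time_s: 24.33
tcp_pos: [0.6131, 0.3642, 0.1154]
ee_rot: [[0.0, 0.996, -0.092], [-0.0, -0.092, -0.996], [-1.0, 0.0, 0.0]]
wrist_force: [0.4, 0.2, -1.0]
gripper_width: 0.634
```

play_rows:
  commands:
    - {"fingers":-0.3,"tx":-0.02,"ty":0,"tz":0,"ax":0,"ay":0,"az":0}
    - {"fingers":-0.3,"tx":-0.05,"ty":0,"tz":0,"ax":0,"ay":0,"az":0}
    - {"fingers":-0.3,"tx":-0.1,"ty":0,"tz":0,"ax":0,"ay":0,"az":0}
    - {"fingers":-0.3,"tx":-0.12,"ty":0,"tz":0,"ax":0,"ay":0,"az":0}
    - {"fingers":-0.3,"tx":-0.12,"ty":0,"tz":0,"ax":0,"ay":0,"az":0}

```text
time_s: 24.75
tcp_pos: [0.6152, 0.3656, 0.2118]
ee_rot: [[0.009, 0.996, -0.092], [0.006, -0.092, -0.996], [-1.0, 0.008, -0.007]]
wrist_force: [0.1, -0.3, 1.7]
gripper_width: 0.653
```

Run:
```python
from h import *
json.dump(dict(p=[.6126,.3647,.20513],R=Rh(-5.3).tolist()),open("cmd.json","w"))
where()
c=viewer.capture("scene")
for q in spotter.silhouettes("cart1",c):
    uv=np.argwhere(q["region"]).mean(0)[::-1];print(round(q["score"],2),q["region"].sum(),"bed",ray(c,uv,.1033).round(4)[:2],"tray",ray(c,uv,.027).round(4)[:2])
plan([(.53,.13,.22,-91,4),(.5035,-.109,.12,-91,0),(.5035,-.109,.039,-91,0),(.5035,-.109,.17,-91,0),(.6026,.2571,.19,-5.3,4),(.6026,.2571,.119,-5.3,0),(.6026,.2571,.1143,-5.3,0)])
```

```text
t 24.75 tcp [0.6152 0.3656 0.2118] cmd [0.6126 0.3647 0.2051] h -5.26 -5.3 tilt [0.009  0.0061] F [ 0.1 -0.3  1.7] M [-0.08 -0.14 -0.  ] w 0.653 j [ 44.  32.  12.   0. -70. 131.]
0.97 388 bed [ 0.6505 -0.2673] tray [ 0.6063 -0.3122]
0.89 374 bed [ 0.5566 -0.2652] tray [ 0.5048 -0.31  ]
0.84 501 bed [0.6159 0.3598] tray [0.5688 0.3657]
0.81 373 bed [ 0.6521 -0.1732] tray [ 0.608  -0.2105]
0.68 970 bed [0.512  0.1889] tray [0.4566 0.1809]
0.56 396 bed [ 0.5565 -0.0792] tray [ 0.5046 -0.1089]
0.39 168 bed [0.5233 0.4545] tray [0.4687 0.468 ]
t [-0.005, -0.0202, 0.0804] a [0.119, 0.0, 0.0] -> [0.592, 0.306, 0.2088]
t [-0.0049, 0.0106, 0.0823] a [0.1191, 0.0, 0.0] -> [0.5713, 0.2474, 0.2126]
t [-0.005, 0.0399, 0.0727] a [0.119, 0.0, 0.0] -> [0.5507, 0.1887, 0.2163]
t [-0.0049, 0.0637, 0.0531] a [0.119, 0.0, 0.0] -> [0.53, 0.13, 0.22]
   q6 75.2
t [0.0667, 0.1596, 0.0149] a [0.0, 0.0, 0.0] -> [0.5167, 0.0105, 0.17]
t [0.0666, 0.1597, 0.0149] a [0.0, 0.0, 0.0] -> [0.5035, -0.109, 0.12]
   q6 101.2
t [0.108, -0.0, -0.0] a [0.0, 0.0, 0.0] -> [0.5035, -0.109, 0.039]
   q6 101.2
t [-0.1747, -0.0, -0.0] a [0.0, 0.0, 0.0] -> [0.5035, -0.109, 0.17]
   q6 101.2
t [-0.0067, -0.1226, -0.0309] a [-0.119, 0.0, 0.0] -> [0.5282, -0.0175, 0.175]
t [-0.0066, -0.1028, -0.0736] a [-0.1191, 0.0, 0.0] -> [0.553, 0.074, 0.18]
t [-0.0067, -0.0689, -0.106] a [-0.119, 0.0, 0.0] -> [0.5778, 0.1656, 0.185]
t [-0.0066, -0.0253, -0.1239] a [-0.119, 0.0, 0.0] -> [0.6026, 0.2571, 0.19]
   q6 151.6
t [0.0946, -0.0, -0.0] a [0.0, 0.0, 0.0] -> [0.6026, 0.2571, 0.119]
   q6 151.6
t [0.0063, -0.0, -0.0] a [0.0, 0.0, 0.0] -> [0.6026, 0.2571, 0.1143]
   q6 151.6
```

play_rows:
  commands:
    - {"fingers":-0.3,"tx":-0.005,"ty":-0.0202,"tz":0.0804,"ax":0.119,"ay":0,"az":0}
    - {"fingers":-0.3,"tx":-0.005,"ty":-0.0202,"tz":0.0804,"ax":0.119,"ay":0,"az":0}
    - {"fingers":-0.3,"tx":-0.005,"ty":-0.0202,"tz":0.0804,"ax":0.119,"ay":0,"az":0}
    - {"fingers":-0.3,"tx":-0.005,"ty":-0.0202,"tz":0.0804,"ax":0.119,"ay":0,"az":0}

```text
time_s: 25.18
tcp_pos: [0.5916, 0.304, 0.2079]
ee_rot: [[-0.002, 0.892, -0.453], [-0.002, -0.453, -0.892], [-1.0, -0.001, 0.003]]
wrist_force: [-0.6, 0.6, 0.0]
gripper_width: 0.649
```

play_rows:
  commands:
    - {"fingers":-0.3,"tx":-0.0049,"ty":0.0106,"tz":0.0823,"ax":0.1191,"ay":0,"az":0}
    - {"fingers":-0.3,"tx":-0.0049,"ty":0.0106,"tz":0.0823,"ax":0.1191,"ay":0,"az":0}
    - {"fingers":-0.3,"tx":-0.0049,"ty":0.0106,"tz":0.0823,"ax":0.1191,"ay":0,"az":0}
    - {"fingers":-0.3,"tx":-0.0049,"ty":0.0106,"tz":0.0823,"ax":0.1191,"ay":0,"az":0}

```text
time_s: 25.52
tcp_pos: [0.5713, 0.2461, 0.212]
ee_rot: [[-0.001, 0.667, -0.745], [-0.001, -0.745, -0.667], [-1.0, -0.0, 0.002]]
wrist_force: [-0.1, -0.0, -0.6]
gripper_width: 0.65
```

play_rows:
  commands:
    - {"fingers":-0.3,"tx":-0.005,"ty":0.0399,"tz":0.0727,"ax":0.119,"ay":0,"az":0}
    - {"fingers":-0.3,"tx":-0.005,"ty":0.0399,"tz":0.0727,"ax":0.119,"ay":0,"az":0}
    - {"fingers":-0.3,"tx":-0.005,"ty":0.0399,"tz":0.0727,"ax":0.119,"ay":0,"az":0}
    - {"fingers":-0.3,"tx":-0.005,"ty":0.0399,"tz":0.0727,"ax":0.119,"ay":0,"az":0}

```text
time_s: 25.85
tcp_pos: [0.551, 0.188, 0.216]
ee_rot: [[-0.001, 0.351, -0.936], [-0.0, -0.936, -0.351], [-1.0, 0.0, 0.001]]
wrist_force: [-0.7, 0.7, 0.4]
gripper_width: 0.652
```

play_rows:
  commands:
    - {"fingers":-0.3,"tx":-0.0049,"ty":0.0637,"tz":0.0531,"ax":0.119,"ay":0,"az":0}
    - {"fingers":-0.3,"tx":-0.0049,"ty":0.0637,"tz":0.0531,"ax":0.119,"ay":0,"az":0}
    - {"fingers":-0.3,"tx":-0.0049,"ty":0.0637,"tz":0.0531,"ax":0.119,"ay":0,"az":0}
    - {"fingers":-0.3,"tx":-0.0049,"ty":0.0637,"tz":0.0531,"ax":0.119,"ay":0,"az":0}

```text
time_s: 26.18
tcp_pos: [0.5306, 0.1297, 0.2199]
ee_rot: [[-0.0, -0.013, -1.0], [-0.0, -1.0, 0.013], [-1.0, 0.0, 0.0]]
wrist_force: [-0.6, 0.7, -0.7]
gripper_width: 0.646
```

Run:
```python
from h import *
from carts import carts
o=carts();where()
```

```text
top [0.4914, 0.2015] 170.2 531 0.61
top [0.5049, -0.1084] 178.2 323 0.59
top [0.5053, -0.3074] 178.5 293 0.81
top [0.6069, -0.2091] 1.2 298 0.89
top [0.6359, 0.3978] 97.7 281 0.48
scene [0.5031, -0.1094] 3.1 402 0.7
scene [0.5061, -0.3103] 2.8 319 0.61
scene [0.5639, 0.3679] 85.6 649 0.82
scene [0.6059, -0.311] 3.4 404 0.57
scene [0.6083, -0.2107] 1.9 398 0.68
t 26.38 tcp [0.5309 0.1306 0.2198] cmd [0.6026 0.2571 0.1143] h -90.66 -5.3 tilt [-0.0005 -0.0002] F [-0.6 -0.6 -0.6] M [-0.05  0.01  0.02] w 0.653 j [ 31.  15. -12.  -0. -62.  59.]
```

play_rows:
  commands:
    - {"fingers":-0.3,"tx":0.0667,"ty":0.1596,"tz":0.0149,"ax":0,"ay":0,"az":0}
    - {"fingers":-0.3,"tx":0.0667,"ty":0.1596,"tz":0.0149,"ax":0,"ay":0,"az":0}
    - {"fingers":-0.3,"tx":0.0667,"ty":0.1596,"tz":0.0149,"ax":0,"ay":0,"az":0}
    - {"fingers":-0.3,"tx":0.0667,"ty":0.1596,"tz":0.0149,"ax":0,"ay":0,"az":0}

```text
time_s: 26.72
tcp_pos: [0.5141, 0.0065, 0.1669]
ee_rot: [[-0.008, -0.018, -1.0], [-0.002, -1.0, 0.018], [-1.0, 0.002, 0.008]]
wrist_force: [-0.1, 0.8, -1.4]
gripper_width: 0.652
```

play_rows:
  commands:
    - {"fingers":-0.3,"tx":0.0666,"ty":0.1597,"tz":0.0149,"ax":0,"ay":0,"az":0}
    - {"fingers":-0.3,"tx":0.0666,"ty":0.1597,"tz":0.0149,"ax":0,"ay":0,"az":0}
    - {"fingers":-0.3,"tx":0.0666,"ty":0.1597,"tz":0.0149,"ax":0,"ay":0,"az":0}
    - {"fingers":-0.3,"tx":0.0666,"ty":0.1597,"tz":0.0149,"ax":0,"ay":0,"az":0}
    - {"fingers":-0.3,"tx":0.0666,"ty":0.1597,"tz":0.0149,"ax":0,"ay":0,"az":0}

```text
time_s: 27.13
tcp_pos: [0.5033, -0.111, 0.1188]
ee_rot: [[-0.003, -0.018, -1.0], [-0.0, -1.0, 0.018], [-1.0, 0.0, 0.003]]
wrist_force: [0.4, 0.3, 0.5]
gripper_width: 0.648
```

play_rows:
  commands:
    - {"fingers":-0.3,"tx":0.04,"ty":0,"tz":0,"ax":0,"ay":0,"az":0}
    - {"fingers":-0.3,"tx":0.07,"ty":0,"tz":0,"ax":0,"ay":0,"az":0}
    - {"fingers":-0.3,"tx":0.095,"ty":0,"tz":0,"ax":0,"ay":0,"az":0}
    - {"fingers":-0.3,"tx":0.108,"ty":0,"tz":0,"ax":0,"ay":0,"az":0}
    - {"fingers":-0.3,"tx":0.108,"ty":0,"tz":0,"ax":0,"ay":0,"az":0}

```text
time_s: 27.55
tcp_pos: [0.5037, -0.1083, 0.0378]
ee_rot: [[-0.003, -0.014, -1.0], [-0.0, -1.0, 0.014], [-1.0, 0.0, 0.003]]
wrist_force: [-0.4, -0.8, 0.2]
gripper_width: 0.65
```

play_rows:
  commands:
    - {"fingers":-0.3,"tx":0,"ty":0,"tz":0,"ax":0,"ay":0,"az":0}
    - {"fingers":1,"tx":0,"ty":0,"tz":0,"ax":0,"ay":0,"az":0}
    - {"fingers":1,"tx":0,"ty":0,"tz":0,"ax":0,"ay":0,"az":0}
    - {"fingers":1,"tx":0,"ty":0,"tz":0,"ax":0,"ay":0,"az":0}
    - {"fingers":1,"tx":0,"ty":0,"tz":0,"ax":0,"ay":0,"az":0}

```text
time_s: 27.97
tcp_pos: [0.5048, -0.1088, 0.0403]
ee_rot: [[0.003, -0.017, -1.0], [0.001, -1.0, 0.017], [-1.0, -0.001, -0.003]]
wrist_force: [-1.6, 5.8, 3.4]
gripper_width: 0.442
```

play_rows:
  commands:
    - {"fingers":1,"tx":0,"ty":0,"tz":0,"ax":0,"ay":0,"az":0}
    - {"fingers":1,"tx":0,"ty":0,"tz":0,"ax":0,"ay":0,"az":0}
    - {"fingers":1,"tx":0,"ty":0,"tz":0,"ax":0,"ay":0,"az":0}

```text
time_s: 28.22
tcp_pos: [0.5048, -0.1087, 0.0403]
ee_rot: [[0.002, -0.017, -1.0], [0.001, -1.0, 0.017], [-1.0, -0.001, -0.002]]
wrist_force: [-1.5, 5.3, 4.3]
gripper_width: 0.441
```

play_rows:
  commands:
    - {"fingers":1,"tx":-0.03,"ty":0,"tz":0,"ax":0,"ay":0,"az":0}
    - {"fingers":1,"tx":-0.08,"ty":0,"tz":0,"ax":0,"ay":0,"az":0}
    - {"fingers":1,"tx":-0.13,"ty":0,"tz":0,"ax":0,"ay":0,"az":0}
    - {"fingers":1,"tx":-0.1747,"ty":0,"tz":0,"ax":0,"ay":0,"az":0}
    - {"fingers":1,"tx":-0.1747,"ty":0,"tz":0,"ax":0,"ay":0,"az":0}

```text
time_s: 28.63
tcp_pos: [0.5083, -0.1099, 0.178]
ee_rot: [[0.015, -0.016, -1.0], [-0.001, -1.0, 0.016], [-1.0, 0.001, -0.015]]
wrist_force: [0.1, -0.1, -1.0]
gripper_width: 0.439
```

play_rows:
  commands:
    - {"fingers":1,"tx":-0.0067,"ty":-0.1226,"tz":-0.0309,"ax":-0.119,"ay":0,"az":0}
    - {"fingers":1,"tx":-0.0067,"ty":-0.1226,"tz":-0.0309,"ax":-0.119,"ay":0,"az":0}
    - {"fingers":1,"tx":-0.0067,"ty":-0.1226,"tz":-0.0309,"ax":-0.119,"ay":0,"az":0}
    - {"fingers":1,"tx":-0.0067,"ty":-0.1226,"tz":-0.0309,"ax":-0.119,"ay":0,"az":0}

```text
time_s: 28.97
tcp_pos: [0.5295, -0.0156, 0.1755]
ee_rot: [[0.001, 0.355, -0.935], [0.001, -0.935, -0.355], [-1.0, -0.0, -0.001]]
wrist_force: [0.2, -0.8, -2.0]
gripper_width: 0.442
```

play_rows:
  commands:
    - {"fingers":1,"tx":-0.0066,"ty":-0.1028,"tz":-0.0736,"ax":-0.1191,"ay":0,"az":0}
    - {"fingers":1,"tx":-0.0066,"ty":-0.1028,"tz":-0.0736,"ax":-0.1191,"ay":0,"az":0}
    - {"fingers":1,"tx":-0.0066,"ty":-0.1028,"tz":-0.0736,"ax":-0.1191,"ay":0,"az":0}
    - {"fingers":1,"tx":-0.0066,"ty":-0.1028,"tz":-0.0736,"ax":-0.1191,"ay":0,"az":0}

```text
time_s: 29.3
tcp_pos: [0.5542, 0.0755, 0.18]
ee_rot: [[0.0, 0.67, -0.742], [0.0, -0.742, -0.67], [-1.0, 0.0, -0.0]]
wrist_force: [-0.0, -0.4, -1.0]
gripper_width: 0.436
```

play_rows:
  commands:
    - {"fingers":1,"tx":-0.0067,"ty":-0.0689,"tz":-0.106,"ax":-0.119,"ay":0,"az":0}
    - {"fingers":1,"tx":-0.0067,"ty":-0.0689,"tz":-0.106,"ax":-0.119,"ay":0,"az":0}
    - {"fingers":1,"tx":-0.0067,"ty":-0.0689,"tz":-0.106,"ax":-0.119,"ay":0,"az":0}
    - {"fingers":1,"tx":-0.0067,"ty":-0.0689,"tz":-0.106,"ax":-0.119,"ay":0,"az":0}

```text
time_s: 29.63
tcp_pos: [0.5787, 0.1664, 0.1847]
ee_rot: [[-0.0, 0.894, -0.448], [-0.0, -0.448, -0.894], [-1.0, -0.0, 0.0]]
wrist_force: [0.2, -0.1, -1.1]
gripper_width: 0.442
```

play_rows:
  commands:
    - {"fingers":1,"tx":-0.0066,"ty":-0.0253,"tz":-0.1239,"ax":-0.119,"ay":0,"az":0}
    - {"fingers":1,"tx":-0.0066,"ty":-0.0253,"tz":-0.1239,"ax":-0.119,"ay":0,"az":0}
    - {"fingers":1,"tx":-0.0066,"ty":-0.0253,"tz":-0.1239,"ax":-0.119,"ay":0,"az":0}
    - {"fingers":1,"tx":-0.0066,"ty":-0.0253,"tz":-0.1239,"ax":-0.119,"ay":0,"az":0}
    - {"fingers":1,"tx":-0.0066,"ty":-0.0253,"tz":-0.1239,"ax":-0.119,"ay":0,"az":0}

```text
time_s: 30.05
tcp_pos: [0.6025, 0.255, 0.1893]
ee_rot: [[-0.003, 0.995, -0.098], [-0.002, -0.098, -0.995], [-1.0, -0.002, 0.002]]
wrist_force: [0.2, -1.2, -1.0]
gripper_width: 0.438
```

play_rows:
  commands:
    - {"fingers":1,"tx":0.02,"ty":0,"tz":0,"ax":0,"ay":0,"az":0}
    - {"fingers":1,"tx":0.04,"ty":0,"tz":0,"ax":0,"ay":0,"az":0}
    - {"fingers":1,"tx":0.06,"ty":0,"tz":0,"ax":0,"ay":0,"az":0}
    - {"fingers":1,"tx":0.075,"ty":0,"tz":0,"ax":0,"ay":0,"az":0}
    - {"fingers":1,"tx":0.08,"ty":0,"tz":0,"ax":0,"ay":0,"az":0}

```text
time_s: 30.47
tcp_pos: [0.6017, 0.2538, 0.1281]
ee_rot: [[-0.004, 0.995, -0.097], [-0.003, -0.097, -0.995], [-1.0, -0.004, 0.003]]
wrist_force: [-0.8, 0.2, -1.8]
gripper_width: 0.441
```

play_rows:
  commands:
    - {"fingers":1,"tx":0.005,"ty":0,"tz":0,"ax":0,"ay":0,"az":0}
    - {"fingers":1,"tx":0.01,"ty":0,"tz":0,"ax":0,"ay":0,"az":0}
    - {"fingers":1,"tx":0.0146,"ty":0,"tz":0,"ax":0,"ay":0,"az":0}
    - {"fingers":1,"tx":0.0146,"ty":0,"tz":0,"ax":0,"ay":0,"az":0}
    - {"fingers":1,"tx":0.0146,"ty":0,"tz":0,"ax":0,"ay":0,"az":0}

```text
time_s: 30.88
tcp_pos: [0.6032, 0.2567, 0.1197]
ee_rot: [[0.0, 0.996, -0.092], [0.0, -0.092, -0.996], [-1.0, 0.0, -0.0]]
wrist_force: [0.6, 0.1, -1.7]
gripper_width: 0.442
```

play_rows:
  commands:
    - {"fingers":1,"tx":0.001,"ty":0,"tz":0,"ax":0,"ay":0,"az":0}
    - {"fingers":1,"tx":0.002,"ty":0,"tz":0,"ax":0,"ay":0,"az":0}
    - {"fingers":1,"tx":0.003,"ty":0,"tz":0,"ax":0,"ay":0,"az":0}
    - {"fingers":1,"tx":0.003,"ty":0,"tz":0,"ax":0,"ay":0,"az":0}
    - {"fingers":1,"tx":0.003,"ty":0,"tz":0,"ax":0,"ay":0,"az":0}

```text
time_s: 31.3
tcp_pos: [0.6031, 0.2567, 0.1171]
ee_rot: [[-0.0, 0.996, -0.092], [-0.0, -0.092, -0.996], [-1.0, -0.0, 0.0]]
wrist_force: [-1.4, 0.2, -1.2]
gripper_width: 0.44
```

play_rows:
  commands:
    - {"fingers":1,"tx":0.001,"ty":0,"tz":0,"ax":0,"ay":0,"az":0}
    - {"fingers":1,"tx":0.0015,"ty":0,"tz":0,"ax":0,"ay":0,"az":0}
    - {"fingers":1,"tx":0.0015,"ty":0,"tz":0,"ax":0,"ay":0,"az":0}
    - {"fingers":1,"tx":0.0015,"ty":0,"tz":0,"ax":0,"ay":0,"az":0}

```text
time_s: 31.63
tcp_pos: [0.6032, 0.2567, 0.1167]
ee_rot: [[0.0, 0.996, -0.092], [0.0, -0.092, -0.996], [-1.0, 0.0, -0.0]]
wrist_force: [-2.5, -0.1, 2.6]
gripper_width: 0.438
```

play_rows:
  commands:
    - {"fingers":0.1,"tx":-0.0005,"ty":0,"tz":0,"ax":0,"ay":0,"az":0}
    - {"fingers":0.06,"tx":-0.0005,"ty":0,"tz":0,"ax":0,"ay":0,"az":0}
    - {"fingers":0.02,"tx":-0.0005,"ty":0,"tz":0,"ax":0,"ay":0,"az":0}
    - {"fingers":-0.05,"tx":-0.0005,"ty":0,"tz":0,"ax":0,"ay":0,"az":0}
    - {"fingers":-0.15,"tx":-0.0005,"ty":0,"tz":0,"ax":0,"ay":0,"az":0}

```text
time_s: 32.05
tcp_pos: [0.6033, 0.2567, 0.1161]
ee_rot: [[0.0, 0.996, -0.092], [0.0, -0.092, -0.996], [-1.0, 0.0, -0.0]]
wrist_force: [-0.3, -0.6, 0.5]
gripper_width: 0.532
```

play_rows:
  commands:
    - {"fingers":-0.25,"tx":0,"ty":0,"tz":0,"ax":0,"ay":0,"az":0}
    - {"fingers":-0.3,"tx":0,"ty":0,"tz":0,"ax":0,"ay":0,"az":0}
    - {"fingers":-0.3,"tx":-0.02,"ty":0,"tz":0,"ax":0,"ay":0,"az":0}
    - {"fingers":-0.3,"tx":-0.06,"ty":0,"tz":0,"ax":0,"ay":0,"az":0}
    - {"fingers":-0.3,"tx":-0.1,"ty":0,"tz":0,"ax":0,"ay":0,"az":0}

```text
time_s: 32.47
tcp_pos: [0.6025, 0.2562, 0.1908]
ee_rot: [[-0.003, 0.996, -0.092], [-0.002, -0.092, -0.996], [-1.0, -0.003, 0.002]]
wrist_force: [0.7, -0.2, 0.7]
gripper_width: 0.646
```

Run:
```python
from h import *
where()
json.dump(dict(p=[.6026,.2571,.1911],R=Rh(-5.3).tolist()),open("cmd.json","w"))
plan([(.607,-.2105,.13,-91,4),(.607,-.2105,.039,-91,0),(.607,-.2105,.17,-91,0),(.4284,.3277,.19,-5.3,5),(.4284,.3277,.122,-5.3,0)])
```

```text
t 32.47 tcp [0.6025 0.2562 0.1908] cmd [0.6026 0.2571 0.1143] h -5.29 -5.3 tilt [-0.0029 -0.0022] F [ 0.7 -0.2  0.7] M [-0.01 -0.18 -0.03] w 0.646 j [ 37.  27.   1.  -0. -64. 138.]
t [0.0204, 0.0159, 0.1551] a [0.119, 0.0, 0.0] -> [0.6037, 0.1402, 0.1758]
t [0.0203, 0.0713, 0.1385] a [0.1191, 0.0, 0.0] -> [0.6048, 0.0233, 0.1606]
t [0.0204, 0.1172, 0.1029] a [0.119, 0.0, 0.0] -> [0.6059, -0.0936, 0.1453]
t [0.0204, 0.1465, 0.053] a [0.119, 0.0, 0.0] -> [0.607, -0.2105, 0.13]
   q6 108.1
t [0.1213, 0.0001, 0.0] a [0.0, 0.0, 0.0] -> [0.607, -0.2105, 0.039]
   q6 108.1
t [-0.1747, -0.0, 0.0] a [0.0, 0.0, 0.0] -> [0.607, -0.2105, 0.17]
   q6 108.1
t [-0.0053, -0.1427, 0.0501] a [-0.0952, 0.0, 0.0] -> [0.5713, -0.1029, 0.174]
t [-0.0054, -0.1511, 0.0059] a [-0.0952, 0.0, 0.0] -> [0.5356, 0.0048, 0.178]
t [-0.0053, -0.1461, -0.0389] a [-0.0953, 0.0, 0.0] -> [0.4998, 0.1124, 0.182]
t [-0.0053, -0.1282, -0.0803] a [-0.0952, 0.0, 0.0] -> [0.4641, 0.2201, 0.186]
t [-0.0053, -0.0988, -0.1145] a [-0.0952, 0.0, 0.0] -> [0.4284, 0.3277, 0.19]
   q6 137.3
t [0.0906, 0.0, 0.0] a [-0.0, 0.0, 0.0] -> [0.4284, 0.3277, 0.122]
   q6 137.3
```

play_rows:
  commands:
    - {"fingers":-0.3,"tx":0.0204,"ty":0.0159,"tz":0.1551,"ax":0.119,"ay":0,"az":0}
    - {"fingers":-0.3,"tx":0.0204,"ty":0.0159,"tz":0.1551,"ax":0.119,"ay":0,"az":0}
    - {"fingers":-0.3,"tx":0.0204,"ty":0.0159,"tz":0.1551,"ax":0.119,"ay":0,"az":0}
    - {"fingers":-0.3,"tx":0.0204,"ty":0.0159,"tz":0.1551,"ax":0.119,"ay":0,"az":0}

```text
time_s: 32.8
tcp_pos: [0.6029, 0.1344, 0.1753]
ee_rot: [[-0.003, 0.889, -0.458], [-0.001, -0.458, -0.889], [-1.0, -0.002, 0.003]]
wrist_force: [-0.4, 1.5, -0.6]
gripper_width: 0.651
```

play_rows:
  commands:
    - {"fingers":-0.3,"tx":0.0203,"ty":0.0713,"tz":0.1385,"ax":0.1191,"ay":0,"az":0}
    - {"fingers":-0.3,"tx":0.0203,"ty":0.0713,"tz":0.1385,"ax":0.1191,"ay":0,"az":0}
    - {"fingers":-0.3,"tx":0.0203,"ty":0.0713,"tz":0.1385,"ax":0.1191,"ay":0,"az":0}
    - {"fingers":-0.3,"tx":0.0203,"ty":0.0713,"tz":0.1385,"ax":0.1191,"ay":0,"az":0}

```text
time_s: 33.13
tcp_pos: [0.6042, 0.0179, 0.1598]
ee_rot: [[-0.003, 0.66, -0.751], [-0.001, -0.751, -0.66], [-1.0, -0.001, 0.003]]
wrist_force: [0.2, -0.3, -0.5]
gripper_width: 0.647
```

Run:
```python
from carts import *
o=carts()
print([ (round(q["score"],2),ray(o["scene"][0],q["uv"],.1033).round(3)[:2].tolist()) for q in spotter.find_in("cart1",o["scene"][0])])
```

```text
top [0.5054, -0.3077] 177.4 359 0.91
top [0.6069, -0.3096] 177.9 316 0.87
top [0.6092, -0.2113] 179.9 339 0.87
top [0.6293, 0.3919] 80.4 331 0.58
scene [0.5046, -0.3099] 3.7 354 0.74
scene [0.5645, 0.3681] 85.3 642 0.68
scene [0.6059, -0.3118] 4.0 392 0.94
scene [0.6063, -0.2106] 2.9 385 0.57
[(0.86, [0.659, -0.261]), (0.8, [0.602, 0.261]), (0.69, [0.556, -0.268]), (0.63, [0.607, 0.362]), (0.55, [0.654, -0.18])]
```

All in place. Next: pick the middle cartridge (C).

play_rows:
  commands:
    - {"fingers":-0.3,"tx":0.0204,"ty":0.1172,"tz":0.1029,"ax":0.119,"ay":0,"az":0}
    - {"fingers":-0.3,"tx":0.0204,"ty":0.1172,"tz":0.1029,"ax":0.119,"ay":0,"az":0}
    - {"fingers":-0.3,"tx":0.0204,"ty":0.1172,"tz":0.1029,"ax":0.119,"ay":0,"az":0}
    - {"fingers":-0.3,"tx":0.0204,"ty":0.1172,"tz":0.1029,"ax":0.119,"ay":0,"az":0}

```text
time_s: 33.72
tcp_pos: [0.6059, -0.0974, 0.1445]
ee_rot: [[-0.002, 0.342, -0.94], [-0.001, -0.94, -0.342], [-1.0, -0.0, 0.002]]
wrist_force: [0.9, 0.8, 0.1]
gripper_width: 0.648
```

play_rows:
  commands:
    - {"fingers":-0.3,"tx":0.0204,"ty":0.1465,"tz":0.053,"ax":0.119,"ay":0,"az":0}
    - {"fingers":-0.3,"tx":0.0204,"ty":0.1465,"tz":0.053,"ax":0.119,"ay":0,"az":0}
    - {"fingers":-0.3,"tx":0.0204,"ty":0.1465,"tz":0.053,"ax":0.119,"ay":0,"az":0}
    - {"fingers":-0.3,"tx":0.0204,"ty":0.1465,"tz":0.053,"ax":0.119,"ay":0,"az":0}
    - {"fingers":-0.3,"tx":0.0204,"ty":0.1465,"tz":0.053,"ax":0.119,"ay":0,"az":0}

```text
time_s: 34.13
tcp_pos: [0.6078, -0.2114, 0.1297]
ee_rot: [[-0.0, -0.018, -1.0], [0.0, -1.0, 0.018], [-1.0, -0.0, 0.0]]
wrist_force: [0.9, 0.6, -0.0]
gripper_width: 0.65
```

play_rows:
  commands:
    - {"fingers":-0.3,"tx":0.04,"ty":0,"tz":0,"ax":0,"ay":0,"az":0}
    - {"fingers":-0.3,"tx":0.08,"ty":0,"tz":0,"ax":0,"ay":0,"az":0}
    - {"fingers":-0.3,"tx":0.108,"ty":0,"tz":0,"ax":0,"ay":0,"az":0}
    - {"fingers":-0.3,"tx":0.1213,"ty":0,"tz":0,"ax":0,"ay":0,"az":0}
    - {"fingers":-0.3,"tx":0.1213,"ty":0,"tz":0,"ax":0,"ay":0,"az":0}

```text
time_s: 34.55
tcp_pos: [0.6066, -0.2089, 0.037]
ee_rot: [[-0.005, -0.014, -1.0], [0.001, -1.0, 0.014], [-1.0, -0.001, 0.005]]
wrist_force: [0.2, -0.7, -0.2]
gripper_width: 0.654
```

play_rows:
  commands:
    - {"fingers":-0.3,"tx":0,"ty":0,"tz":0,"ax":0,"ay":0,"az":0}
    - {"fingers":1,"tx":0,"ty":0,"tz":0,"ax":0,"ay":0,"az":0}
    - {"fingers":1,"tx":0,"ty":0,"tz":0,"ax":0,"ay":0,"az":0}
    - {"fingers":1,"tx":0,"ty":0,"tz":0,"ax":0,"ay":0,"az":0}
    - {"fingers":1,"tx":0,"ty":0,"tz":0,"ax":0,"ay":0,"az":0}

```text
time_s: 34.97
tcp_pos: [0.6084, -0.2102, 0.0406]
ee_rot: [[0.003, -0.018, -1.0], [0.001, -1.0, 0.018], [-1.0, -0.001, -0.003]]
wrist_force: [-0.2, 3.2, 3.4]
gripper_width: 0.441
```

play_rows:
  commands:
    - {"fingers":1,"tx":0,"ty":0,"tz":0,"ax":0,"ay":0,"az":0}
    - {"fingers":1,"tx":0,"ty":0,"tz":0,"ax":0,"ay":0,"az":0}
    - {"fingers":1,"tx":0,"ty":0,"tz":0,"ax":0,"ay":0,"az":0}

```text
time_s: 35.22
tcp_pos: [0.6084, -0.2102, 0.0406]
ee_rot: [[0.002, -0.017, -1.0], [0.0, -1.0, 0.017], [-1.0, -0.0, -0.002]]
wrist_force: [0.2, 6.3, 5.2]
gripper_width: 0.439
```

play_rows:
  commands:
    - {"fingers":1,"tx":-0.03,"ty":0,"tz":0,"ax":0,"ay":0,"az":0}
    - {"fingers":1,"tx":-0.08,"ty":0,"tz":0,"ax":0,"ay":0,"az":0}
    - {"fingers":1,"tx":-0.13,"ty":0,"tz":0,"ax":0,"ay":0,"az":0}
    - {"fingers":1,"tx":-0.1747,"ty":0,"tz":0,"ax":0,"ay":0,"az":0}
    - {"fingers":1,"tx":-0.1747,"ty":0,"tz":0,"ax":0,"ay":0,"az":0}

```text
time_s: 35.63
tcp_pos: [0.6116, -0.2126, 0.179]
ee_rot: [[0.015, -0.016, -1.0], [-0.005, -1.0, 0.016], [-1.0, 0.004, -0.015]]
wrist_force: [1.7, 0.5, 0.3]
gripper_width: 0.441
```

play_rows:
  commands:
    - {"fingers":1,"tx":-0.0053,"ty":-0.1427,"tz":0.0501,"ax":-0.0952,"ay":0,"az":0}
    - {"fingers":1,"tx":-0.0053,"ty":-0.1427,"tz":0.0501,"ax":-0.0952,"ay":0,"az":0}
    - {"fingers":1,"tx":-0.0053,"ty":-0.1427,"tz":0.0501,"ax":-0.0952,"ay":0,"az":0}
    - {"fingers":1,"tx":-0.0053,"ty":-0.1427,"tz":0.0501,"ax":-0.0952,"ay":0,"az":0}

```text
time_s: 35.97
tcp_pos: [0.5698, -0.0998, 0.1743]
ee_rot: [[-0.001, 0.283, -0.959], [0.001, -0.959, -0.283], [-1.0, -0.001, 0.001]]
wrist_force: [-0.6, 0.3, -0.6]
gripper_width: 0.438
```

play_rows:
  commands:
    - {"fingers":1,"tx":-0.0054,"ty":-0.1511,"tz":0.0059,"ax":-0.0952,"ay":0,"az":0}
    - {"fingers":1,"tx":-0.0054,"ty":-0.1511,"tz":0.0059,"ax":-0.0952,"ay":0,"az":0}
    - {"fingers":1,"tx":-0.0054,"ty":-0.1511,"tz":0.0059,"ax":-0.0952,"ay":0,"az":0}
    - {"fingers":1,"tx":-0.0054,"ty":-0.1511,"tz":0.0059,"ax":-0.0952,"ay":0,"az":0}

```text
time_s: 36.3
tcp_pos: [0.5346, 0.0075, 0.1784]
ee_rot: [[-0.0, 0.554, -0.833], [0.001, -0.833, -0.554], [-1.0, -0.001, -0.0]]
wrist_force: [-0.3, -1.4, -2.1]
gripper_width: 0.44
```

play_rows:
  commands:
    - {"fingers":1,"tx":-0.0053,"ty":-0.1461,"tz":-0.0389,"ax":-0.0953,"ay":0,"az":0}
    - {"fingers":1,"tx":-0.0053,"ty":-0.1461,"tz":-0.0389,"ax":-0.0953,"ay":0,"az":0}
    - {"fingers":1,"tx":-0.0053,"ty":-0.1461,"tz":-0.0389,"ax":-0.0953,"ay":0,"az":0}
    - {"fingers":1,"tx":-0.0053,"ty":-0.1461,"tz":-0.0389,"ax":-0.0953,"ay":0,"az":0}

```text
time_s: 36.63
tcp_pos: [0.4997, 0.115, 0.1824]
ee_rot: [[0.001, 0.774, -0.633], [0.001, -0.633, -0.774], [-1.0, 0.0, -0.001]]
wrist_force: [-0.0, -0.1, -1.4]
gripper_width: 0.445
```

play_rows:
  commands:
    - {"fingers":1,"tx":-0.0053,"ty":-0.1282,"tz":-0.0803,"ax":-0.0952,"ay":0,"az":0}
    - {"fingers":1,"tx":-0.0053,"ty":-0.1282,"tz":-0.0803,"ax":-0.0952,"ay":0,"az":0}
    - {"fingers":1,"tx":-0.0053,"ty":-0.1282,"tz":-0.0803,"ax":-0.0952,"ay":0,"az":0}
    - {"fingers":1,"tx":-0.0053,"ty":-0.1282,"tz":-0.0803,"ax":-0.0952,"ay":0,"az":0}

```text
time_s: 36.97
tcp_pos: [0.4645, 0.223, 0.1864]
ee_rot: [[0.002, 0.926, -0.377], [0.001, -0.377, -0.926], [-1.0, 0.001, -0.002]]
wrist_force: [0.7, -0.0, -1.2]
gripper_width: 0.439
```

play_rows:
  commands:
    - {"fingers":1,"tx":-0.0053,"ty":-0.0988,"tz":-0.1145,"ax":-0.0952,"ay":0,"az":0}
    - {"fingers":1,"tx":-0.0053,"ty":-0.0988,"tz":-0.1145,"ax":-0.0952,"ay":0,"az":0}
    - {"fingers":1,"tx":-0.0053,"ty":-0.0988,"tz":-0.1145,"ax":-0.0952,"ay":0,"az":0}
    - {"fingers":1,"tx":-0.0053,"ty":-0.0988,"tz":-0.1145,"ax":-0.0952,"ay":0,"az":0}
    - {"fingers":1,"tx":-0.0053,"ty":-0.0988,"tz":-0.1145,"ax":-0.0952,"ay":0,"az":0}

```text
time_s: 37.38
tcp_pos: [0.4289, 0.3277, 0.1897]
ee_rot: [[-0.0, 0.996, -0.092], [-0.001, -0.092, -0.996], [-1.0, -0.0, 0.001]]
wrist_force: [-0.8, -0.7, -0.8]
gripper_width: 0.438
```

play_rows:
  commands:
    - {"fingers":1,"tx":0.02,"ty":0,"tz":0,"ax":0,"ay":0,"az":0}
    - {"fingers":1,"tx":0.045,"ty":0,"tz":0,"ax":0,"ay":0,"az":0}
    - {"fingers":1,"tx":0.065,"ty":0,"tz":0,"ax":0,"ay":0,"az":0}
    - {"fingers":1,"tx":0.08,"ty":0,"tz":0,"ax":0,"ay":0,"az":0}
    - {"fingers":1,"tx":0.085,"ty":0,"tz":0,"ax":0,"ay":0,"az":0}

```text
time_s: 37.8
tcp_pos: [0.4287, 0.3245, 0.1243]
ee_rot: [[-0.003, 0.995, -0.096], [-0.004, -0.096, -0.995], [-1.0, -0.003, 0.004]]
wrist_force: [0.3, -0.4, -2.0]
gripper_width: 0.435
```

play_rows:
  commands:
    - {"fingers":1,"tx":0.003,"ty":0,"tz":0,"ax":0,"ay":0,"az":0}
    - {"fingers":1,"tx":0.006,"ty":0,"tz":0,"ax":0,"ay":0,"az":0}
    - {"fingers":1,"tx":0.0095,"ty":0,"tz":0,"ax":0,"ay":0,"az":0}
    - {"fingers":1,"tx":0.0095,"ty":0,"tz":0,"ax":0,"ay":0,"az":0}
    - {"fingers":1,"tx":0.0095,"ty":0,"tz":0,"ax":0,"ay":0,"az":0}

```text
time_s: 38.22
tcp_pos: [0.4291, 0.3274, 0.1198]
ee_rot: [[0.001, 0.996, -0.092], [0.001, -0.092, -0.996], [-1.0, 0.001, -0.001]]
wrist_force: [-0.0, 0.1, -0.7]
gripper_width: 0.443
```

play_rows:
  commands:
    - {"fingers":1,"tx":0.001,"ty":0,"tz":0,"ax":0,"ay":0,"az":0}
    - {"fingers":1,"tx":0.002,"ty":0,"tz":0,"ax":0,"ay":0,"az":0}
    - {"fingers":1,"tx":0.0025,"ty":0,"tz":0,"ax":0,"ay":0,"az":0}
    - {"fingers":1,"tx":0.0025,"ty":0,"tz":0,"ax":0,"ay":0,"az":0}
    - {"fingers":1,"tx":0.0025,"ty":0,"tz":0,"ax":0,"ay":0,"az":0}

```text
time_s: 38.63
tcp_pos: [0.4288, 0.3273, 0.1175]
ee_rot: [[-0.0, 0.996, -0.092], [-0.0, -0.092, -0.996], [-1.0, -0.0, 0.0]]
wrist_force: [-0.6, -0.1, -1.6]
gripper_width: 0.437
```

play_rows:
  commands:
    - {"fingers":1,"tx":0.001,"ty":0,"tz":0,"ax":0,"ay":0,"az":0}
    - {"fingers":1,"tx":0.0018,"ty":0,"tz":0,"ax":0,"ay":0,"az":0}
    - {"fingers":1,"tx":0.0018,"ty":0,"tz":0,"ax":0,"ay":0,"az":0}
    - {"fingers":1,"tx":0.0018,"ty":0,"tz":0,"ax":0,"ay":0,"az":0}

```text
time_s: 38.97
tcp_pos: [0.4288, 0.3275, 0.1168]
ee_rot: [[0.0, 0.996, -0.092], [0.0, -0.092, -0.996], [-1.0, 0.0, -0.0]]
wrist_force: [-3.6, -0.1, 5.2]
gripper_width: 0.439
```

Seated (.1168, as predicted). Release it.

play_rows:
  commands:
    - {"fingers":1,"tx":-0.0012,"ty":0,"tz":0,"ax":0,"ay":0,"az":0}
    - {"fingers":0.1,"tx":-0.0012,"ty":0,"tz":0,"ax":0,"ay":0,"az":0}
    - {"fingers":0.06,"tx":-0.0012,"ty":0,"tz":0,"ax":0,"ay":0,"az":0}
    - {"fingers":0.02,"tx":-0.0012,"ty":0,"tz":0,"ax":0,"ay":0,"az":0}
    - {"fingers":-0.05,"tx":-0.0012,"ty":0,"tz":0,"ax":0,"ay":0,"az":0}

```text
time_s: 39.38
tcp_pos: [0.429, 0.3273, 0.1168]
ee_rot: [[0.0, 0.996, -0.092], [-0.0, -0.092, -0.996], [-1.0, 0.0, 0.0]]
wrist_force: [-1.1, 0.1, -0.3]
gripper_width: 0.503
```

play_rows:
  commands:
    - {"fingers":-0.15,"tx":0,"ty":0,"tz":0,"ax":0,"ay":0,"az":0}
    - {"fingers":-0.25,"tx":0,"ty":0,"tz":0,"ax":0,"ay":0,"az":0}
    - {"fingers":-0.3,"tx":0,"ty":0,"tz":0,"ax":0,"ay":0,"az":0}
    - {"fingers":-0.3,"tx":-0.03,"ty":0,"tz":0,"ax":0,"ay":0,"az":0}
    - {"fingers":-0.3,"tx":-0.08,"ty":0,"tz":0,"ax":0,"ay":0,"az":0}

```text
time_s: 39.8
tcp_pos: [0.4269, 0.3251, 0.1737]
ee_rot: [[-0.007, 0.996, -0.093], [-0.008, -0.093, -0.996], [-1.0, -0.006, 0.008]]
wrist_force: [0.2, 0.8, -0.1]
gripper_width: 0.644
```

Run:
```python
from h import *
where()
json.dump(dict(p=[.4284,.3277,.1768],R=Rh(-5.3).tolist()),open("cmd.json","w"))
plan([(.49,.13,.22,-60,3),(.606,-.3104,.13,-91,0),(.606,-.3104,.039,-91,0),(.606,-.3104,.17,-91,0),(.5230,.3731,.19,-5.3,5),(.5230,.3731,.122,-5.3,0)])
```

```text
t 39.8 tcp [0.4269 0.3251 0.1737] cmd [0.4284 0.3277 0.122 ] h -5.34 -5.3 tilt [-0.0069 -0.0077] F [ 0.2  0.8 -0.1] M [ 0.05 -0.18 -0.06] w 0.644 j [ 55.  17. -17.  -0. -56. 120.]
t [-0.0192, 0.0354, 0.085] a [0.1013, 0.0, 0.0] -> [0.4489, 0.2618, 0.1912]
t [-0.0192, 0.0602, 0.0696] a [0.1013, 0.0, 0.0] -> [0.4695, 0.1959, 0.2056]
t [-0.0192, 0.0789, 0.0473] a [0.1013, 0.0, 0.0] -> [0.49, 0.13, 0.22]
   q6 105.1
t [0.03, 0.1465, 0.0399] a [0.0431, 0.0, 0.0] -> [0.519, 0.0199, 0.1975]
t [0.03, 0.1505, 0.0198] a [0.043, 0.0, 0.0] -> [0.548, -0.0902, 0.175]
t [0.03, 0.1518, -0.0007] a [0.0431, 0.0, 0.0] -> [0.577, -0.2003, 0.1525]
t [0.03, 0.1503, -0.0211] a [0.043, 0.0, 0.0] -> [0.606, -0.3104, 0.13]
   q6 116.1
t [0.1213, 0.0, -0.0001] a [0.0, 0.0, 0.0] -> [0.606, -0.3104, 0.039]
   q6 116.1
t [-0.1746, 0.0, 0.0] a [0.0, 0.0, 0.0] -> [0.606, -0.3104, 0.17]
   q6 116.1
t [-0.0053, -0.1819, 0.0253] a [-0.0952, 0.0, 0.0] -> [0.5894, -0.1737, 0.174]
t [-0.0054, -0.1812, -0.0294] a [-0.0952, 0.0, 0.0] -> [0.5728, -0.037, 0.178]
t [-0.0053, -0.1645, -0.0814] a [-0.0953, 0.0, 0.0] -> [0.5562, 0.0997, 0.182]
t [-0.0054, -0.1332, -0.1264] a [-0.0952, 0.0, 0.0] -> [0.5396, 0.2364, 0.186]
t [-0.0053, -0.09, -0.1601] a [-0.0952, 0.0, 0.0] -> [0.523, 0.3731, 0.19]
   q6 139.2
t [0.0907, -0.0, 0.0] a [-0.0, 0.0, 0.0] -> [0.523, 0.3731, 0.122]
   q6 139.2
```

play_rows:
  commands:
    - {"fingers":-0.3,"tx":-0.0192,"ty":0.0354,"tz":0.085,"ax":0.1013,"ay":0,"az":0}
    - {"fingers":-0.3,"tx":-0.0192,"ty":0.0354,"tz":0.085,"ax":0.1013,"ay":0,"az":0}
    - {"fingers":-0.3,"tx":-0.0192,"ty":0.0354,"tz":0.085,"ax":0.1013,"ay":0,"az":0}
    - {"fingers":-0.3,"tx":-0.0192,"ty":0.0354,"tz":0.085,"ax":0.1013,"ay":0,"az":0}

```text
time_s: 40.13
tcp_pos: [0.4499, 0.2603, 0.1922]
ee_rot: [[0.001, 0.916, -0.402], [0.001, -0.402, -0.916], [-1.0, 0.0, -0.002]]
wrist_force: [-0.3, -0.1, -0.2]
gripper_width: 0.65
```

play_rows:
  commands:
    - {"fingers":-0.3,"tx":-0.0192,"ty":0.0602,"tz":0.0696,"ax":0.1013,"ay":0,"az":0}
    - {"fingers":-0.3,"tx":-0.0192,"ty":0.0602,"tz":0.0696,"ax":0.1013,"ay":0,"az":0}
    - {"fingers":-0.3,"tx":-0.0192,"ty":0.0602,"tz":0.0696,"ax":0.1013,"ay":0,"az":0}
    - {"fingers":-0.3,"tx":-0.0192,"ty":0.0602,"tz":0.0696,"ax":0.1013,"ay":0,"az":0}

```text
time_s: 40.47
tcp_pos: [0.4703, 0.1949, 0.2059]
ee_rot: [[0.0, 0.745, -0.667], [0.0, -0.667, -0.745], [-1.0, 0.0, -0.0]]
wrist_force: [-0.2, 0.2, 0.2]
gripper_width: 0.648
```

play_rows:
  commands:
    - {"fingers":-0.3,"tx":-0.0192,"ty":0.0789,"tz":0.0473,"ax":0.1013,"ay":0,"az":0}
    - {"fingers":-0.3,"tx":-0.0192,"ty":0.0789,"tz":0.0473,"ax":0.1013,"ay":0,"az":0}
    - {"fingers":-0.3,"tx":-0.0192,"ty":0.0789,"tz":0.0473,"ax":0.1013,"ay":0,"az":0}
    - {"fingers":-0.3,"tx":-0.0192,"ty":0.0789,"tz":0.0473,"ax":0.1013,"ay":0,"az":0}

```text
time_s: 40.8
tcp_pos: [0.4907, 0.1295, 0.2201]
ee_rot: [[-0.0, 0.501, -0.865], [0.0, -0.865, -0.501], [-1.0, -0.0, 0.0]]
wrist_force: [0.0, -0.5, 0.3]
gripper_width: 0.648
```

play_rows:
  commands:
    - {"fingers":-0.3,"tx":0.03,"ty":0.1465,"tz":0.0399,"ax":0.0431,"ay":0,"az":0}
    - {"fingers":-0.3,"tx":0.03,"ty":0.1465,"tz":0.0399,"ax":0.0431,"ay":0,"az":0}
    - {"fingers":-0.3,"tx":0.03,"ty":0.1465,"tz":0.0399,"ax":0.0431,"ay":0,"az":0}
    - {"fingers":-0.3,"tx":0.03,"ty":0.1465,"tz":0.0399,"ax":0.0431,"ay":0,"az":0}

```text
time_s: 41.13
tcp_pos: [0.5191, 0.0168, 0.1955]
ee_rot: [[-0.004, 0.38, -0.925], [-0.002, -0.925, -0.38], [-1.0, -0.0, 0.005]]
wrist_force: [0.5, 0.3, 0.3]
gripper_width: 0.65
```

Run:
```python
from carts import *
o=carts()
c=o["scene"][0]
print([ (round(q["score"],2),ray(c,q["uv"],.1033).round(3)[:2].tolist()) for q in spotter.find_in("cart1",c)])
save(c,"bed",290,150,210,157)
```

```text
top [0.4343, 0.3488] 83.6 412 0.83
top [0.5055, -0.3081] 1.5 350 0.81
top [0.6057, -0.3097] 178.4 330 0.76
top [0.6226, 0.2825] 95.1 290 0.84
top [0.6301, 0.3853] 82.3 340 0.79
scene [0.3656, 0.3314] 84.9 512 0.84
scene [0.4545, 0.1818] 174.8 922 0.42
scene [0.5046, -0.3101] 4.5 364 0.89
scene [0.5542, 0.2554] 83.1 556 0.85
scene [0.5638, 0.3679] 84.4 646 0.74
scene [0.6051, -0.3115] 3.2 383 0.94
[(0.89, [0.556, -0.26]), (0.68, [0.426, 0.324]), (0.65, [0.6, 0.255]), (0.63, [0.657, -0.265]), (0.63, [0.611, 0.362]), (0.54, [0.777, 0.229])]
```

View pics/bed.png

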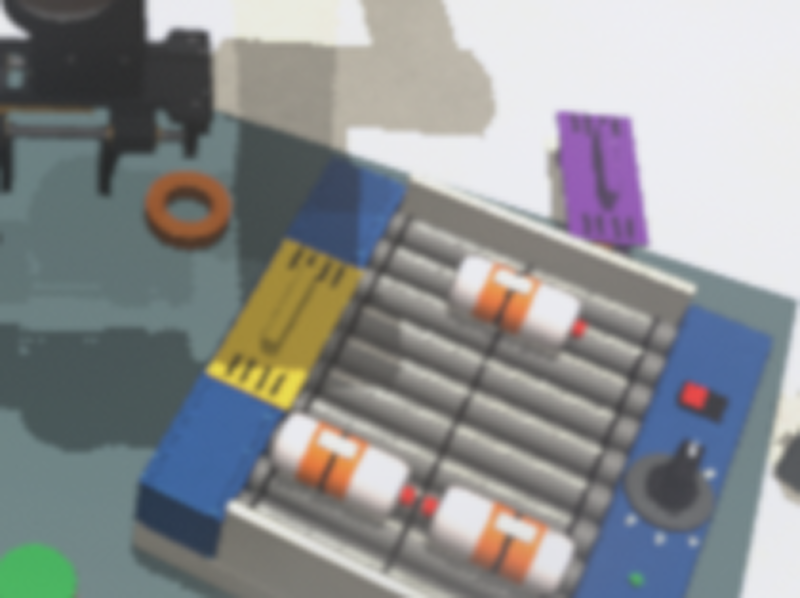

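The crop shows three cartridges lying in their grooves at (515,295), (340,460) and (505,535). The guard is flat and the dial pointer is at its stop. The inner gap in the pair is small but clear. Next: cartridge D.

play_rows:
  commands:
    - {"fingers":-0.3,"tx":0.03,"ty":0.1505,"tz":0.0198,"ax":0.043,"ay":0,"az":0}
    - {"fingers":-0.3,"tx":0.03,"ty":0.1505,"tz":0.0198,"ax":0.043,"ay":0,"az":0}
    - {"fingers":-0.3,"tx":0.03,"ty":0.1505,"tz":0.0198,"ax":0.043,"ay":0,"az":0}
    - {"fingers":-0.3,"tx":0.03,"ty":0.1505,"tz":0.0198,"ax":0.043,"ay":0,"az":0}

```text
time_s: 41.72
tcp_pos: [0.549, -0.0929, 0.1739]
ee_rot: [[-0.002, 0.249, -0.968], [-0.001, -0.968, -0.249], [-1.0, 0.0, 0.002]]
wrist_force: [0.4, -0.1, -0.1]
gripper_width: 0.652
```

play_rows:
  commands:
    - {"fingers":-0.3,"tx":0.03,"ty":0.1518,"tz":-0.0007,"ax":0.0431,"ay":0,"az":0}
    - {"fingers":-0.3,"tx":0.03,"ty":0.1518,"tz":-0.0007,"ax":0.0431,"ay":0,"az":0}
    - {"fingers":-0.3,"tx":0.03,"ty":0.1518,"tz":-0.0007,"ax":0.0431,"ay":0,"az":0}
    - {"fingers":-0.3,"tx":0.03,"ty":0.1518,"tz":-0.0007,"ax":0.0431,"ay":0,"az":0}

```text
time_s: 42.05
tcp_pos: [0.5785, -0.2033, 0.1512]
ee_rot: [[-0.001, 0.116, -0.993], [-0.001, -0.993, -0.116], [-1.0, 0.0, 0.001]]
wrist_force: [0.5, 1.0, -0.4]
gripper_width: 0.649
```

play_rows:
  commands:
    - {"fingers":-0.3,"tx":0.03,"ty":0.1503,"tz":-0.0211,"ax":0.043,"ay":0,"az":0}
    - {"fingers":-0.3,"tx":0.03,"ty":0.1503,"tz":-0.0211,"ax":0.043,"ay":0,"az":0}
    - {"fingers":-0.3,"tx":0.03,"ty":0.1503,"tz":-0.0211,"ax":0.043,"ay":0,"az":0}
    - {"fingers":-0.3,"tx":0.03,"ty":0.1503,"tz":-0.0211,"ax":0.043,"ay":0,"az":0}
    - {"fingers":-0.3,"tx":0.03,"ty":0.1503,"tz":-0.0211,"ax":0.043,"ay":0,"az":0}

```text
time_s: 42.47
tcp_pos: [0.6068, -0.3105, 0.1292]
ee_rot: [[-0.001, -0.017, -1.0], [0.001, -1.0, 0.017], [-1.0, -0.001, 0.001]]
wrist_force: [-0.8, 0.3, 0.5]
gripper_width: 0.651
```

play_rows:
  commands:
    - {"fingers":-0.3,"tx":0.04,"ty":0,"tz":0,"ax":0,"ay":0,"az":0}
    - {"fingers":-0.3,"tx":0.08,"ty":0,"tz":0,"ax":0,"ay":0,"az":0}
    - {"fingers":-0.3,"tx":0.108,"ty":0,"tz":0,"ax":0,"ay":0,"az":0}
    - {"fingers":-0.3,"tx":0.1213,"ty":0,"tz":0,"ax":0,"ay":0,"az":0}
    - {"fingers":-0.3,"tx":0.1213,"ty":0,"tz":0,"ax":0,"ay":0,"az":0}

```text
time_s: 42.88
tcp_pos: [0.6055, -0.3083, 0.0372]
ee_rot: [[-0.005, -0.015, -1.0], [0.002, -1.0, 0.015], [-1.0, -0.001, 0.005]]
wrist_force: [-0.7, -0.2, -1.2]
gripper_width: 0.653
```

play_rows:
  commands:
    - {"fingers":-0.3,"tx":0,"ty":0,"tz":0,"ax":0,"ay":0,"az":0}
    - {"fingers":1,"tx":0,"ty":0,"tz":0,"ax":0,"ay":0,"az":0}
    - {"fingers":1,"tx":0,"ty":0,"tz":0,"ax":0,"ay":0,"az":0}
    - {"fingers":1,"tx":0,"ty":0,"tz":0,"ax":0,"ay":0,"az":0}
    - {"fingers":1,"tx":0,"ty":0,"tz":0,"ax":0,"ay":0,"az":0}

```text
time_s: 43.3
tcp_pos: [0.6073, -0.3102, 0.0406]
ee_rot: [[0.002, -0.018, -1.0], [0.001, -1.0, 0.018], [-1.0, -0.001, -0.002]]
wrist_force: [0.3, 2.1, 3.9]
gripper_width: 0.441
```

play_rows:
  commands:
    - {"fingers":1,"tx":0,"ty":0,"tz":0,"ax":0,"ay":0,"az":0}
    - {"fingers":1,"tx":0,"ty":0,"tz":0,"ax":0,"ay":0,"az":0}
    - {"fingers":1,"tx":0,"ty":0,"tz":0,"ax":0,"ay":0,"az":0}

```text
time_s: 43.55
tcp_pos: [0.6073, -0.3102, 0.0406]
ee_rot: [[0.002, -0.017, -1.0], [0.0, -1.0, 0.017], [-1.0, -0.0, -0.002]]
wrist_force: [0.0, 5.4, 5.3]
gripper_width: 0.438
```

play_rows:
  commands:
    - {"fingers":1,"tx":-0.03,"ty":0,"tz":0,"ax":0,"ay":0,"az":0}
    - {"fingers":1,"tx":-0.08,"ty":0,"tz":0,"ax":0,"ay":0,"az":0}
    - {"fingers":1,"tx":-0.13,"ty":0,"tz":0,"ax":0,"ay":0,"az":0}
    - {"fingers":1,"tx":-0.1746,"ty":0,"tz":0,"ax":0,"ay":0,"az":0}
    - {"fingers":1,"tx":-0.1746,"ty":0,"tz":0,"ax":0,"ay":0,"az":0}

```text
time_s: 43.97
tcp_pos: [0.6102, -0.3132, 0.1791]
ee_rot: [[0.014, -0.016, -1.0], [-0.007, -1.0, 0.016], [-1.0, 0.007, -0.014]]
wrist_force: [1.5, -0.3, 0.8]
gripper_width: 0.438
```

play_rows:
  commands:
    - {"fingers":1,"tx":-0.0053,"ty":-0.1819,"tz":0.0253,"ax":-0.0952,"ay":0,"az":0}
    - {"fingers":1,"tx":-0.0053,"ty":-0.1819,"tz":0.0253,"ax":-0.0952,"ay":0,"az":0}
    - {"fingers":1,"tx":-0.0053,"ty":-0.1819,"tz":0.0253,"ax":-0.0952,"ay":0,"az":0}
    - {"fingers":1,"tx":-0.0053,"ty":-0.1819,"tz":0.0253,"ax":-0.0952,"ay":0,"az":0}
    - {"fingers":1,"tx":-0.0053,"ty":-0.1819,"tz":0.0253,"ax":-0.0952,"ay":0,"az":0}

```text
time_s: 44.38
tcp_pos: [0.5893, -0.1713, 0.1741]
ee_rot: [[-0.001, 0.281, -0.96], [0.0, -0.96, -0.281], [-1.0, -0.0, 0.001]]
wrist_force: [-0.1, -0.3, -1.4]
gripper_width: 0.434
```

play_rows:
  commands:
    - {"fingers":1,"tx":-0.0054,"ty":-0.1812,"tz":-0.0294,"ax":-0.0952,"ay":0,"az":0}
    - {"fingers":1,"tx":-0.0054,"ty":-0.1812,"tz":-0.0294,"ax":-0.0952,"ay":0,"az":0}
    - {"fingers":1,"tx":-0.0054,"ty":-0.1812,"tz":-0.0294,"ax":-0.0952,"ay":0,"az":0}
    - {"fingers":1,"tx":-0.0054,"ty":-0.1812,"tz":-0.0294,"ax":-0.0952,"ay":0,"az":0}
    - {"fingers":1,"tx":-0.0054,"ty":-0.1812,"tz":-0.0294,"ax":-0.0952,"ay":0,"az":0}

```text
time_s: 44.8
tcp_pos: [0.5733, -0.0355, 0.1782]
ee_rot: [[0.0, 0.551, -0.835], [-0.0, -0.835, -0.551], [-1.0, 0.0, -0.0]]
wrist_force: [-0.6, -0.6, -1.8]
gripper_width: 0.438
```

play_rows:
  commands:
    - {"fingers":1,"tx":-0.0053,"ty":-0.1645,"tz":-0.0814,"ax":-0.0953,"ay":0,"az":0}
    - {"fingers":1,"tx":-0.0053,"ty":-0.1645,"tz":-0.0814,"ax":-0.0953,"ay":0,"az":0}
    - {"fingers":1,"tx":-0.0053,"ty":-0.1645,"tz":-0.0814,"ax":-0.0953,"ay":0,"az":0}
    - {"fingers":1,"tx":-0.0053,"ty":-0.1645,"tz":-0.0814,"ax":-0.0953,"ay":0,"az":0}
    - {"fingers":1,"tx":-0.0053,"ty":-0.1645,"tz":-0.0814,"ax":-0.0953,"ay":0,"az":0}

```text
time_s: 45.22
tcp_pos: [0.5572, 0.1007, 0.182]
ee_rot: [[0.0, 0.772, -0.636], [-0.0, -0.636, -0.772], [-1.0, 0.0, -0.0]]
wrist_force: [-0.5, -0.5, -2.2]
gripper_width: 0.439
```

play_rows:
  commands:
    - {"fingers":1,"tx":-0.0054,"ty":-0.1332,"tz":-0.1264,"ax":-0.0952,"ay":0,"az":0}
    - {"fingers":1,"tx":-0.0054,"ty":-0.1332,"tz":-0.1264,"ax":-0.0952,"ay":0,"az":0}
    - {"fingers":1,"tx":-0.0054,"ty":-0.1332,"tz":-0.1264,"ax":-0.0952,"ay":0,"az":0}
    - {"fingers":1,"tx":-0.0054,"ty":-0.1332,"tz":-0.1264,"ax":-0.0952,"ay":0,"az":0}
    - {"fingers":1,"tx":-0.0054,"ty":-0.1332,"tz":-0.1264,"ax":-0.0952,"ay":0,"az":0}

```text
time_s: 45.63
tcp_pos: [0.5408, 0.2372, 0.1858]
ee_rot: [[0.0, 0.925, -0.381], [-0.0, -0.381, -0.925], [-1.0, 0.0, 0.0]]
wrist_force: [-0.3, 0.6, -1.7]
gripper_width: 0.439
```

play_rows:
  commands:
    - {"fingers":1,"tx":-0.0053,"ty":-0.09,"tz":-0.1601,"ax":-0.0952,"ay":0,"az":0}
    - {"fingers":1,"tx":-0.0053,"ty":-0.09,"tz":-0.1601,"ax":-0.0952,"ay":0,"az":0}
    - {"fingers":1,"tx":-0.0053,"ty":-0.09,"tz":-0.1601,"ax":-0.0952,"ay":0,"az":0}
    - {"fingers":1,"tx":-0.0053,"ty":-0.09,"tz":-0.1601,"ax":-0.0952,"ay":0,"az":0}
    - {"fingers":1,"tx":-0.0053,"ty":-0.09,"tz":-0.1601,"ax":-0.0952,"ay":0,"az":0}

```text
time_s: 46.05
tcp_pos: [0.5242, 0.3737, 0.1893]
ee_rot: [[-0.0, 0.996, -0.092], [-0.0, -0.092, -0.996], [-1.0, -0.0, 0.0]]
wrist_force: [-0.3, -0.5, -1.8]
gripper_width: 0.439
```

play_rows:
  commands:
    - {"fingers":1,"tx":0.02,"ty":0,"tz":0,"ax":0,"ay":0,"az":0}
    - {"fingers":1,"tx":0.045,"ty":0,"tz":0,"ax":0,"ay":0,"az":0}
    - {"fingers":1,"tx":0.065,"ty":0,"tz":0,"ax":0,"ay":0,"az":0}
    - {"fingers":1,"tx":0.08,"ty":0,"tz":0,"ax":0,"ay":0,"az":0}
    - {"fingers":1,"tx":0.085,"ty":0,"tz":0,"ax":0,"ay":0,"az":0}

```text
time_s: 46.47
tcp_pos: [0.5235, 0.3694, 0.124]
ee_rot: [[-0.004, 0.995, -0.096], [-0.004, -0.096, -0.995], [-1.0, -0.003, 0.004]]
wrist_force: [0.6, 0.2, -2.3]
gripper_width: 0.443
```

play_rows:
  commands:
    - {"fingers":1,"tx":0.003,"ty":0,"tz":0,"ax":0,"ay":0,"az":0}
    - {"fingers":1,"tx":0.006,"ty":0,"tz":0,"ax":0,"ay":0,"az":0}
    - {"fingers":1,"tx":0.0095,"ty":0,"tz":0,"ax":0,"ay":0,"az":0}
    - {"fingers":1,"tx":0.0095,"ty":0,"tz":0,"ax":0,"ay":0,"az":0}
    - {"fingers":1,"tx":0.0095,"ty":0,"tz":0,"ax":0,"ay":0,"az":0}

```text
time_s: 46.88
tcp_pos: [0.5236, 0.3729, 0.1199]
ee_rot: [[0.001, 0.996, -0.092], [0.001, -0.092, -0.996], [-1.0, 0.001, -0.001]]
wrist_force: [-1.1, -0.6, -2.2]
gripper_width: 0.443
```

play_rows:
  commands:
    - {"fingers":1,"tx":0.001,"ty":0,"tz":0,"ax":0,"ay":0,"az":0}
    - {"fingers":1,"tx":0.002,"ty":0,"tz":0,"ax":0,"ay":0,"az":0}
    - {"fingers":1,"tx":0.003,"ty":0,"tz":0,"ax":0,"ay":0,"az":0}
    - {"fingers":1,"tx":0.003,"ty":0,"tz":0,"ax":0,"ay":0,"az":0}
    - {"fingers":1,"tx":0.003,"ty":0,"tz":0,"ax":0,"ay":0,"az":0}

```text
time_s: 47.3
tcp_pos: [0.5234, 0.3728, 0.1172]
ee_rot: [[0.0, 0.996, -0.092], [0.0, -0.092, -0.996], [-1.0, 0.0, -0.0]]
wrist_force: [-1.2, -0.0, -1.4]
gripper_width: 0.435
```

cmd .1169. Lower 1 mm more, then check before release.

play_rows:
  commands:
    - {"fingers":1,"tx":0.0007,"ty":0,"tz":0,"ax":0,"ay":0,"az":0}
    - {"fingers":1,"tx":0.0014,"ty":0,"tz":0,"ax":0,"ay":0,"az":0}
    - {"fingers":1,"tx":0.0014,"ty":0,"tz":0,"ax":0,"ay":0,"az":0}
    - {"fingers":1,"tx":0.0014,"ty":0,"tz":0,"ax":0,"ay":0,"az":0}

```text
time_s: 47.63
tcp_pos: [0.5234, 0.3729, 0.1169]
ee_rot: [[0.0, 0.996, -0.092], [0.0, -0.092, -0.996], [-1.0, 0.0, -0.0]]
wrist_force: [-3.3, 0.0, 4.3]
gripper_width: 0.44
```

play_rows:
  commands:
    - {"fingers":1,"tx":-0.001,"ty":0,"tz":0,"ax":0,"ay":0,"az":0}
    - {"fingers":0.1,"tx":-0.001,"ty":0,"tz":0,"ax":0,"ay":0,"az":0}
    - {"fingers":0.06,"tx":-0.001,"ty":0,"tz":0,"ax":0,"ay":0,"az":0}
    - {"fingers":0.02,"tx":-0.001,"ty":0,"tz":0,"ax":0,"ay":0,"az":0}
    - {"fingers":-0.05,"tx":-0.001,"ty":0,"tz":0,"ax":0,"ay":0,"az":0}

```text
time_s: 48.05
tcp_pos: [0.5236, 0.3726, 0.1165]
ee_rot: [[0.0, 0.996, -0.092], [-0.0, -0.092, -0.996], [-1.0, 0.0, 0.0]]
wrist_force: [-0.5, -1.0, -0.1]
gripper_width: 0.502
```

play_rows:
  commands:
    - {"fingers":-0.15,"tx":0,"ty":0,"tz":0,"ax":0,"ay":0,"az":0}
    - {"fingers":-0.25,"tx":0,"ty":0,"tz":0,"ax":0,"ay":0,"az":0}
    - {"fingers":-0.3,"tx":0,"ty":0,"tz":0,"ax":0,"ay":0,"az":0}
    - {"fingers":-0.3,"tx":-0.03,"ty":0,"tz":0,"ax":0,"ay":0,"az":0}
    - {"fingers":-0.3,"tx":-0.08,"ty":0,"tz":0,"ax":0,"ay":0,"az":0}

```text
time_s: 48.47
tcp_pos: [0.5213, 0.3708, 0.1725]
ee_rot: [[-0.008, 0.996, -0.093], [-0.007, -0.093, -0.996], [-1.0, -0.007, 0.008]]
wrist_force: [1.8, 0.3, 0.3]
gripper_width: 0.644
```

Run:
```python
from h import *
where()
json.dump(dict(p=[.5230,.3731,.1766],R=Rh(-5.3).tolist()),open("cmd.json","w"))
plan([(.504,-.3093,.14,-91,5),(.504,-.3093,.039,-91,0),(.504,-.3093,.17,-91,0),(.5130,.2645,.19,-5.3,4),(.5130,.2645,.122,-5.3,0)])
```

```text
t 48.47 tcp [0.5213 0.3708 0.1725] cmd [0.523  0.3731 0.122 ] h -5.34 -5.3 tilt [-0.0081 -0.0074] F [1.8 0.3 0.3] M [ 0.01 -0.16 -0.05] w 0.644 j [ 50.  27.  -2.  -0. -62. 125.]
t [0.0098, 0.0118, 0.1817] a [0.0952, 0.0, 0.0] -> [0.5192, 0.2366, 0.1693]
t [0.0097, 0.0647, 0.1701] a [0.0952, 0.0, 0.0] -> [0.5154, 0.1001, 0.162]
t [0.0098, 0.112, 0.1435] a [0.0953, 0.0, 0.0] -> [0.5116, -0.0363, 0.1546]
t [0.0097, 0.1494, 0.1041] a [0.0952, 0.0, 0.0] -> [0.5078, -0.1728, 0.1473]
t [0.0098, 0.1734, 0.0554] a [0.0952, 0.0, 0.0] -> [0.504, -0.3093, 0.14]
   q6 120.5
t [0.1347, -0.0, 0.0] a [0.0, 0.0, 0.0] -> [0.504, -0.3093, 0.039]
   q6 120.5
t [-0.1747, -0.0, 0.0] a [0.0, 0.0, 0.0] -> [0.504, -0.3093, 0.17]
   q6 120.5
t [-0.0067, -0.1913, 0.0003] a [-0.119, 0.0, 0.0] -> [0.5063, -0.1659, 0.175]
t [-0.0066, -0.1782, -0.0695] a [-0.119, 0.0, 0.0] -> [0.5085, -0.0224, 0.18]
t [-0.0067, -0.1405, -0.1298] a [-0.1191, 0.0, 0.0] -> [0.5108, 0.121, 0.185]
t [-0.0067, -0.0833, -0.1722] a [-0.119, 0.0, 0.0] -> [0.513, 0.2645, 0.19]
   q6 147.4
t [0.0907, 0.0, -0.0] a [0.0, 0.0, 0.0] -> [0.513, 0.2645, 0.122]
   q6 147.4
```

play_rows:
  commands:
    - {"fingers":-0.3,"tx":0.0098,"ty":0.0118,"tz":0.1817,"ax":0.0952,"ay":0,"az":0}
    - {"fingers":-0.3,"tx":0.0098,"ty":0.0118,"tz":0.1817,"ax":0.0952,"ay":0,"az":0}
    - {"fingers":-0.3,"tx":0.0098,"ty":0.0118,"tz":0.1817,"ax":0.0952,"ay":0,"az":0}
    - {"fingers":-0.3,"tx":0.0098,"ty":0.0118,"tz":0.1817,"ax":0.0952,"ay":0,"az":0}
    - {"fingers":-0.3,"tx":0.0098,"ty":0.0118,"tz":0.1817,"ax":0.0952,"ay":0,"az":0}

```text
time_s: 48.88
tcp_pos: [0.5192, 0.233, 0.1697]
ee_rot: [[-0.001, 0.923, -0.384], [-0.001, -0.384, -0.923], [-1.0, -0.001, 0.001]]
wrist_force: [-0.5, -0.1, 0.0]
gripper_width: 0.648
```

play_rows:
  commands:
    - {"fingers":-0.3,"tx":0.0097,"ty":0.0647,"tz":0.1701,"ax":0.0952,"ay":0,"az":0}
    - {"fingers":-0.3,"tx":0.0097,"ty":0.0647,"tz":0.1701,"ax":0.0952,"ay":0,"az":0}
    - {"fingers":-0.3,"tx":0.0097,"ty":0.0647,"tz":0.1701,"ax":0.0952,"ay":0,"az":0}
    - {"fingers":-0.3,"tx":0.0097,"ty":0.0647,"tz":0.1701,"ax":0.0952,"ay":0,"az":0}
    - {"fingers":-0.3,"tx":0.0097,"ty":0.0647,"tz":0.1701,"ax":0.0952,"ay":0,"az":0}

```text
time_s: 49.3
tcp_pos: [0.5158, 0.0979, 0.1622]
ee_rot: [[-0.0, 0.769, -0.639], [-0.0, -0.639, -0.769], [-1.0, -0.0, 0.0]]
wrist_force: [0.3, 0.3, -0.1]
gripper_width: 0.651
```

play_rows:
  commands:
    - {"fingers":-0.3,"tx":0.0098,"ty":0.112,"tz":0.1435,"ax":0.0953,"ay":0,"az":0}
    - {"fingers":-0.3,"tx":0.0098,"ty":0.112,"tz":0.1435,"ax":0.0953,"ay":0,"az":0}
    - {"fingers":-0.3,"tx":0.0098,"ty":0.112,"tz":0.1435,"ax":0.0953,"ay":0,"az":0}
    - {"fingers":-0.3,"tx":0.0098,"ty":0.112,"tz":0.1435,"ax":0.0953,"ay":0,"az":0}
    - {"fingers":-0.3,"tx":0.0098,"ty":0.112,"tz":0.1435,"ax":0.0953,"ay":0,"az":0}

```text
time_s: 49.72
tcp_pos: [0.5127, -0.0378, 0.1547]
ee_rot: [[0.0, 0.547, -0.837], [-0.0, -0.837, -0.547], [-1.0, 0.0, -0.0]]
wrist_force: [0.5, -0.1, -0.0]
gripper_width: 0.654
```

Run:
```python
from carts import *
o=carts()
c=o["scene"][0]
print([ (round(q["score"],2),ray(c,q["uv"],.1033).round(3)[:2].tolist()) for q in spotter.find_in("cart1",c)])
```

```text
top [0.4337, 0.3505] 85.5 368 0.92
top [0.5046, -0.3086] 179.0 336 0.52
top [0.5344, 0.3963] 85.5 383 0.83
top [0.6188, 0.2745] 85.2 354 0.64
top [0.629, 0.3875] 86.7 390 0.74
scene [0.366, 0.3319] 85.5 542 0.87
scene [0.468, 0.3772] 83.4 585 0.67
scene [0.554, 0.255] 83.4 585 0.74
scene [0.5642, 0.3677] 84.3 630 0.58
[(0.88, [0.605, 0.26]), (0.84, [0.422, 0.326]), (0.8, [0.524, 0.378]), (0.74, [0.562, -0.261]), (0.7, [0.607, 0.368])]
```

play_rows:
  commands:
    - {"fingers":-0.3,"tx":0.0097,"ty":0.1494,"tz":0.1041,"ax":0.0952,"ay":0,"az":0}
    - {"fingers":-0.3,"tx":0.0097,"ty":0.1494,"tz":0.1041,"ax":0.0952,"ay":0,"az":0}
    - {"fingers":-0.3,"tx":0.0097,"ty":0.1494,"tz":0.1041,"ax":0.0952,"ay":0,"az":0}
    - {"fingers":-0.3,"tx":0.0097,"ty":0.1494,"tz":0.1041,"ax":0.0952,"ay":0,"az":0}
    - {"fingers":-0.3,"tx":0.0097,"ty":0.1494,"tz":0.1041,"ax":0.0952,"ay":0,"az":0}

```text
time_s: 50.38
tcp_pos: [0.5085, -0.1746, 0.1472]
ee_rot: [[-0.0, 0.276, -0.961], [-0.0, -0.961, -0.276], [-1.0, 0.0, 0.0]]
wrist_force: [0.9, 0.2, 0.0]
gripper_width: 0.65
```

play_rows:
  commands:
    - {"fingers":-0.3,"tx":0.0098,"ty":0.1734,"tz":0.0554,"ax":0.0952,"ay":0,"az":0}
    - {"fingers":-0.3,"tx":0.0098,"ty":0.1734,"tz":0.0554,"ax":0.0952,"ay":0,"az":0}
    - {"fingers":-0.3,"tx":0.0098,"ty":0.1734,"tz":0.0554,"ax":0.0952,"ay":0,"az":0}
    - {"fingers":-0.3,"tx":0.0098,"ty":0.1734,"tz":0.0554,"ax":0.0952,"ay":0,"az":0}
    - {"fingers":-0.3,"tx":0.0098,"ty":0.1734,"tz":0.0554,"ax":0.0952,"ay":0,"az":0}

```text
time_s: 50.8
tcp_pos: [0.505, -0.3107, 0.1397]
ee_rot: [[-0.0, -0.018, -1.0], [-0.0, -1.0, 0.018], [-1.0, 0.0, 0.0]]
wrist_force: [-0.9, 0.7, -0.4]
gripper_width: 0.653
```

play_rows:
  commands:
    - {"fingers":-0.3,"tx":0.04,"ty":0,"tz":0,"ax":0,"ay":0,"az":0}
    - {"fingers":-0.3,"tx":0.08,"ty":0,"tz":0,"ax":0,"ay":0,"az":0}
    - {"fingers":-0.3,"tx":0.115,"ty":0,"tz":0,"ax":0,"ay":0,"az":0}
    - {"fingers":-0.3,"tx":0.1347,"ty":0,"tz":0,"ax":0,"ay":0,"az":0}
    - {"fingers":-0.3,"tx":0.1347,"ty":0,"tz":0,"ax":0,"ay":0,"az":0}

```text
time_s: 51.22
tcp_pos: [0.5028, -0.3063, 0.0357]
ee_rot: [[-0.007, -0.014, -1.0], [0.003, -1.0, 0.014], [-1.0, -0.003, 0.007]]
wrist_force: [-0.4, -0.3, -0.6]
gripper_width: 0.65
```

play_rows:
  commands:
    - {"fingers":-0.3,"tx":0,"ty":0,"tz":0,"ax":0,"ay":0,"az":0}
    - {"fingers":1,"tx":0,"ty":0,"tz":0,"ax":0,"ay":0,"az":0}
    - {"fingers":1,"tx":0,"ty":0,"tz":0,"ax":0,"ay":0,"az":0}
    - {"fingers":1,"tx":0,"ty":0,"tz":0,"ax":0,"ay":0,"az":0}
    - {"fingers":1,"tx":0,"ty":0,"tz":0,"ax":0,"ay":0,"az":0}

```text
time_s: 51.63
tcp_pos: [0.5053, -0.3088, 0.0405]
ee_rot: [[0.002, -0.018, -1.0], [0.001, -1.0, 0.018], [-1.0, -0.001, -0.002]]
wrist_force: [0.8, 5.8, 3.7]
gripper_width: 0.439
```

play_rows:
  commands:
    - {"fingers":1,"tx":0,"ty":0,"tz":0,"ax":0,"ay":0,"az":0}
    - {"fingers":1,"tx":0,"ty":0,"tz":0,"ax":0,"ay":0,"az":0}
    - {"fingers":1,"tx":0,"ty":0,"tz":0,"ax":0,"ay":0,"az":0}

```text
time_s: 51.88
tcp_pos: [0.5054, -0.3087, 0.0405]
ee_rot: [[0.002, -0.017, -1.0], [0.001, -1.0, 0.017], [-1.0, -0.001, -0.002]]
wrist_force: [-0.4, 5.6, 3.9]
gripper_width: 0.443
```

play_rows:
  commands:
    - {"fingers":1,"tx":-0.03,"ty":0,"tz":0,"ax":0,"ay":0,"az":0}
    - {"fingers":1,"tx":-0.08,"ty":0,"tz":0,"ax":0,"ay":0,"az":0}
    - {"fingers":1,"tx":-0.13,"ty":0,"tz":0,"ax":0,"ay":0,"az":0}
    - {"fingers":1,"tx":-0.1747,"ty":0,"tz":0,"ax":0,"ay":0,"az":0}
    - {"fingers":1,"tx":-0.1747,"ty":0,"tz":0,"ax":0,"ay":0,"az":0}

```text
time_s: 52.3
tcp_pos: [0.5084, -0.3117, 0.1789]
ee_rot: [[0.015, -0.016, -1.0], [-0.007, -1.0, 0.016], [-1.0, 0.007, -0.015]]
wrist_force: [1.9, 0.0, -1.6]
gripper_width: 0.441
```

play_rows:
  commands:
    - {"fingers":1,"tx":-0.0067,"ty":-0.1913,"tz":0.0003,"ax":-0.119,"ay":0,"az":0}
    - {"fingers":1,"tx":-0.0067,"ty":-0.1913,"tz":0.0003,"ax":-0.119,"ay":0,"az":0}
    - {"fingers":1,"tx":-0.0067,"ty":-0.1913,"tz":0.0003,"ax":-0.119,"ay":0,"az":0}
    - {"fingers":1,"tx":-0.0067,"ty":-0.1913,"tz":0.0003,"ax":-0.119,"ay":0,"az":0}
    - {"fingers":1,"tx":-0.0067,"ty":-0.1913,"tz":0.0003,"ax":-0.119,"ay":0,"az":0}

```text
time_s: 52.72
tcp_pos: [0.5065, -0.163, 0.1758]
ee_rot: [[0.001, 0.353, -0.936], [0.001, -0.936, -0.353], [-1.0, -0.0, -0.001]]
wrist_force: [0.2, 0.9, -1.7]
gripper_width: 0.442
```

play_rows:
  commands:
    - {"fingers":1,"tx":-0.0066,"ty":-0.1782,"tz":-0.0695,"ax":-0.119,"ay":0,"az":0}
    - {"fingers":1,"tx":-0.0066,"ty":-0.1782,"tz":-0.0695,"ax":-0.119,"ay":0,"az":0}
    - {"fingers":1,"tx":-0.0066,"ty":-0.1782,"tz":-0.0695,"ax":-0.119,"ay":0,"az":0}
    - {"fingers":1,"tx":-0.0066,"ty":-0.1782,"tz":-0.0695,"ax":-0.119,"ay":0,"az":0}
    - {"fingers":1,"tx":-0.0066,"ty":-0.1782,"tz":-0.0695,"ax":-0.119,"ay":0,"az":0}

```text
time_s: 53.13
tcp_pos: [0.5093, -0.0201, 0.1806]
ee_rot: [[0.001, 0.67, -0.742], [0.001, -0.742, -0.67], [-1.0, 0.0, -0.002]]
wrist_force: [0.8, -1.0, -1.7]
gripper_width: 0.44
```

play_rows:
  commands:
    - {"fingers":1,"tx":-0.0067,"ty":-0.1405,"tz":-0.1298,"ax":-0.1191,"ay":0,"az":0}
    - {"fingers":1,"tx":-0.0067,"ty":-0.1405,"tz":-0.1298,"ax":-0.1191,"ay":0,"az":0}
    - {"fingers":1,"tx":-0.0067,"ty":-0.1405,"tz":-0.1298,"ax":-0.1191,"ay":0,"az":0}
    - {"fingers":1,"tx":-0.0067,"ty":-0.1405,"tz":-0.1298,"ax":-0.1191,"ay":0,"az":0}
    - {"fingers":1,"tx":-0.0067,"ty":-0.1405,"tz":-0.1298,"ax":-0.1191,"ay":0,"az":0}

```text
time_s: 53.55
tcp_pos: [0.512, 0.1232, 0.1854]
ee_rot: [[0.001, 0.895, -0.447], [0.001, -0.447, -0.895], [-1.0, 0.001, -0.001]]
wrist_force: [-0.5, -0.3, -1.7]
gripper_width: 0.441
```

play_rows:
  commands:
    - {"fingers":1,"tx":-0.0067,"ty":-0.0833,"tz":-0.1722,"ax":-0.119,"ay":0,"az":0}
    - {"fingers":1,"tx":-0.0067,"ty":-0.0833,"tz":-0.1722,"ax":-0.119,"ay":0,"az":0}
    - {"fingers":1,"tx":-0.0067,"ty":-0.0833,"tz":-0.1722,"ax":-0.119,"ay":0,"az":0}
    - {"fingers":1,"tx":-0.0067,"ty":-0.0833,"tz":-0.1722,"ax":-0.119,"ay":0,"az":0}
    - {"fingers":1,"tx":-0.0067,"ty":-0.0833,"tz":-0.1722,"ax":-0.119,"ay":0,"az":0}

```text
time_s: 53.97
tcp_pos: [0.5142, 0.2667, 0.1899]
ee_rot: [[0.001, 0.996, -0.091], [0.001, -0.091, -0.996], [-1.0, 0.001, -0.001]]
wrist_force: [-0.1, -0.2, -1.4]
gripper_width: 0.439
```

play_rows:
  commands:
    - {"fingers":1,"tx":0.02,"ty":0,"tz":0,"ax":0,"ay":0,"az":0}
    - {"fingers":1,"tx":0.045,"ty":0,"tz":0,"ax":0,"ay":0,"az":0}
    - {"fingers":1,"tx":0.065,"ty":0,"tz":0,"ax":0,"ay":0,"az":0}
    - {"fingers":1,"tx":0.08,"ty":0,"tz":0,"ax":0,"ay":0,"az":0}
    - {"fingers":1,"tx":0.085,"ty":0,"tz":0,"ax":0,"ay":0,"az":0}

```text
time_s: 54.38
tcp_pos: [0.5126, 0.2612, 0.1242]
ee_rot: [[-0.004, 0.995, -0.096], [-0.003, -0.096, -0.995], [-1.0, -0.004, 0.004]]
wrist_force: [-0.1, -0.9, -2.0]
gripper_width: 0.443
```

play_rows:
  commands:
    - {"fingers":1,"tx":0.003,"ty":0,"tz":0,"ax":0,"ay":0,"az":0}
    - {"fingers":1,"tx":0.006,"ty":0,"tz":0,"ax":0,"ay":0,"az":0}
    - {"fingers":1,"tx":0.0095,"ty":0,"tz":0,"ax":0,"ay":0,"az":0}
    - {"fingers":1,"tx":0.0095,"ty":0,"tz":0,"ax":0,"ay":0,"az":0}
    - {"fingers":1,"tx":0.0095,"ty":0,"tz":0,"ax":0,"ay":0,"az":0}

```text
time_s: 54.8
tcp_pos: [0.5136, 0.2641, 0.1198]
ee_rot: [[0.001, 0.996, -0.092], [0.0, -0.092, -0.996], [-1.0, 0.001, -0.001]]
wrist_force: [0.1, -0.1, -1.3]
gripper_width: 0.441
```

play_rows:
  commands:
    - {"fingers":1,"tx":0.001,"ty":0,"tz":0,"ax":0,"ay":0,"az":0}
    - {"fingers":1,"tx":0.002,"ty":0,"tz":0,"ax":0,"ay":0,"az":0}
    - {"fingers":1,"tx":0.003,"ty":0,"tz":0,"ax":0,"ay":0,"az":0}
    - {"fingers":1,"tx":0.003,"ty":0,"tz":0,"ax":0,"ay":0,"az":0}
    - {"fingers":1,"tx":0.003,"ty":0,"tz":0,"ax":0,"ay":0,"az":0}

```text
time_s: 55.22
tcp_pos: [0.5134, 0.2643, 0.1172]
ee_rot: [[0.0, 0.996, -0.092], [0.0, -0.092, -0.996], [-1.0, 0.0, -0.0]]
wrist_force: [-0.7, 0.3, -1.6]
gripper_width: 0.437
```

play_rows:
  commands:
    - {"fingers":1,"tx":0.0007,"ty":0,"tz":0,"ax":0,"ay":0,"az":0}
    - {"fingers":1,"tx":0.0014,"ty":0,"tz":0,"ax":0,"ay":0,"az":0}
    - {"fingers":1,"tx":0.0014,"ty":0,"tz":0,"ax":0,"ay":0,"az":0}
    - {"fingers":1,"tx":0.0014,"ty":0,"tz":0,"ax":0,"ay":0,"az":0}

```text
time_s: 55.55
tcp_pos: [0.5134, 0.2643, 0.1168]
ee_rot: [[0.0, 0.996, -0.092], [0.0, -0.092, -0.996], [-1.0, 0.0, -0.0]]
wrist_force: [-2.7, -0.7, 5.3]
gripper_width: 0.439
```

Seated. Release and withdraw towards the base side, clear of everything.

play_rows:
  commands:
    - {"fingers":1,"tx":-0.001,"ty":0,"tz":0,"ax":0,"ay":0,"az":0}
    - {"fingers":0.1,"tx":-0.001,"ty":0,"tz":0,"ax":0,"ay":0,"az":0}
    - {"fingers":0.06,"tx":-0.001,"ty":0,"tz":0,"ax":0,"ay":0,"az":0}
    - {"fingers":0.02,"tx":-0.001,"ty":0,"tz":0,"ax":0,"ay":0,"az":0}
    - {"fingers":-0.05,"tx":-0.001,"ty":0,"tz":0,"ax":0,"ay":0,"az":0}

```text
time_s: 55.97
tcp_pos: [0.5137, 0.264, 0.1165]
ee_rot: [[0.0, 0.996, -0.092], [-0.0, -0.092, -0.996], [-1.0, 0.0, 0.0]]
wrist_force: [-0.5, -1.1, 0.1]
gripper_width: 0.503
```

play_rows:
  commands:
    - {"fingers":-0.15,"tx":0,"ty":0,"tz":0,"ax":0,"ay":0,"az":0}
    - {"fingers":-0.25,"tx":0,"ty":0,"tz":0,"ax":0,"ay":0,"az":0}
    - {"fingers":-0.3,"tx":0,"ty":0,"tz":0,"ax":0,"ay":0,"az":0}
    - {"fingers":-0.3,"tx":-0.03,"ty":0,"tz":0,"ax":0,"ay":0,"az":0}
    - {"fingers":-0.3,"tx":-0.08,"ty":0,"tz":0,"ax":0,"ay":0,"az":0}

```text
time_s: 56.38
tcp_pos: [0.5111, 0.2624, 0.1731]
ee_rot: [[-0.008, 0.996, -0.093], [-0.006, -0.093, -0.996], [-1.0, -0.008, 0.007]]
wrist_force: [-0.3, 0.1, -0.6]
gripper_width: 0.642
```

Run:
```python
from h import *
where()
json.dump(dict(p=[.5130,.2645,.1766],R=Rh(-5.3).tolist()),open("cmd.json","w"))
plan([(.51,-.02,.25,-5.3,0)])
```

```text
t 56.38 tcp [0.5111 0.2624 0.1731] cmd [0.513  0.2645 0.122 ] h -5.34 -5.3 tilt [-0.0085 -0.0063] F [-0.3  0.1 -0.6] M [-0.06 -0.22  0.02] w 0.642 j [ 43.  21. -12.  -0. -58. 131.]
t [-0.0489, 0.0155, 0.189] a [0.0, 0.0, 0.0] -> [0.5115, 0.1222, 0.2133]
t [-0.049, 0.0156, 0.1891] a [0.0, 0.0, 0.0] -> [0.51, -0.02, 0.25]
   q6 176.9
```

play_rows:
  commands:
    - {"fingers":-0.3,"tx":-0.0489,"ty":0.0155,"tz":0.189,"ax":0,"ay":0,"az":0}
    - {"fingers":-0.3,"tx":-0.0489,"ty":0.0155,"tz":0.189,"ax":0,"ay":0,"az":0}
    - {"fingers":-0.3,"tx":-0.0489,"ty":0.0155,"tz":0.189,"ax":0,"ay":0,"az":0}
    - {"fingers":-0.3,"tx":-0.0489,"ty":0.0155,"tz":0.189,"ax":0,"ay":0,"az":0}
    - {"fingers":-0.3,"tx":-0.0489,"ty":0.0155,"tz":0.189,"ax":0,"ay":0,"az":0}

```text
time_s: 56.8
tcp_pos: [0.5119, 0.1186, 0.2153]
ee_rot: [[0.002, 0.995, -0.096], [0.001, -0.096, -0.995], [-1.0, 0.002, -0.001]]
wrist_force: [-0.3, 0.2, 0.8]
gripper_width: 0.652
```

play_rows:
  commands:
    - {"fingers":-0.3,"tx":-0.049,"ty":0.0156,"tz":0.1891,"ax":0,"ay":0,"az":0}
    - {"fingers":-0.3,"tx":-0.049,"ty":0.0156,"tz":0.1891,"ax":0,"ay":0,"az":0}
    - {"fingers":-0.3,"tx":-0.049,"ty":0.0156,"tz":0.1891,"ax":0,"ay":0,"az":0}
    - {"fingers":-0.3,"tx":-0.049,"ty":0.0156,"tz":0.1891,"ax":0,"ay":0,"az":0}
    - {"fingers":-0.3,"tx":-0.049,"ty":0.0156,"tz":0.1891,"ax":0,"ay":0,"az":0}

```text
time_s: 57.22
tcp_pos: [0.5109, -0.0233, 0.2517]
ee_rot: [[0.003, 0.995, -0.096], [-0.0, -0.096, -0.995], [-1.0, 0.003, -0.0]]
wrist_force: [-0.2, 0.5, 0.1]
gripper_width: 0.654
```

Run:
```python
from carts import *
where()
Ms={"top":[.5181,.3179,-.0945],"scene":[.5175,.3205,-.0905]}
o=carts(.1033,p=False)
for n in o:
    M=Ms[n];c=o[n][0]
    for q in o[n][1]:
        d=np.array(q[0])-M[:2];a=M[2];print(n,"machine xy",np.round([np.cos(a)*d[0]+np.sin(a)*d[1],-np.sin(a)*d[0]+np.cos(a)*d[1]],4),"axis",round(q[1]-90-np.degrees(a),1),q[2:])
    m=near(hsv(c,(20,90,70),(38,255,255)),proj(c,[.5054,.1856,.1])[0],40)
    g,f=fit([c],[m],[.5054,.1856,-.093],[box(-.066,.066,-.03,.03,.095,.099)]);d=g[:2]-M[:2];print(n,"guard",np.round([np.cos(a)*d[0]+np.sin(a)*d[1],-np.sin(a)*d[0]+np.cos(a)*d[1]],4),round(f,3))
save(o["scene"][0],"fin",150,120,370,277)
```

```text
t 57.22 tcp [ 0.5109 -0.0233  0.2517] cmd [ 0.51 -0.02  0.25] h -5.52 -5.3 tilt [ 0.0026 -0.0001] F [-0.2  0.5  0.1] M [-0.05 -0.17  0.  ] w 0.654 j [ 16.  10. -14.   0. -65. 159.]
top machine xy [0.     0.0537] axis -1.1 (338, 0.91)
top machine xy [0.0884 0.0543] axis -0.9 (348, 0.87)
top machine xy [ 0.0947 -0.0404] axis 11.6 (227, 0.74)
top machine xy [-0.0909  0.0015] axis -2.8 (330, 0.7)
top guard [-0.0002 -0.1329] 1.0
scene machine xy [ 0.0901 -0.055 ] axis -1.6 (552, 0.98)
scene machine xy [0.0898 0.0499] axis 0.3 (668, 0.86)
scene machine xy [-0.0005  0.0521] axis 3.1 (546, 0.8)
scene machine xy [-0.0899 -0.0017] axis -1.2 (489, 0.66)
scene machine xy [-0.0002 -0.0568] axis -0.6 (523, 0.62)
scene guard [-0.0022 -0.1322] 0.048
```

View pics/fin.png

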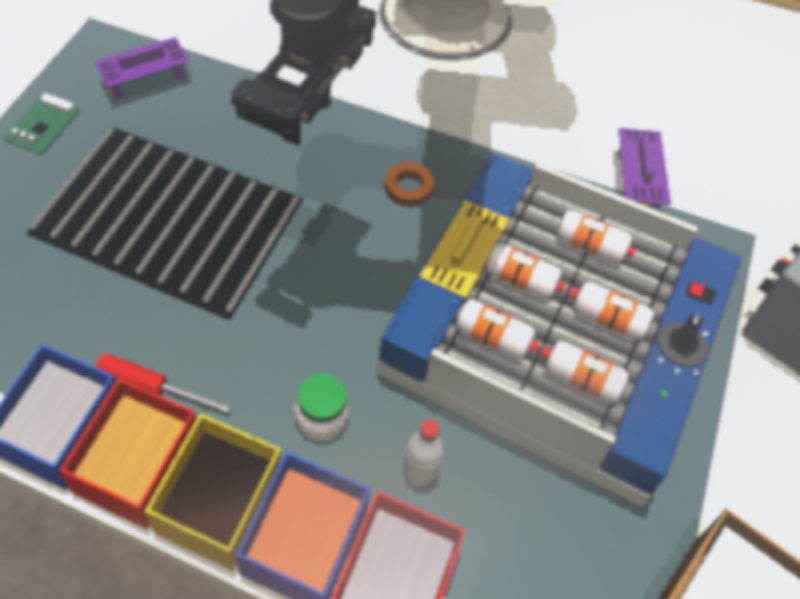

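All five cartridges lie in their grooves, the tray is empty, the guard is flat, the dial is at its stop and the bystanders have not moved. I hand the job in.

```bash
python3 -c "
from station import job
print(job.finish_job())"
```

```text
the job is handed in; nothing more can be done
None
```

I handed the job in at about 57 s of robot time, with everything in place as far as my checks show; no verdict was reported.

- **Dial:** I turned it back to its stop, where it resisted with about 0.7 N m. In the last picture its pointer is at the stop direction.
- **Guard:** I pressed it in up to 23 N. A pull test then met 13 N, so the tabs are holding. The scene camera puts it at about (-2, -132) mm in the machine frame, against the target of (0, -134) mm. I inferred that both tabs caught from the pull test and did not see them directly.
- **Cartridges:** All five were set down under force control, at about (90, 50), (90, -55), (0, 52), (0, -57) and (-90, -2) mm in the machine frame. Most are parallel to the rollers within about 3°. The tray is empty and the bystanders look unmoved in the last picture.

**Checks that disagreed:** the top camera was partly blocked by the arm on the last look.
- **Missed cartridge:** it saw only four of the five.
- **Angle reading:** it gave one half-hidden cartridge an 11.6° reading. The scene camera gave -1.6° for the same cartridge.
- **Guard fit:** its fit of the guard failed for the same reason.

I relied on the scene camera for these.

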